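# Gauge and sort hot-air nozzles

### The arm

A 7-joint arm with a two-finger parallel gripper is mounted at the origin on the work surface. World frame = base frame: x ahead of the robot, y to its left, z up, the work surface at z = 0. Lengths are in mm, angles in rad, forces in N, time in s.
With the tool pointing down it reaches from about 350 to 900 mm from the base axis. Payload 7.2 kg.
Tool frame: the origin (TCP) lies midway between the tips of the shut fingers; the grasp point (between the pads) lies robot.tcp_to_grasp behind it (robot.tcp_to_grasp is the distance from the TCP to the grasp point, in mm); x points along the fingers, y is the direction in which the jaws open and shut, and the axes are right-handed (so a half turn about x gives the same grasp; the last joint's range is limited). The gripper opens to 85 mm and grips with 20 to 120 N. Pads are 22 mm wide; open, the fingers measure 114 mm over their backs; the gripper's body (76 mm by 85 mm) begins 54 mm behind the grasp point. The pads swing forward as they close: fully open they stand 13 mm farther back than shut.
Start: joints at [-1.366, 0.411, -0.013, 1.596, 0.006, 1.134, -0.082], TCP at [168.403, 601.889, 210.397] pointing down, gripper open.
Joint ranges: [-2.95, 2.95], [-0.29, 1.99], [-1.47, 1.44], [0.14, 2.54], [-1.03, 4.17], [0.13, 1.85], [-2.86, 2.86]. Speed limits (rad/s): [2.39, 2.39, 3.01, 3.01, 3.14, 3.14, 3.14].

### API

Orientations are given as a unit quaternion [x, y, z, w].
In Python, from rig import robot gives the robot as it stands.
- The arm moves only by the shell command python3 -m handwheel 'ROWS' [FORCE]. ROWS is JSON, one flat list of numbers, 7 for each row, row after row: the shift along the tool's x, y, z in mm, then the turn, a rotation vector about the tool's x, y, z in units of 6 degrees (1.0 is 6 degrees), then the opening, from 0 (shut) to 1 (fully open). In form: [x, y, z, rx, ry, rz, claw, x, y, z, rx, ry, rz, claw, ...]. A call has 1 to 12 rows; each row shifts and turns the commanded pose from where the row before left it, along the tool's axes as they then stand; what a row does not reach is not made up. A row lasts 1/12 s, in which the tool goes at most 41.7 mm and 7.16 degrees, less where a joint would pass 70% of its speed; a pose out of reach is approached as far as the arm can. A call is refused whole if a number of a shift passes 41.7 or a number of a turn 1, either way. A call with a gripper value outside its range is refused whole. The fingers move at their own pace and stop on an object; FORCE is the grip in N (left out, the last holds). Time passes only in rows, so rows that do not move let the fingers close. It gives the time, the measured TCP pose, the force and the opening at its end, in the units of the state.
- robot.get_obs(): the state, without advancing time (a new reading comes with each control period).
- robot.snapshot(name): name is "scene" or "top"; returns a dict with "color" (384x512x3 uint8, red, green, blue), "K" (3x3 intrinsics, pixels), "k1" (the pictures are not rectified: a ray, as slopes to the right and down, at radius r is drawn at 1 + k1 r^2 times it, then the intrinsics apply), "pose" (4x4, takes a point from camera to world coordinates). Camera axes: x right, y up, looking along -z (the intrinsics and any distortion apply to the point x, -y, -z); pixel columns grow to the right and rows downward; lengths in mm; the calibration is good to about 2 mm. A picture is of the moment at which its call begins. There is no depth.
- robot.hand_in(): hands the job in, once; it reports no verdict.
The state is a dict: "time_s": time; "q": joint angles; "joint_velocities": joint speeds; "joint_efforts": joint torques, N m; "ee_pos": TCP position; "ee_rot": TCP orientation; "wrist_force": force on the tool from outside, world axes, zero at the start; "moment": the same for the moment, N m; "grip_width": finger opening in mm.
Only numpy, scipy, OpenCV 4.12 (cv2) and the standard library are available. Lean on these libraries where they do the work, as an engineer would, in place of code of your own. Each camera call takes 0.05 s, during which the arm holds its last target.

### The job

Test the loose hot-air nozzles standing about on the bench: set every one of them, tip up and without forcing, on a pin of its own on the gauge bar, and with all of them on the bar see how far down each has gone; one that slides over the upper step and stops on the lower step fits, the others are too tight or too loose. Then stand each nozzle that fits upright in the bay of the storage box that holds the stored nozzle with the same tip, and put the misfits in the orange bin. Leave the stored nozzles standing in their bays and the other things on the bench alone.

Things in the scene. Friction and masses are not known exactly. Their poses are not given: they have to be found in the camera images.
- nozzle_a: Loose steel hot-air nozzle with a slim round tip (tube 13 mm across), 58 mm tall: round collar 40 mm across and 36 mm tall, 6 mm cone, 16 mm tip. Origin at the centre of the collar's lower rim, z towards the tip; about 60 g. May be absent. Stands collar down. Its bore, 36 mm deep, opens below, unseen: 26 mm (right), 18 mm (too tight) or 31 mm (too loose).
- nozzle_b: Loose steel hot-air nozzle with a square tip (24 x 24 mm), 58 mm tall: round collar 40 mm across and 36 mm tall, 6 mm cone, 16 mm tip. Origin at the centre of the collar's lower rim, z towards the tip; about 60 g. May be absent. Stands collar down. Its bore, 36 mm deep, opens below, unseen: 26 mm (right), 18 mm (too tight) or 31 mm (too loose).
- nozzle_c: Loose steel hot-air nozzle with a flat slot tip (32 x 10 mm, long side along its x), 58 mm tall: round collar 40 mm across and 36 mm tall, 6 mm cone, 16 mm tip. Origin at the centre of the collar's lower rim, z towards the tip; about 60 g. May be absent. Stands collar down. Its bore, 36 mm deep, opens below, unseen: 26 mm (right), 18 mm (too tight) or 31 mm (too loose).
- nozzle_d: Loose steel hot-air nozzle with a square tip (24 x 24 mm), 58 mm tall: round collar 40 mm across and 36 mm tall, 6 mm cone, 16 mm tip. Origin at the centre of the collar's lower rim, z towards the tip; about 60 g. May be absent. Stands collar down. Its bore, 36 mm deep, opens below, unseen: 26 mm (right), 18 mm (too tight) or 31 mm (too loose).
- nozzle_e: Loose steel hot-air nozzle with a slim round tip (tube 13 mm across), 58 mm tall: round collar 40 mm across and 36 mm tall, 6 mm cone, 16 mm tip. Origin at the centre of the collar's lower rim, z towards the tip; about 60 g. May be absent. Stands collar down. Its bore, 36 mm deep, opens below, unseen: 26 mm (right), 18 mm (too tight) or 31 mm (too loose).
- nozzle_f: Loose steel hot-air nozzle with a flat slot tip (32 x 10 mm, long side along its x), 58 mm tall: round collar 40 mm across and 36 mm tall, 6 mm cone, 16 mm tip. Origin at the centre of the collar's lower rim, z towards the tip; about 60 g. May be absent. Stands collar down. Its bore, 36 mm deep, opens below, unseen: 26 mm (right), 18 mm (too tight) or 31 mm (too loose).
- mate_round: Stored steel hot-air nozzle with a slim round tip (tube 13 mm across), 58 mm tall: round collar 40 mm across and 36 mm tall, 6 mm cone, 16 mm tip. Origin at the centre of the collar's lower rim, z towards the tip; about 60 g. Stands in one bay of the storage box, towards its far end; which bay varies. Not to be sorted.
- mate_square: Stored steel hot-air nozzle with a square tip (24 x 24 mm), 58 mm tall: round collar 40 mm across and 36 mm tall, 6 mm cone, 16 mm tip. Origin at the centre of the collar's lower rim, z towards the tip; about 60 g. Stands in one bay of the storage box, towards its far end; which bay varies. Not to be sorted.
- mate_flat: Stored steel hot-air nozzle with a flat slot tip (32 x 10 mm, long side along its x), 58 mm tall: round collar 40 mm across and 36 mm tall, 6 mm cone, 16 mm tip. Origin at the centre of the collar's lower rim, z towards the tip; about 60 g. Stands in one bay of the storage box, towards its far end; which bay varies. Not to be sorted.
- gauge: Fixed gauge bar: dark steel plate 80 (x) x 332 (y) x 12 mm thick with five equal, upright, bare metal stepped pins in a row along y, 70 mm apart, 33 mm tall. Each pin from below: lower step 29 mm across, 10 mm tall; upper step 24 mm across, 12 mm tall; pilot 16 mm across, 11 mm tall, coned at the top. Step edges are chamfered 1 mm. Origin at the centre of its underside.
- pin0 (a point): Foot of gauge pin 0 (counted from the robot's right, -y end): on the pin's axis, at the plate's upper face, 12 mm above the bench. A nozzle let down on the pin comes to rest with its lower rim 22 mm above this point if too tight (on the upper step), 10 mm if right (on the lower step), 0 mm if too loose (on the plate).
- pin1 (a point): Foot of gauge pin 1 (counted from the robot's right, -y end): on the pin's axis, at the plate's upper face, 12 mm above the bench. A nozzle let down on the pin comes to rest with its lower rim 22 mm above this point if too tight (on the upper step), 10 mm if right (on the lower step), 0 mm if too loose (on the plate).
- pin2 (a point): Foot of gauge pin 2 (counted from the robot's right, -y end): on the pin's axis, at the plate's upper face, 12 mm above the bench. A nozzle let down on the pin comes to rest with its lower rim 22 mm above this point if too tight (on the upper step), 10 mm if right (on the lower step), 0 mm if too loose (on the plate).
- pin3 (a point): Foot of gauge pin 3 (counted from the robot's right, -y end): on the pin's axis, at the plate's upper face, 12 mm above the bench. A nozzle let down on the pin comes to rest with its lower rim 22 mm above this point if too tight (on the upper step), 10 mm if right (on the lower step), 0 mm if too loose (on the plate).
- pin4 (a point): Foot of gauge pin 4 (counted from the robot's right, -y end): on the pin's axis, at the plate's upper face, 12 mm above the bench. A nozzle let down on the pin comes to rest with its lower rim 22 mm above this point if too tight (on the upper step), 10 mm if right (on the lower step), 0 mm if too loose (on the plate).
- bay0 (a point): Centre of the floor of the right bay, seen from the robot, of the fixed open wooden storage box (175 (x) x 216 (y) x 34 mm tall outside, floor and walls 4 mm; two dividers rise 25 mm above the floor; each bay is 167 (x) x 66 (y) mm inside). Axes as the box's, its -x side towards the robot. A stored nozzle stands about 48 mm from here along +x; the -x half is free.
- bay1 (a point): Centre of the floor of the middle bay, seen from the robot, of the fixed open wooden storage box (175 (x) x 216 (y) x 34 mm tall outside, floor and walls 4 mm; two dividers rise 25 mm above the floor; each bay is 167 (x) x 66 (y) mm inside). Axes as the box's, its -x side towards the robot. A stored nozzle stands about 48 mm from here along +x; the -x half is free.
- bay2 (a point): Centre of the floor of the left bay, seen from the robot, of the fixed open wooden storage box (175 (x) x 216 (y) x 34 mm tall outside, floor and walls 4 mm; two dividers rise 25 mm above the floor; each bay is 167 (x) x 66 (y) mm inside). Axes as the box's, its -x side towards the robot. A stored nozzle stands about 48 mm from here along +x; the -x half is free.
- bin_floor (a point): Centre of the inner floor of the fixed orange plastic picking bin for misfits, 3 mm above the bench. The bin is open on top, 130 (x) x 170 (y) x 50 mm tall outside, walls and floor 3 mm; axes as the bin's.
- screwdriver: Bystander: red-handled screwdriver, 180 mm long, lying along its x; origin at the centre of its underside. Not to be disturbed.
- solder_reel: Bystander: white plastic reel, 60 mm across, 40 mm tall; origin at the centre of its underside. Not to be disturbed.
- flux_bottle: Bystander: small clear bottle, 36 mm across, 75 mm tall; origin at the centre of its underside. Not to be disturbed.
- heatsink: Bystander: finned aluminium heatsink 50 x 50 x 25 mm; origin at the centre of its underside. Not to be disturbed.
- board: Bystander: green circuit board 50 (x) x 110 (y) mm, up to 20 mm tall; origin at the centre of its underside. Not to be disturbed.
Not all that is in view belongs to the job. Leave any brown or yellow look-alike of the nozzle_e alone.

How it is judged:
By the outcome, as a careful person would: the job done as asked, in the order asked, and still so for the second after the job is handed in, with the robot touching nothing.
Of nozzle_a, nozzle_b, nozzle_c, nozzle_d, nozzle_e, nozzle_f only 4 to 5 are there at a start; the rules pass over those that are not, and their reading is None.
At some moment in a run one of nozzle_a, nozzle_b, nozzle_c, nozzle_d, nozzle_e, nozzle_f may be knocked a few centimetres aside while the robot is not near it.
It also fails if it takes over 210 s, if anything falls off the work surface, if the arm or the gripper's body presses on something with over 40 N, if the wrist force passes 120 N, or if a joint passes its speed limit or range.

## Working session

There is one attempt and no reset: what is moved stays moved. The work goes in short steps, Python scripts to look and compute and a shell command to move; the robot and the scene stay as the last step left them, time stands still between calls to the robot, and variables do not carry over. Pictures are saved under pics/ and viewed, and the job is handed in when it is done.

```bash
ls; mkdir -p pics; python3 - <<'E'
from rig import robot
import cv2,json
o=robot.get_obs();print(o, robot.tcp_to_grasp)
for n in("scene","top"):
    s=robot.snapshot(n);print(n,s["K"],s["k1"],s["pose"].round(4).tolist() if hasattr(s["pose"],'round') else s["pose"])
    cv2.imwrite(f"pics/{n}0.png",cv2.resize(s["color"][:,:,::-1],(800,600),interpolation=cv2.INTER_CUBIC))
    cv2.imwrite(f"pics/{n}0_raw.png",s["color"][:,:,::-1])
E
```

```text
pics
{'time_s': 0.0, 'q': array([-1.36617411,  0.41191508, -0.0127229 ,  1.59707169,  0.00556751,
        1.13431814, -0.08223639]), 'joint_velocities': array([-0.00153144, -0.00010336, -0.0013217 , -0.00233109, -0.00166903,
        0.00066721, -0.00027767]), 'joint_efforts': array([ 1.08266966e-05, -6.00615120e+01,  6.81950692e-01, -2.99426544e+01,
        1.37578262e-02,  1.07390131e-02,  8.80650987e-06]), 'ee_pos': array([168.28456328, 601.34245328, 209.53227826]), 'ee_rot': array([ 0.09557286,  0.70058757, -0.09675457,  0.70048658]), 'wrist_force': array([-0.74678901, -0.0409897 , -0.12836786]), 'moment': array([ 0.02470555, -0.01706241, -0.02690669]), 'grip_width': 85.41749468938491} 18.700000000000003
scene [[393.31992226   0.         251.67770094]
 [  0.         393.31992226 189.76654514]
 [  0.           0.           1.        ]] -0.12472935125490299 [[0.2998, -0.698, 0.6503, 1195.5662], [0.9538, 0.2315, -0.1912, -156.9337], [-0.0171, 0.6776, 0.7352, 740.7133], [0.0, 0.0, 0.0, 1.0]]
top [[359.28390436   0.         260.90776259]
 [  0.         359.28390436 189.99715168]
 [  0.           0.           1.        ]] -0.10854618404150868 [[0.0189, 0.9887, -0.1488, 427.4951], [-0.9995, 0.0222, 0.0207, 11.9529], [0.0237, 0.1484, 0.9886, 1096.2952], [0.0, 0.0, 0.0, 1.0]]
```

View pics/scene0.png

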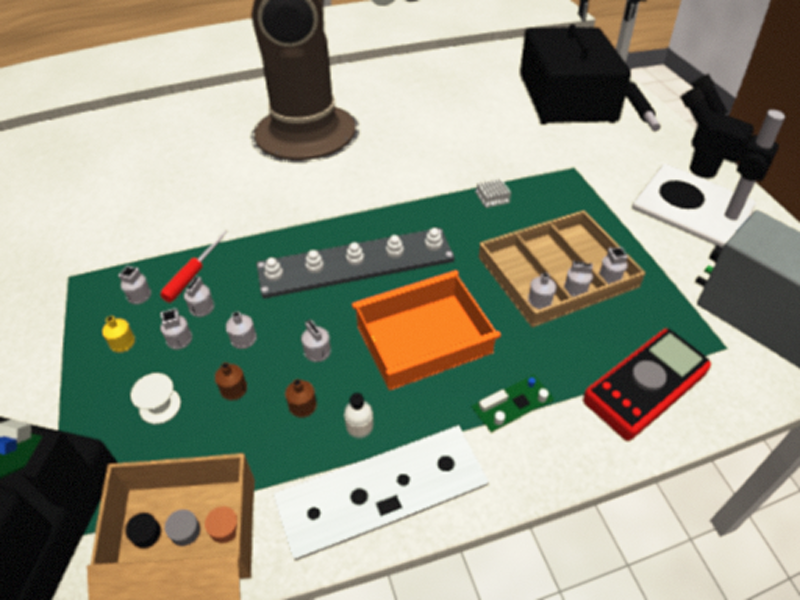

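View pics/top0.png

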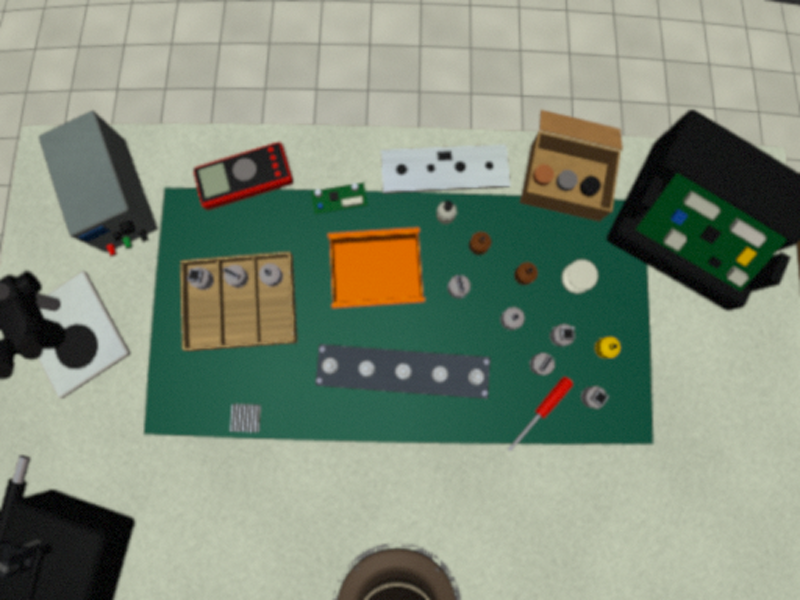

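```bash
cat > h.py <<'E'
from rig import robot
import numpy as np, cv2
from scipy.spatial.transform import Rotation as R
def proj(s,P):
    P=np.atleast_2d(P).astype(float);T=np.linalg.inv(s["pose"]);c=P@T[:3,:3].T+T[:3,3]
    p=np.c_[c[:,0],-c[:,1],-c[:,2]]
    return cv2.projectPoints(p,np.zeros(3),np.zeros(3),np.array(s["K"]),np.array([s["k1"],0,0,0.]))[0][:,0]
def ray(s,uv):
    u=cv2.undistortPoints(np.atleast_2d(uv).astype(float)[:,None],np.array(s["K"]),np.array([s["k1"],0,0,0.]))[:,0]
    d=np.c_[u[:,0],-u[:,1],-np.ones(len(u))]@s["pose"][:3,:3].T
    return s["pose"][:3,3],d
def onz(s,uv,z):
    o,d=ray(s,uv);t=(z-o[2])/d[:,2];return o+t[:,None]*d
def tri(s1,a,s2,b):
    o1,d1=ray(s1,a);o2,d2=ray(s2,b);d1=d1[0];d2=d2[0]
    t=np.linalg.lstsq(np.c_[d1,-d2],o2-o1,rcond=None)[0]
    p=o1+t[0]*d1;q=o2+t[1]*d2;return (p+q)/2,np.linalg.norm(p-q)
def crop(s,name,u,v,r,k=6):
    u,v=int(u),int(v);im=s["color"][max(0,v-r):v+r,max(0,u-r):u+r,::-1]
    cv2.imwrite(f"pics/{name}.png",cv2.resize(im,None,fx=k,fy=k,interpolation=cv2.INTER_CUBIC))
E
python3 - <<'E'
from h import *
S=robot.snapshot("scene");T=robot.snapshot("top")
o=robot.get_obs();print("tcp",proj(S,o["ee_pos"]),proj(T,o["ee_pos"]))
k=512/800
# top view tip tops (z~58 nozzle)
for n,p in dict(sq1=(564,334),sq2=(596,397),fl1=(459,286),fl2=(543,364),rd=(513,318),yel=(609,347)).items():
    print(n,onz(T,np.array(p)*k,40).round(0))
for p in [(330,366),(367,369),(403,371),(440,374),(476,377)]: print("pin",onz(T,np.array(p)*k,45).round(1))
for p in [(181,262),(291,253),(185,349),(295,343),(221,258),(257,256)]: print("box",onz(T,np.array(p)*k,34).round(1))
for p in [(330,232),(420,229),(334,307),(424,300)]: print("bin",onz(T,np.array(p)*k,50).round(1))
crop(T,"c_top",570*k,350*k,55,7);crop(S,"c_sc",180*k,310*k,60,6)
crop(T,"c_top2",480*k,290*k,45,7);crop(S,"c_sc2",290*k,340*k,60,6)
crop(T,"c_box",240*k,300*k,50,7);crop(S,"c_boxs",560*k,270*k,60,6)
E
```

```text
tcp [[384.90352257  22.54221847]] [[ 15.28486947 339.56359374]]
sq1 [[ 521. -311.   40.]]
sq2 [[ 402. -371.   40.]]
fl1 [[ 610. -108.   40.]]
fl2 [[ 464. -269.   40.]]
rd [[ 550. -212.   40.]]
yel [[ 498. -399.   40.]]
pin [[452.5 132.   45. ]]
pin [[448.5  63.   45. ]]
pin [[446.1  -4.   45. ]]
pin [[441.9 -73.   45. ]]
pin [[ 437.4 -140.4   45. ]]
box [[646.2 433.1  34. ]]
box [[668.3 217.4  34. ]]
box [[477.5 412.   34. ]]
box [[494.4 201.2  34. ]]
box [[655.7 354.   34. ]]
box [[661.  283.5  34. ]]
bin [[707.5 141.5  50. ]]
bin [[717.6 -31.1  50. ]]
bin [[562.7 128.1  50. ]]
bin [[579.8 -40.8  50. ]]
```

View crops.

View pics/c_top.png

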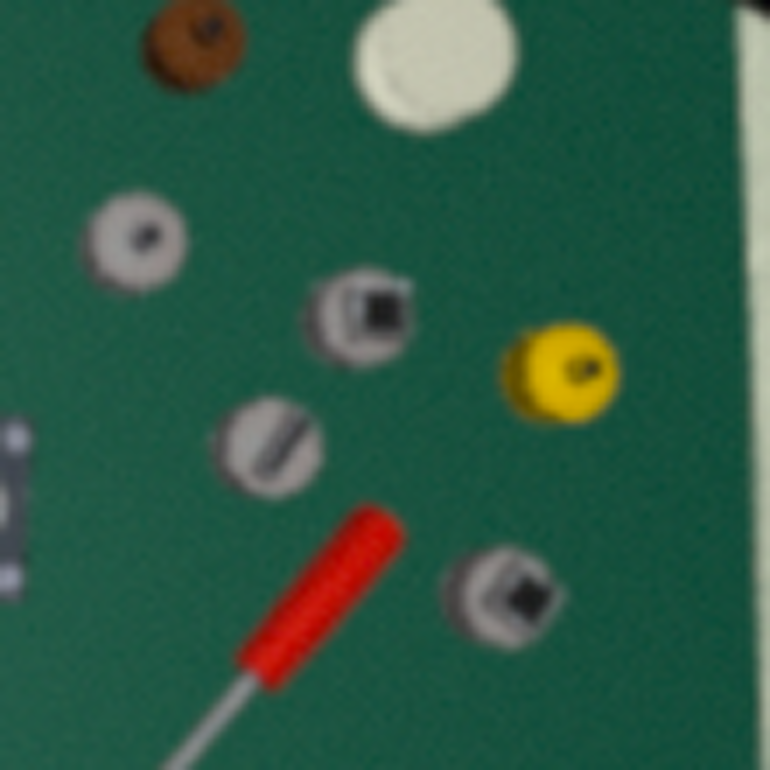

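View pics/c_sc.png

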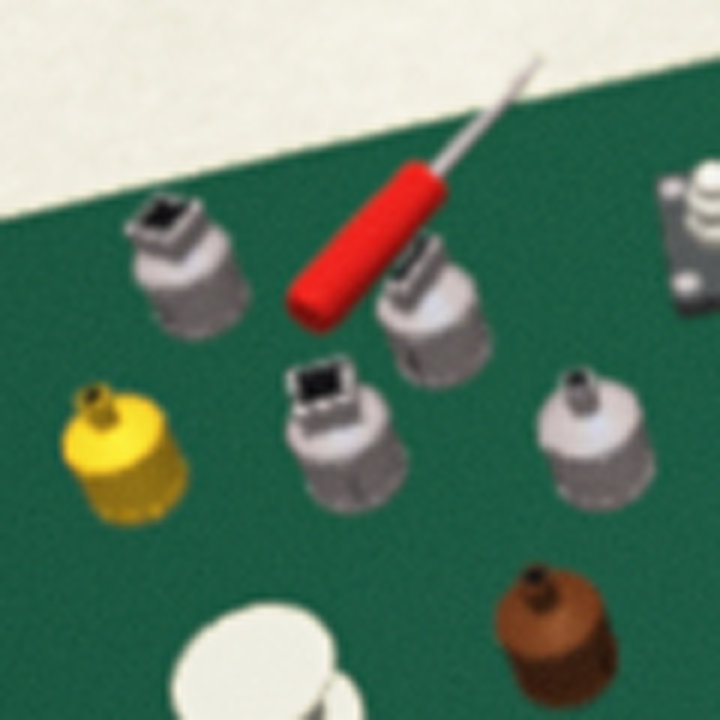

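View pics/c_top2.png

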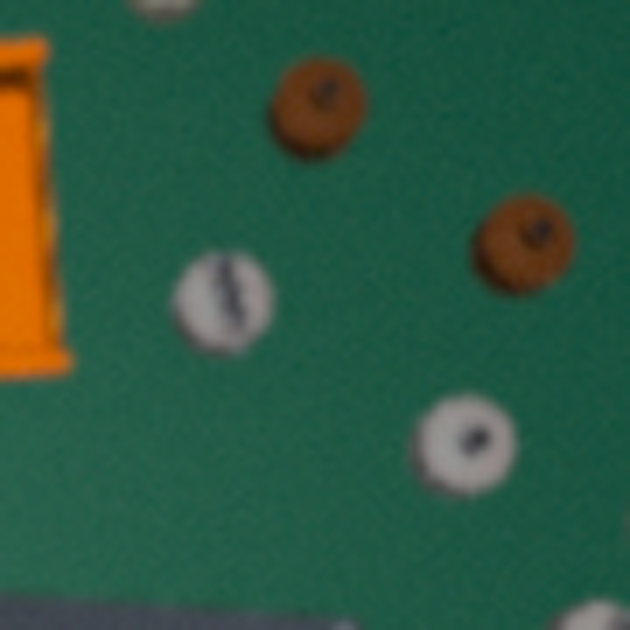

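View pics/c_box.png

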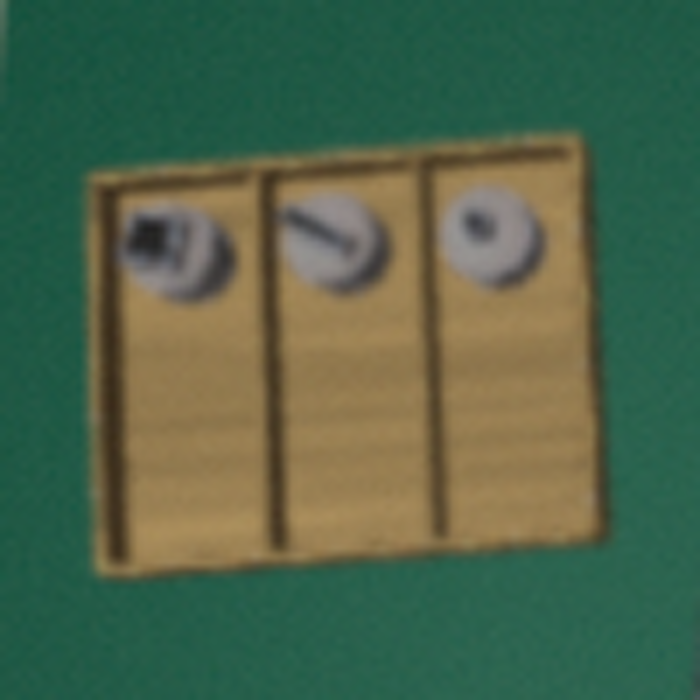

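View pics/c_boxs.png

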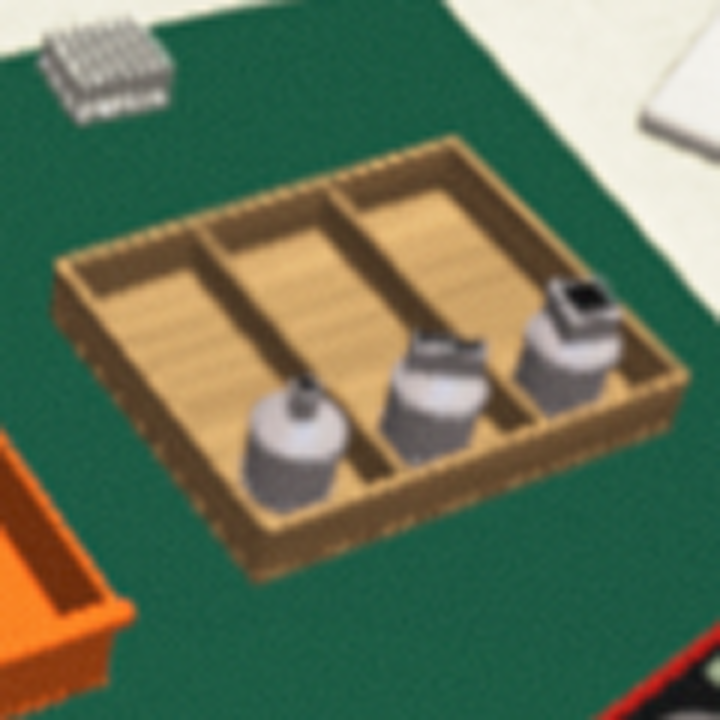

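View pics/c_sc2.png

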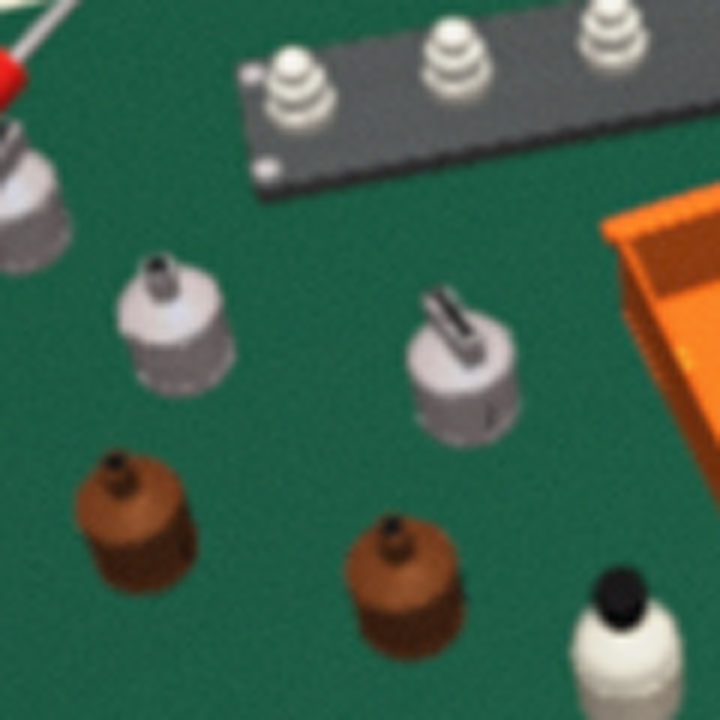

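```bash
cat >> h.py <<'E'
from scipy.optimize import least_squares
def greymask(im):
    hsv=cv2.cvtColor(im,cv2.COLOR_RGB2HSV);return ((hsv[...,1]<60)&(hsv[...,2]>40)).astype(np.uint8)
def fitcyl(s,g,r=20,h=36,z0=0,mask=None,R=34):
    """circle of radius r: far silhouette edge at z0+h, near edge at z0; g = guess xy"""
    m=greymask(s["color"]) if mask is None else mask
    c=proj(s,[g[0],g[1],z0+25])[0]
    k=np.zeros_like(m);cv2.circle(k,(int(c[0]),int(c[1])),R,1,-1);m=m*k
    n,l,st,ce=cv2.connectedComponentsWithStats(m)
    best=min(range(1,n),key=lambda i:np.hypot(*(ce[i]-c))-0.02*st[i,4])
    cn=max(cv2.findContours((l==best).astype(np.uint8),cv2.RETR_EXTERNAL,cv2.CHAIN_APPROX_NONE)[0],key=len)[:,0].astype(float)
    hi=onz(s,cn,z0+h)[:,:2];lo=onz(s,cn,z0)[:,:2];cam=s["pose"][:2,3]
    def f(p):
        c=p[:2];d=c-cam;d=d/np.linalg.norm(d)
        a=hi-c;b=lo-c
        ra=np.linalg.norm(a,axis=1)-r;rb=np.linalg.norm(b,axis=1)-r
        far=a@d>0; near=b@d<0
        res=np.where(far,ra,0)+np.where(near&~far,rb,0)
        return res
    q=least_squares(f,np.array(g,float)[:2],loss="soft_l1",f_scale=1.0)
    return q.x,np.median(np.abs(q.fun)),st[best,4]
E
cat > meas.py <<'E'
from h import *
import sys
S=robot.snapshot("scene");T=robot.snapshot("top")
G=dict(sq1=(521,-311),sq2=(402,-371),fl1=(610,-108),fl2=(464,-269),rd=(550,-212))
for n,g in G.items():
    a=fitcyl(T,g);b=fitcyl(S,g)
    print(n,"top",a[0].round(1),round(a[1],2),a[2],"scene",b[0].round(1),round(b[1],2),b[2])
E
python3 meas.py; python3 - <<'E'
from h import *
for n in("scene","top"):
    s=robot.snapshot(n);hsv=cv2.cvtColor(s["color"],cv2.COLOR_RGB2HSV)
    m=((hsv[...,1]<60)&(hsv[...,2]>150)).astype(np.uint8)
    for g in [(452,132),(448,63),(446,-4),(442,-73),(437,-140)]:
        c=proj(s,[*g,40])[0];k=np.zeros_like(m);cv2.circle(k,(int(c[0]),int(c[1])),11,1,-1)
        mm=m*k;ys,xs=np.nonzero(mm);
        cn=np.c_[xs,ys]
        print(n,"centroid",xs.mean().round(2),ys.mean().round(2),len(xs),onz(s,[[xs.mean(),ys.mean()]],12+14).round(1)[0])
o=robot.get_obs();r=R.from_quat(o["ee_rot"]).as_matrix();print(r.round(3))
E
```

```text
sq1 top [ 523.1 -313.3] 1.35 168 scene [ 515.3 -313.6] 1.71 356
sq2 top [ 402.2 -374. ] 1.48 174 scene [ 395.1 -375. ] 1.74 335
fl1 top [ 613.7 -109.4] 1.02 168 scene [ 608.2 -108.5] 0.86 365
fl2 top [ 465.  -271.8] 1.25 177 scene [ 459.  -271.9] 0.82 341
rd top [ 553.2 -214.5] 1.22 173 scene [ 548.9 -214. ] 0.59 338
scene centroid 277.28 151.94 99 [452.2 136.7  26. ]
scene centroid 252.1 156.56 100 [448.2  66.4  26. ]
scene centroid 226.72 161.37 107 [444.8  -3.2  26. ]
scene centroid 200.62 166.23 108 [440.8 -73.3  26. ]
scene centroid 173.59 171.12 119 [ 436.  -144.8   26. ]
top centroid 210.39 233.61 54 [454.7 136.7  26. ]
top centroid 234.0 235.45 58 [450.9  66.6  26. ]
top centroid 257.55 237.07 60 [447.6  -3.1  26. ]
top centroid 281.22 238.88 59 [443.5 -73.4  26. ]
top centroid 304.82 240.63 51 [ 439.5 -143.7   26. ]
[[-0.     0.269  0.963]
 [-0.     0.963 -0.269]
 [-1.    -0.     0.   ]]
```

```bash
cat >> h.py <<'E'
def steel(s,k=4):
    im=cv2.resize(s["color"],None,fx=k,fy=k,interpolation=cv2.INTER_CUBIC).astype(float)
    return im
def fitcyl2(s,g,r=20,h=36,z0=0,thr=62,Rp=14,k=4):
    im=steel(s,k);m=(im[...,0]>thr).astype(np.uint8)
    c=proj(s,[g[0],g[1],z0+25])[0];cu=(c+.5)*k-.5
    kk=np.zeros_like(m);cv2.circle(kk,(int(cu[0]),int(cu[1])),int(Rp*k),1,-1);m=m*kk
    n,l,st,ce=cv2.connectedComponentsWithStats(m)
    best=max(range(1,n),key=lambda i:st[i,4])
    cn=max(cv2.findContours((l==best).astype(np.uint8),cv2.RETR_EXTERNAL,cv2.CHAIN_APPROX_NONE)[0],key=len)[:,0].astype(float)
    cn=(cn+.5)/k-.5
    hi=onz(s,cn,z0+h)[:,:2];lo=onz(s,cn,z0)[:,:2];cam=s["pose"][:2,3]
    def f(p):
        c=p[:2];d=c-cam;d=d/np.linalg.norm(d);a=hi-c;b=lo-c
        ra=np.linalg.norm(a,axis=1)-r;rb=np.linalg.norm(b,axis=1)-r
        # side silhouette between: use whichever; far half hi, near half lo
        return np.where(a@d>0,ra,np.where(b@d<0,rb,0))
    q=least_squares(f,np.array(g,float)[:2],loss="soft_l1",f_scale=0.7)
    return q.x,np.median(np.abs(q.fun)),st[best,4]/k/k
E
sed -i 's/fitcyl(/fitcyl2(/g' meas.py; python3 meas.py
```

```text
sq1 top [ 523.1 -314. ] 0.57 161.9375 scene [ 517.2 -313.2] 1.4 374.25
sq2 top [ 402.7 -375.2] 0.63 165.5 scene [ 394.8 -375.1] 2.55 345.875
fl1 top [ 614.1 -109.8] 0.69 180.0625 scene [ 609.8 -108.5] 0.56 389.9375
fl2 top [ 465.6 -272.7] 0.4 186.75 scene [ 455.5 -274.4] 4.62 393.0625
rd top [ 553.8 -214.8] 0.38 182.9375 scene [ 549.9 -213.9] 0.55 361.125
```

```bash
python3 -m handwheel '[0,0,30,1,0,0,1, 0,0,30,1,0,0,1, 0,0,30,1,0,0,1, 0,0,30,1,0,0,1, 0,0,30,1,0,0,1, 0,0,30,1,0,0,1, 0,0,30,1,0,0,1, 0,0,30,1,0,0,1, 0,0,30,1,0,0,1, 0,0,30,1,0,0,1, 0,0,30,1,0,0,1, 0,0,30,1,0,0,1]' 40
cat > st.py <<'E'
from h import *
import sys
o=robot.get_obs();r=R.from_quat(o["ee_rot"]).as_matrix()
p=o["ee_pos"];print("t",round(o["time_s"],2),"tcp",p.round(1),"g",round(o["grip_width"],1),"F",o["wrist_force"].round(1))
print("x",r[:,0].round(4),"y",r[:,1].round(4),"az_y deg",np.degrees(np.arctan2(r[1,1],r[0,1])).round(2))
if len(sys.argv)>3:
    t=np.array([float(a) for a in sys.argv[1:4]]);print("need world",(t-p).round(1),"tool",(r.T@(t-p)).round(1))
E
python3 st.py 552 -214 150
```

```text
time_s: 1.5
ee_pos: [391.9, 347.6, 210.5]
ee_rot: [0.491, 0.509, -0.491, 0.509]
wrist_force: [-0.1, -0.6, 1.1]
grip_width: 85.2
t 1.5 tcp [391.9 347.6 210.5] g 85.2 F [-0.1 -0.6  1.1]
x [ 5.e-04  4.e-04 -1.e+00] y [9.994e-01 3.550e-02 5.000e-04] az_y deg 2.03
need world [ 160.1 -561.6  -60.5] tool [ 60.4 140.  566.9]
```

```bash
python3 -m handwheel '[0,10,40,0.34,0,0,1, 3,13,40,0,0,0,1, 3,13,40,0,0,0,1, 3,13,40,0,0,0,1, 3,13,40,0,0,0,1, 3,13,40,0,0,0,1, 3,13,40,0,0,0,1, 3,13,40,0,0,0,1, 3,13,40,0,0,0,1, 3,13,40,0,0,0,1, 3,13,40,0,0,0,1, 3,13,40,0,0,0,1]'; python3 st.py 552 -214 90
```

```text
time_s: 2.5
ee_pos: [547.0, -126.3, 177.9]
ee_rot: [0.499, 0.501, -0.498, 0.502]
wrist_force: [1.1, 1.1, -0.6]
grip_width: 85.0
t 2.5 tcp [ 547.  -126.3  177.9] g 85.0 F [ 1.1  1.1 -0.6]
x [ 7.e-04  3.e-04 -1.e+00] y [1.0e+00 6.4e-03 7.0e-04] az_y deg 0.37
need world [  5.  -87.7 -87.9] tool [87.9  4.4 87.8]
```

```bash
python3 -m handwheel '[0,0,0,0,0,0,1, 0,0,0,0,0,0,1]'; python3 st.py 552 -214 90
```

```text
time_s: 2.67
ee_pos: [546.4, -127.9, 177.6]
ee_rot: [0.5, 0.5, -0.5, 0.5]
wrist_force: [-0.0, 0.7, -0.8]
grip_width: 85.1
t 2.67 tcp [ 546.4 -127.9  177.6] g 85.1 F [-0.   0.7 -0.8]
x [-2.0e-04 -1.4e-03 -1.0e+00] y [ 1.e+00  2.e-04 -2.e-04] az_y deg 0.01
need world [  5.6 -86.1 -87.6] tool [87.7  5.6 86. ]
```

```bash
python3 -m handwheel '[15,1,14.3,0,0,0,1, 15,1,14.3,0,0,0,1, 15,1,14.3,0,0,0,1, 15,1,14.3,0,0,0,1, 15,1,14.3,0,0,0,1, 15,0.5,14.5,0,0,0,1, 20,0,0,0,0,0,1, 20,0,0,0,0,0,1, 20,0,0,0,0,0,1, 15,0,0,0,0,0,1, 6,0,0,0,0,0,1, 0,0,0,0,0,0,1]'; python3 st.py 552 -214 6.5
```

```text
time_s: 3.67
ee_pos: [551.9, -208.5, 5.5]
ee_rot: [0.498, 0.503, -0.498, 0.501]
wrist_force: [-0.6, -0.1, 0.1]
grip_width: 85.6
t 3.67 tcp [ 551.9 -208.5    5.5] g 85.6 F [-0.6 -0.1  0.1]
x [-0.0024  0.0014 -1.    ] y [ 1.      0.0076 -0.0023] az_y deg 0.43
need world [ 0.1 -5.5  1. ] tool [-1.   0.1  5.4]
```

```bash
python3 -c "
from h import *
S=robot.snapshot('scene');T=robot.snapshot('top')
c=proj(S,[552,-214,30])[0];crop(S,'g1s',*c,45,8)
c=proj(T,[552,-214,30])[0];crop(T,'g1t',*c,40,8)"
```

```text
(no output)
```

View pics/g1s.png

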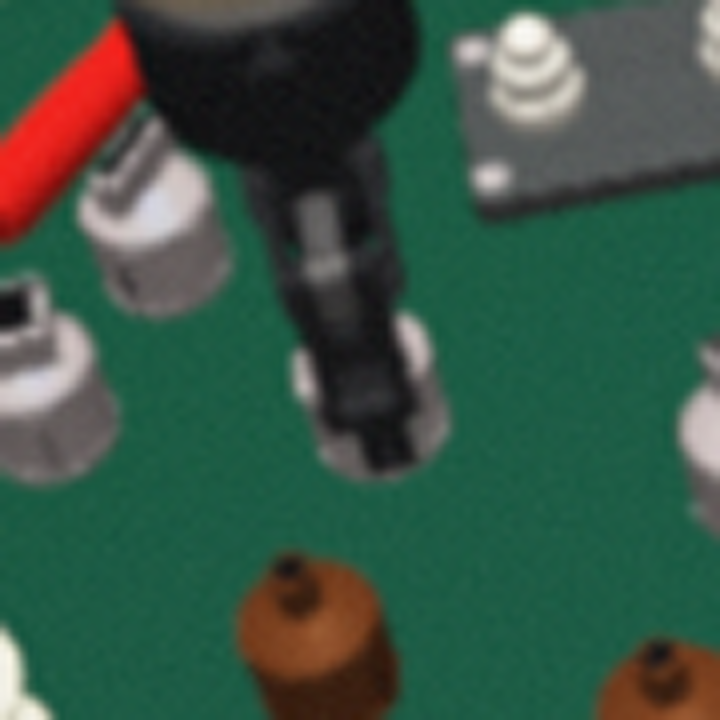

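View pics/g1t.png

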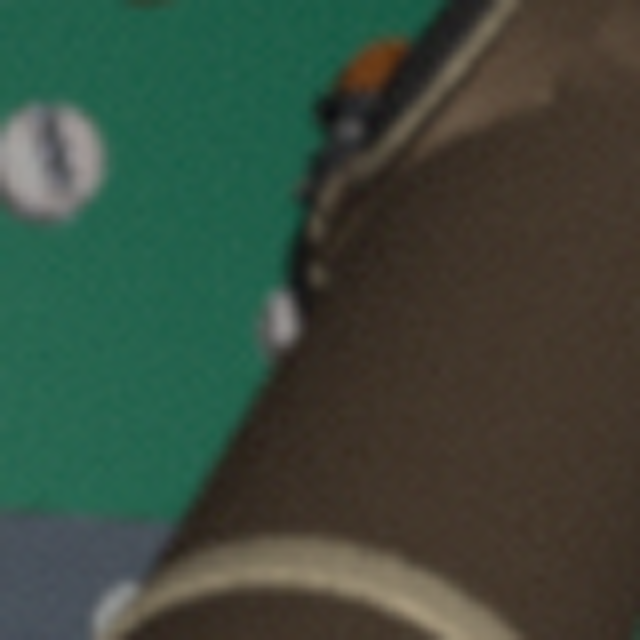

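```bash
python3 -m handwheel '[-1,0,3,0,0,0,1, 0,0,2.5,0,0,0,1, 0,0,0,0,0,0,1, 0,0,0,0,0,0,0, 0,0,0,0,0,0,0, 0,0,0,0,0,0,0, 0,0,0,0,0,0,0, 0,0,0,0,0,0,0, 0,0,0,0,0,0,0]' 40; python3 st.py 552 -214 6.5
```

```text
time_s: 4.52
ee_pos: [552.6, -215.9, 8.2]
ee_rot: [0.499, 0.502, -0.498, 0.501]
wrist_force: [-1.4, 0.8, 5.8]
grip_width: 37.2
t 4.52 tcp [ 552.6 -215.9    8.2] g 37.2 F [-1.4  0.8  5.8]
x [ 2.e-04  4.e-04 -1.e+00] y [1.0e+00 5.8e-03 2.0e-04] az_y deg 0.33
need world [-0.6  1.9 -1.7] tool [ 1.7 -0.6 -1.9]
```

```bash
python3 -m handwheel '[0,0,0,0,0,0,0, -10,0,0,0,0,0,0, -20,0,0,0,0,0,0, -20,0,0,0,0,0,0, -20,0,0,0,0,0,0, 0,0,0,0,0,0,0]' 40; python3 st.py 552 -214 6.5;  python3 -c "
from h import *
S=robot.snapshot('scene');T=robot.snapshot('top')
c=proj(S,[552,-214,80])[0];crop(S,'g2s',*c,45,8)
c=proj(T,[552,-214,80])[0];crop(T,'g2t',*c,40,8)"
```

```text
time_s: 5.02
ee_pos: [554.6, -217.1, 81.9]
ee_rot: [0.5, 0.5, -0.498, 0.503]
wrist_force: [0.4, -0.3, -0.5]
grip_width: 37.5
t 5.02 tcp [ 554.6 -217.1   81.9] g 37.5 F [ 0.4 -0.3 -0.5]
x [ 0.0054 -0.0016 -1.    ] y [1.     0.0053 0.0054] az_y deg 0.3
need world [ -2.6   3.1 -75.4] tool [75.4 -3.  -3.3]
```

View pics/g2s.png

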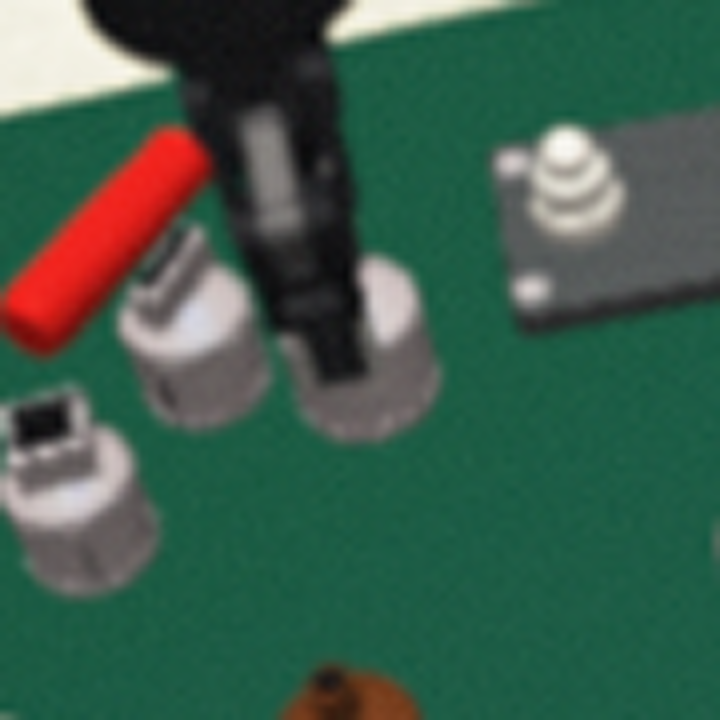

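```bash
python3 -m handwheel '[0,0,0,0,0,0,0, 0,0,0,0,0,0,0, 0,0,0,0,0,0,0]' 40; python3 st.py;python3 -c "
from h import *
S=robot.snapshot('scene');T=robot.snapshot('top')
p=robot.get_obs()['ee_pos'];z0=p[2]-6.5
print(p, fitcyl2(S,(p[0]-1,p[1]+4),z0=z0))
for n,s in (('g3s',S),('g3t',T)):
  c=proj(s,[p[0],p[1],p[2]+10])[0];crop(s,n,*c,30,12)
"; python3 st.py
```

```text
time_s: 5.37
ee_pos: [551.9, -215.7, 76.8]
ee_rot: [0.498, 0.502, -0.499, 0.501]
wrist_force: [0.9, -0.6, -0.3]
grip_width: 37.5
t 5.37 tcp [ 551.9 -215.7   76.8] g 37.5 F [ 0.9 -0.6 -0.3]
x [-1.8e-03  4.0e-04 -1.0e+00] y [ 1.      0.0058 -0.0018] az_y deg 0.33
[ 552.10374689 -215.83235111   77.02672766] (array([ 551.2845795 , -213.62047541]), np.float64(0.0), np.float64(245.75))
t 5.47 tcp [ 552.1 -215.8   77. ] g 37.4 F [ 0.4 -0.4 -0.4]
x [-1.3e-03  2.0e-04 -1.0e+00] y [ 1.      0.0057 -0.0013] az_y deg 0.33
```

View pics/g3s.png

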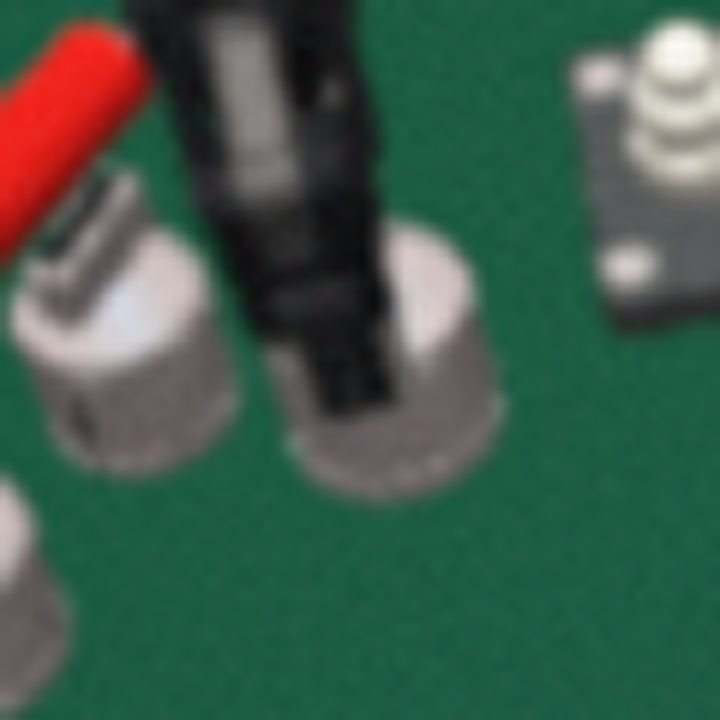

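View pics/g3t.png

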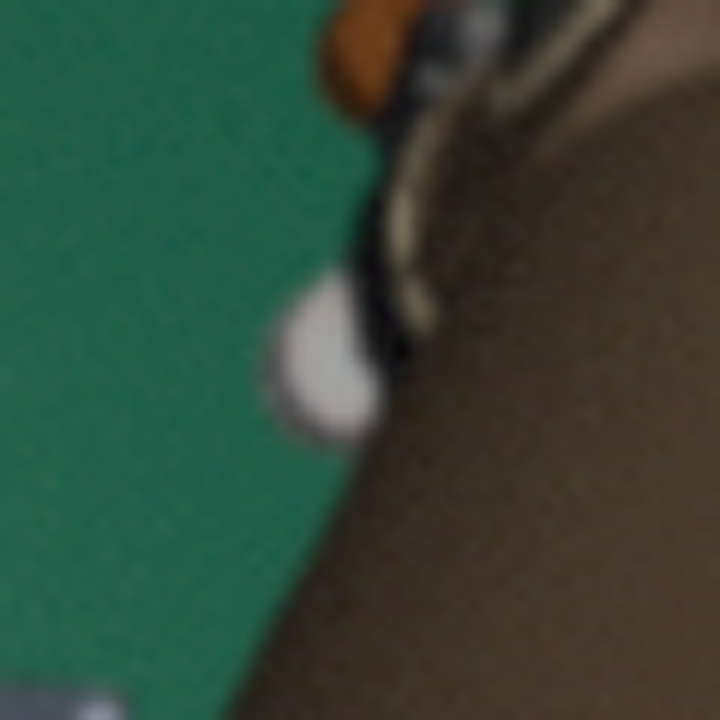

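```bash
python3 - <<'E'
from h import *
S=robot.snapshot('scene');T=robot.snapshot('top')
p=robot.get_obs()['ee_pos'];print(p)
for s in (S,T):
  c=proj(s,[p[0],p[1],p[2]+10])[0].astype(int)
  for y in (0,6):
   for x in (20,30,35): print(x,y,((proj(s,[p[0]+x,p[1]+y,p[2]])[0]-(c-30)+.5)*12).round(0))
   print("rim top/bot",((proj(s,[[p[0],p[1]+y,p[2]-6.5+36],[p[0],p[1]+y,p[2]-6.5]])-(c-30)+.5)*12).round(0).tolist())
E
```

```text
[ 552.30491326 -215.94723313   77.30836766]
20 0 [392. 476.]
30 0 [399. 515.]
35 0 [402. 534.]
rim top/bot [[346.0, 296.0], [386.0, 424.0]]
20 6 [423. 469.]
30 6 [431. 507.]
35 6 [434. 527.]
rim top/bot [[377.0, 289.0], [417.0, 417.0]]
20 0 [358. 300.]
30 0 [357. 259.]
35 0 [357. 239.]
rim top/bot [[386.0, 368.0], [353.0, 386.0]]
20 6 [333. 300.]
30 6 [333. 259.]
35 6 [333. 238.]
rim top/bot [[361.0, 368.0], [328.0, 386.0]]
```

```bash
python3 - <<'E'
import cv2,numpy as np
a=cv2.imread('pics/scene0_raw.png')[138:182,160:290];b=cv2.imread('pics/top0_raw.png')[222:252,200:316]
a=cv2.resize(a,None,fx=6,fy=6,interpolation=cv2.INTER_CUBIC);b=cv2.resize(b,None,fx=6.7,fy=6.7,interpolation=cv2.INTER_CUBIC)
w=max(a.shape[1],b.shape[1]);pad=lambda i:np.pad(i,((0,4),(0,w-i.shape[1]),(0,0)))
cv2.imwrite('pics/pins.png',np.vstack([pad(a),pad(b)]))
E
```

```text
(no output)
```

View pics/pins.png

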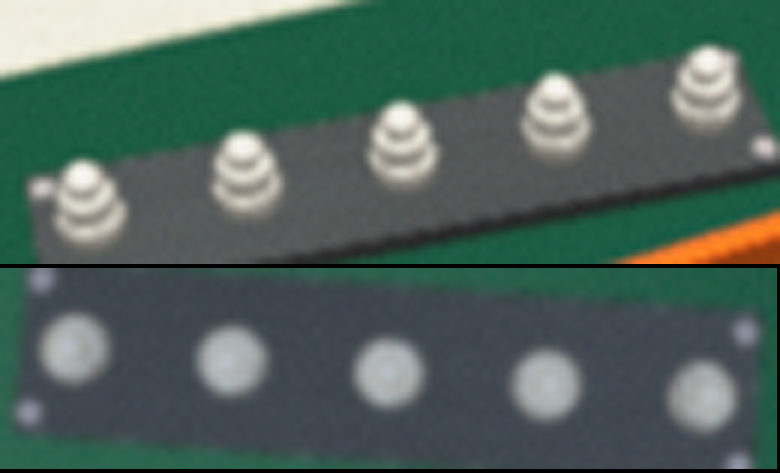

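```bash
python3 -m handwheel '[0,-14,-8.75,0.055,0,0,0, 0,-14.3,-8.75,0,0,0,0, 0,-14.3,-8.75,0,0,0,0, 0,-14.3,-8.75,0,0,0,0, 0,-14.3,-8.75,0,0,0,0, 0,-14.3,-8.75,0,0,0,0, 0,-14.3,-8.75,0,0,0,0, 0,-14.3,-8.75,0,0,0,0, 0,0,0,0,0,0,0, 0,0,0,0,0,0,0, 0,0,0,0,0,0,0]' 40; python3 st.py 438.3 -145.9 60; python3 st.py; python3 -c "
from h import *
S=robot.snapshot('scene');T=robot.snapshot('top')
p=[438,-145,60]
for n,s in (('g4s',S),('g4t',T)):
  c=proj(s,p)[0];crop(s,n,*c,30,12)
"; python3 st.py 438.3 -145.9 60;
```

```text
time_s: 6.48
ee_pos: [439.2, -146.3, 78.1]
ee_rot: [0.5, 0.5, -0.5, 0.5]
wrist_force: [0.2, -0.3, -0.8]
grip_width: 37.2
t 6.48 tcp [ 439.2 -146.3   78.1] g 37.2 F [ 0.2 -0.3 -0.8]
x [ 1.2e-03 -3.0e-04 -1.0e+00] y [1.0e+00 2.0e-04 1.2e-03] az_y deg 0.01
need world [ -0.9   0.4 -18.1] tool [18.1 -1.  -0.4]
t 6.48 tcp [ 439.2 -146.3   78.1] g 37.2 F [ 0.2 -0.3 -0.8]
x [ 1.2e-03 -3.0e-04 -1.0e+00] y [1.0e+00 2.0e-04 1.2e-03] az_y deg 0.01
t 6.58 tcp [ 439.3 -146.5   77.9] g 36.8 F [-0.   0.5 -0.8]
x [ 8.e-04 -6.e-04 -1.e+00] y [ 1.e+00 -2.e-04  8.e-04] az_y deg -0.01
need world [ -1.    0.6 -17.9] tool [17.9 -1.  -0.7]
```

View pics/g4s.png

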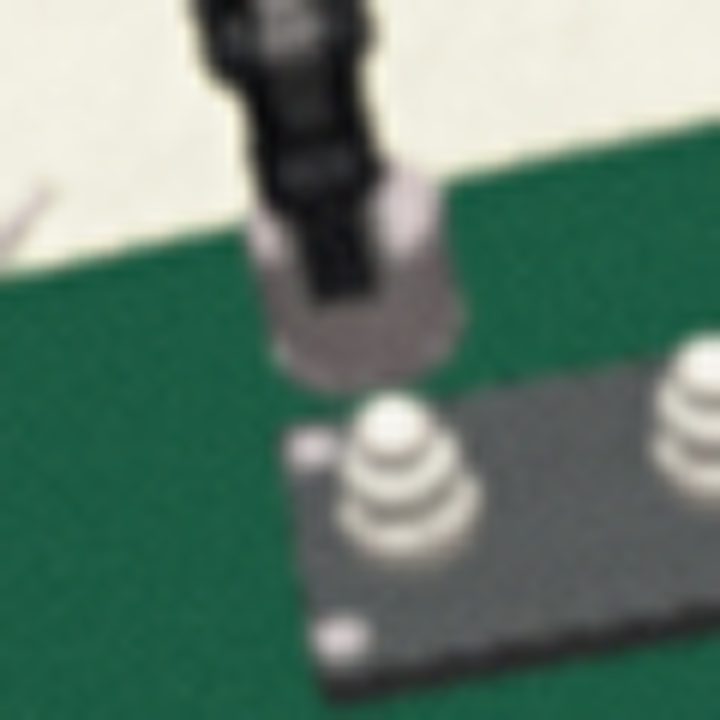

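View pics/g4t.png

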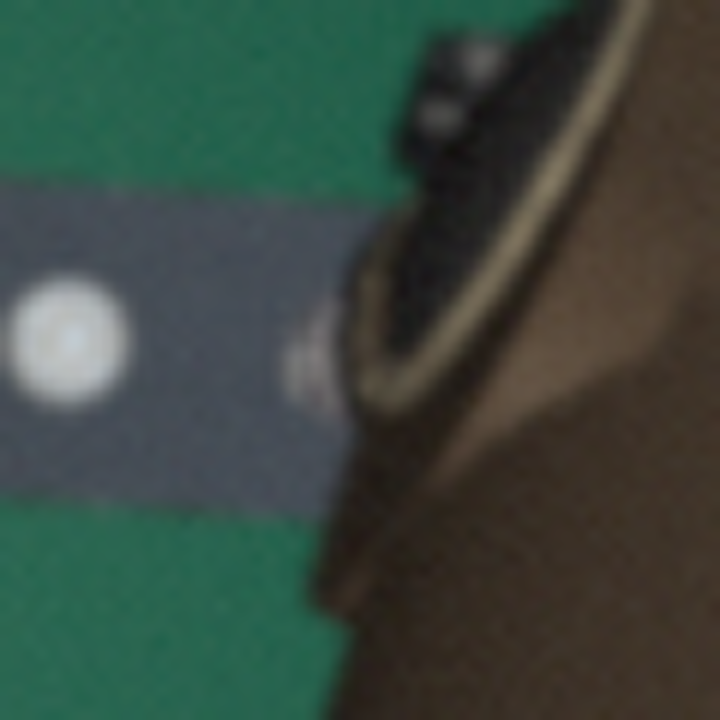

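```bash
python3 -m handwheel '[5,-1,-0.5,0,0,0,0, 8,0,0,0,0,0,0, 6,0,0,0,0,0,0, 4,0,0,0,0,0,0, 4,0,0,0,0,0,0, 3,0,0,0,0,0,0, 0,0,0,0,0,0,0, 0,0,0,0,0,0,0]' 40; python3 st.py 438.3 -145.9 42
```

```text
time_s: 7.25
ee_pos: [437.3, -145.6, 47.6]
ee_rot: [-0.5, -0.5, 0.5, -0.5]
wrist_force: [-0.3, 0.8, -0.3]
grip_width: 37.0
t 7.25 tcp [ 437.3 -145.6   47.6] g 37.0 F [-0.3  0.8 -0.3]
x [-4.e-04 -0.e+00 -1.e+00] y [ 1.e+00 -1.e-04 -4.e-04] az_y deg -0.01
need world [ 1.  -0.3 -5.6] tool [5.6 1.  0.3]
```

```bash
python3 -m handwheel '[2,0,0,0,0,0,0, 2,0,0,0,0,0,0, 2,0,0,0,0,0,0, 1,0,0,0,0,0,0, 0,0,0,0,0,0,0, 0,0,0,0,0,0,0]' 40; python3 st.py 438.3 -145.9 42
```

```text
time_s: 7.75
ee_pos: [437.4, -145.5, 40.7]
ee_rot: [0.5, 0.5, -0.5, 0.5]
wrist_force: [0.6, -0.1, -0.8]
grip_width: 37.5
t 7.75 tcp [ 437.4 -145.5   40.7] g 37.5 F [ 0.6 -0.1 -0.8]
x [-1.e-04  0.e+00 -1.e+00] y [ 1.e+00  0.e+00 -1.e-04] az_y deg 0.0
need world [ 0.9 -0.4  1.3] tool [-1.3  0.9  0.4]
```

```bash
python3 -m handwheel '[1,0,0,0,0,0,0, 1,0,0,0,0,0,0, 1,0,0,0,0,0,0, 0,0,0,0,0,0,0, 0,0,0,0,0,0,0]' 40; python3 st.py 438.3 -145.9 42
```

```text
time_s: 8.17
ee_pos: [437.4, -145.5, 37.7]
ee_rot: [-0.5, -0.5, 0.5, -0.5]
wrist_force: [0.1, 0.2, -0.4]
grip_width: 37.4
t 8.17 tcp [ 437.4 -145.5   37.7] g 37.4 F [ 0.1  0.2 -0.4]
x [-1.e-04  0.e+00 -1.e+00] y [ 1.e+00 -0.e+00 -1.e-04] az_y deg -0.0
need world [ 0.9 -0.4  4.3] tool [-4.3  0.9  0.4]
```

```bash
python3 -m handwheel '[1,0,0,0,0,0,0, 1,0,0,0,0,0,0, 1,0,0,0,0,0,0, 1,0,0,0,0,0,0, 0,0,0,0,0,0,0, 0,0,0,0,0,0,0]' 40; python3 st.py 438.3 -145.9 42
```

```text
time_s: 8.67
ee_pos: [437.4, -145.6, 33.7]
ee_rot: [-0.5, -0.5, 0.5, -0.5]
wrist_force: [-0.0, -0.7, -0.7]
grip_width: 37.5
t 8.67 tcp [ 437.4 -145.6   33.7] g 37.5 F [-0.  -0.7 -0.7]
x [-2.e-04  0.e+00 -1.e+00] y [ 1.e+00 -1.e-04 -2.e-04] az_y deg -0.01
need world [ 0.9 -0.3  8.3] tool [-8.3  0.9  0.3]
```

```bash
python3 -m handwheel '[1,0,0,0,0,0,0, 1,0,0,0,0,0,0, 1,0,0,0,0,0,0, 1,0,0,0,0,0,0, 0,0,0,0,0,0,0, 0,0,0,0,0,0,0]' 40; python3 st.py
```

```text
time_s: 9.17
ee_pos: [437.4, -145.5, 29.7]
ee_rot: [0.5, 0.5, -0.5, 0.5]
wrist_force: [-0.2, -0.7, -0.8]
grip_width: 37.5
t 9.17 tcp [ 437.4 -145.5   29.7] g 37.5 F [-0.2 -0.7 -0.8]
x [-1.e-04  0.e+00 -1.e+00] y [ 1.e+00 -0.e+00 -1.e-04] az_y deg -0.0
```

```bash
python3 -m handwheel '[1,0,0,0,0,0,0, 1,0,0,0,0,0,0, 0,0,0,0,0,0,0, 0,0,0,0,0,0,0]' 40; python3 st.py
```

```text
time_s: 9.5
ee_pos: [437.4, -145.5, 27.7]
ee_rot: [0.5, 0.5, -0.5, 0.5]
wrist_force: [0.2, 0.4, -0.5]
grip_width: 37.1
t 9.5 tcp [ 437.4 -145.5   27.7] g 37.1 F [ 0.2  0.4 -0.5]
x [-1.e-04  0.e+00 -1.e+00] y [ 1.e+00 -0.e+00 -1.e-04] az_y deg -0.0
```

```bash
python3 -m handwheel '[1,0,0,0,0,0,0, 1,0,0,0,0,0,0, 1,0,0,0,0,0,0, 0,0,0,0,0,0,0, 0,0,0,0,0,0,0]' 40; python3 st.py
```

```text
time_s: 9.92
ee_pos: [437.4, -145.5, 24.7]
ee_rot: [0.5, 0.5, -0.5, 0.5]
wrist_force: [-0.3, -0.3, -0.7]
grip_width: 37.1
t 9.92 tcp [ 437.4 -145.5   24.7] g 37.1 F [-0.3 -0.3 -0.7]
x [-2.e-04  0.e+00 -1.e+00] y [ 1.e+00 -0.e+00 -2.e-04] az_y deg -0.0
```

```bash
python3 -m handwheel '[1,0,0,0,0,0,0, 1,0,0,0,0,0,0, 1,0,0,0,0,0,0, 0,0,0,0,0,0,0, 0,0,0,0,0,0,0]' 40; python3 st.py; python3 -c "
from h import *
S=robot.snapshot('scene')
c=proj(S,[438,-145,40])[0];crop(S,'g5s',*c,30,12)
"
```

```text
time_s: 10.33
ee_pos: [437.4, -145.5, 21.7]
ee_rot: [0.5, 0.5, -0.5, 0.5]
wrist_force: [-0.1, -0.6, -0.3]
grip_width: 37.2
t 10.33 tcp [ 437.4 -145.5   21.7] g 37.2 F [-0.1 -0.6 -0.3]
x [-2.e-04  1.e-04 -1.e+00] y [ 1.e+00  0.e+00 -2.e-04] az_y deg 0.0
```

View pics/g5s.png

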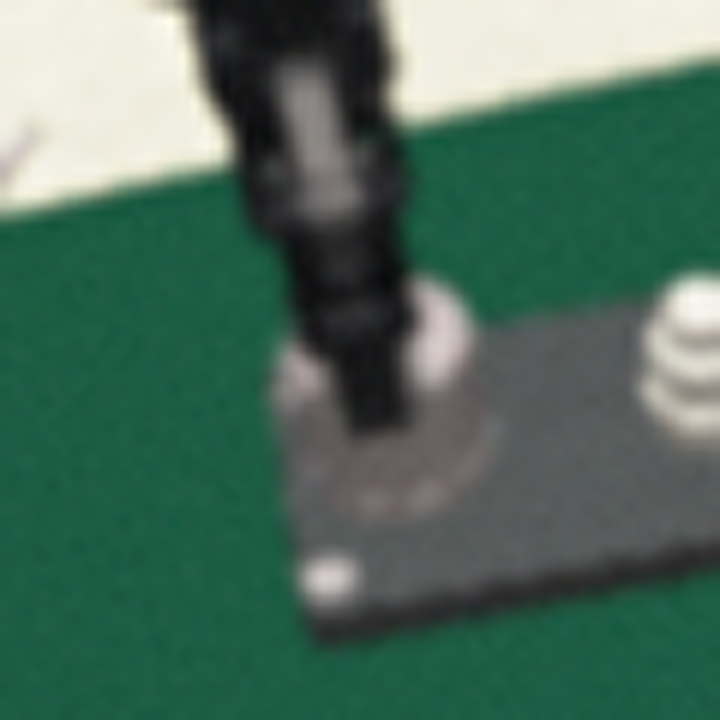

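```bash
python3 -m handwheel '[0,0,0,0,0,0,0.7, 0,0,0,0,0,0,0.7, 0,0,0,0,0,0,0.7, 0,0,0,0,0,0,0.7, -10,0,0,0,0,0,0.7, -20,0,0,0,0,0,0.7, -25,0,0,0,0,0,0.7, -25,0,5,0,0,0,0.7, 0,9,20,0,0,0,0.7, 0,15,30,0,0,0,0.7, 0,15,30,0,0,0,0.7, 0,15,30,0,0,0,0.7]'; python3 st.py 521.4 -310 7.5; python3 -m handwheel '[0,15,25,0,0,0,0.7, 0,10,15,0,0,0,0.7, 0,5,9.5,0,0,0,0.7, 0,0,0,0,0,0,0.7, 0,0,0,0,0,0,0.7]';python3 st.py 521.4 -310 7.5;python3 -c "
from h import *
S=robot.snapshot('scene');T=robot.snapshot('top')
c=proj(S,[438,-145,40])[0];crop(S,'g6s',*c,30,12)
for n,s in (('top',T),('scene',S)): print(n,fitcyl2(s,(520,-311)))
"; python3 st.py 521.4 -310 7.5
```

```text
time_s: 11.38
ee_pos: [492.3, -261.4, 103.0]
ee_rot: [0.5, 0.5, -0.499, 0.501]
wrist_force: [1.0, 0.9, 1.0]
grip_width: 59.5
t 11.38 tcp [ 492.3 -261.4  103. ] g 59.5 F [1.  0.9 1. ]
x [ 1.3e-03  1.0e-04 -1.0e+00] y [1.     0.0012 0.0013] az_y deg 0.07
need world [ 29.1 -48.6 -95.5] tool [95.5 28.9 48.6]
time_s: 11.8
ee_pos: [520.8, -309.7, 101.8]
ee_rot: [-0.5, -0.5, 0.5, -0.5]
wrist_force: [-0.3, 0.1, -0.1]
grip_width: 59.8
t 11.8 tcp [ 520.8 -309.7  101.8] g 59.8 F [-0.3  0.1 -0.1]
x [-9.e-04  5.e-04 -1.e+00] y [ 1.e+00 -6.e-04 -9.e-04] az_y deg -0.04
need world [  0.6  -0.3 -94.3] tool [94.3  0.7  0.3]
top (array([ 522.93686771, -313.47049615]), np.float64(0.575437940480164), np.float64(176.25))
scene (array([ 517.16936294, -313.1851732 ]), np.float64(1.4896917457190604), np.float64(376.4375))
t 11.9 tcp [ 520.9 -308.6  101.8] g 59.9 F [0.1 0.3 0. ]
x [-6.0e-04  1.1e-03 -1.0e+00] y [ 1.e+00  8.e-04 -6.e-04] az_y deg 0.04
need world [  0.5  -1.4 -94.3] tool [94.3  0.6  1.5]
```

View pics/g6s.png

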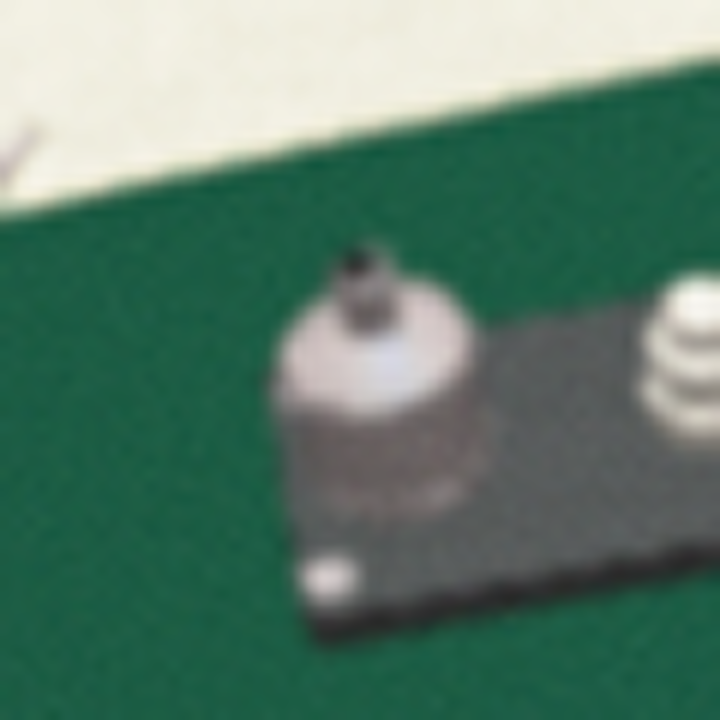

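```bash
python3 -m handwheel '[20,0.5,1,0,0,0,0.7, 25,0,0,0,0,0,0.7, 20,0,0,0,0,0,0.7, 15,0,0,0,0,0,0.7, 9,0,0,0,0,0,0.7, 5,0,0,0,0,0,0.7, 0,0,0,0,0,0,0.7, 0,0,0,0,0,0,0, 0,0,0,0,0,0,0, 0,0,0,0,0,0,0, 0,0,0,0,0,0,0, 0,0,0,0,0,0,0]' 40; python3 st.py; python3 -c "
from h import *
S=robot.snapshot('scene')
c=proj(S,[521,-310,40])[0];crop(S,'g7s',*c,30,12)"
```

```text
time_s: 12.9
ee_pos: [522.6, -311.3, 9.1]
ee_rot: [0.5, 0.499, -0.5, 0.501]
wrist_force: [-1.3, 1.7, 6.0]
grip_width: 37.1
t 12.9 tcp [ 522.6 -311.3    9.1] g 37.1 F [-1.3  1.7  6. ]
x [ 1.9e-03 -4.0e-04 -1.0e+00] y [ 1.     -0.      0.0019] az_y deg -0.0
```

View pics/g7s.png

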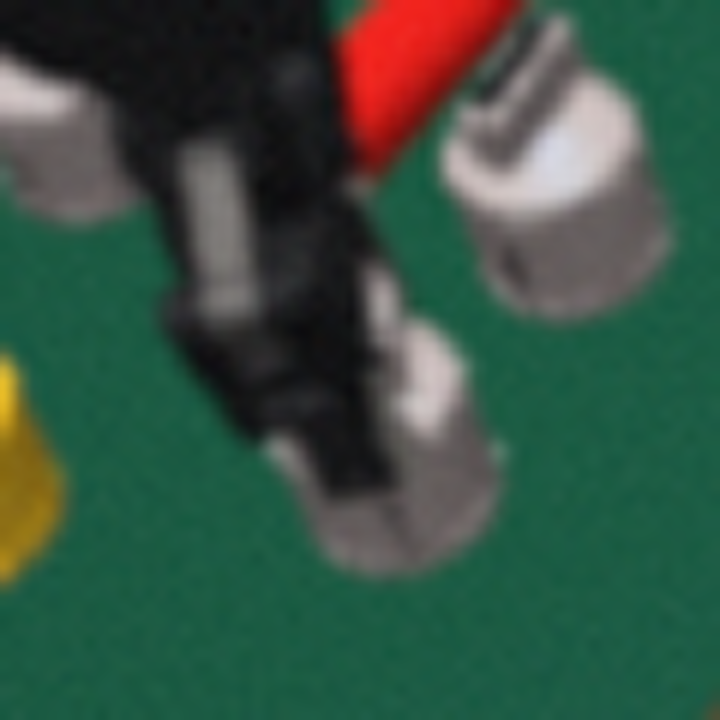

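```bash
python3 -m handwheel '[-5,0,0,0,0,0,0, -20,0,0,0,0,0,0, -25,0,0,0,0,0,0, -20,0,0,0,0,0,0, -5,0,0,0,0,0,0, 0,0,0,0,0,0,0, 0,0,0,0,0,0,0, 0,0,0,0,0,0,0]' 40; python3 st.py 446 -4 84
```

```text
time_s: 13.62
ee_pos: [521.3, -310.4, 81.7]
ee_rot: [0.5, 0.501, -0.5, 0.499]
wrist_force: [0.3, 0.6, -0.1]
grip_width: 36.8
t 13.62 tcp [ 521.3 -310.4   81.7] g 36.8 F [ 0.3  0.6 -0.1]
x [-1.5e-03  9.0e-04 -1.0e+00] y [ 1.0e+00  2.0e-04 -1.5e-03] az_y deg 0.01
need world [-75.3 306.4   2.3] tool [  -2.   -75.3 -306.4]
```

```bash
python3 -m handwheel '[0,-5,-18,0,0,0,0, 0,-7.5,-32,0,0,0,0, 0,-9,-35,0,0,0,0, 0,-9,-35,0,0,0,0, 0,-9,-35,0,0,0,0, 0,-9,-35,0,0,0,0, 0,-9,-35,0,0,0,0, 0,-9,-35,0,0,0,0, 0,-7,-32,0,0,0,0, 0,-2.5,-18,0,0,0,0, 0,0,0,0,0,0,0, 0,0,0,0,0,0,0]' 40; python3 -m handwheel '[0,0,0,0,0,0,0]' 40; python3 st.py 445.4 -0.4 50; python3 -c "
from h import *
S=robot.snapshot('scene')
c=proj(S,[446,0,60])[0];crop(S,'g8s',*c,30,12)"; python3 st.py 445.4 -0.4 50
```

```text
time_s: 14.62
ee_pos: [445.3, -0.1, 82.1]
ee_rot: [0.499, 0.501, -0.5, 0.5]
wrist_force: [0.7, -1.0, -1.1]
grip_width: 37.1
time_s: 14.7
ee_pos: [445.8, -1.7, 82.4]
ee_rot: [-0.5, -0.5, 0.5, -0.5]
wrist_force: [1.2, 0.1, -0.9]
grip_width: 37.2
t 14.7 tcp [445.8  -1.7  82.4] g 37.2 F [ 1.2  0.1 -0.9]
x [-6.e-04 -7.e-04 -1.e+00] y [ 1.e+00 -3.e-04 -6.e-04] az_y deg -0.02
need world [ -0.4   1.3 -32.4] tool [32.4 -0.3 -1.4]
t 14.75 tcp [445.8  -2.2  82.5] g 37.2 F [ 0.  -0.5 -0.8]
x [-5.e-04 -8.e-04 -1.e+00] y [ 1.0e+00 -1.4e-03 -5.0e-04] az_y deg -0.08
need world [ -0.4   1.8 -32.5] tool [32.4 -0.4 -1.8]
```

View pics/g8s.png

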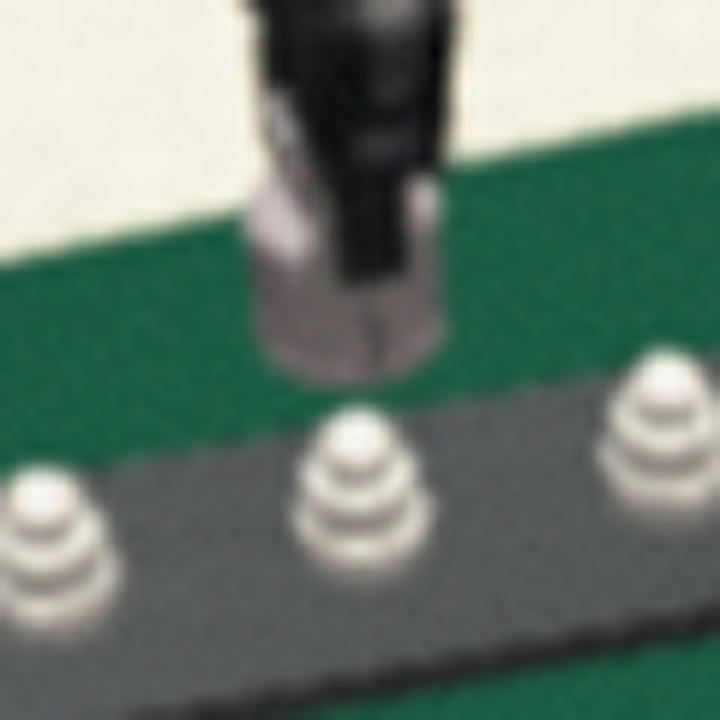

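```bash
python3 -m handwheel '[4,0,0,0,0,0,0, 8,0,0,0,0,0,0, 8,0,0,0,0,0,0, 6,0,0,0,0,0,0, 4,0,0,0,0,0,0, 2,0,0,0,0,0,0, 2,0,0,0,0,0,0, 1,0,0,0,0,0,0, 0,0,0,0,0,0,0, 0,0,0,0,0,0,0]' 40; python3 st.py 445.4 -0.4 42;
```

```text
time_s: 15.58
ee_pos: [446.1, -1.0, 47.9]
ee_rot: [0.5, 0.5, -0.5, 0.5]
wrist_force: [-0.2, 0.4, -0.6]
grip_width: 36.9
t 15.58 tcp [446.1  -1.   47.9] g 36.9 F [-0.2  0.4 -0.6]
x [ 3.e-04  1.e-04 -1.e+00] y [ 1.e+00 -0.e+00  3.e-04] az_y deg -0.0
need world [-0.7  0.6 -5.9] tool [ 5.9 -0.7 -0.6]
```

```bash
python3 -m handwheel '[1,-0.5,-0.5,0,0,0,0, 1,0,0,0,0,0,0, 1,0,0,0,0,0,0, 1,0,0,0,0,0,0, 1,0,0,0,0,0,0, 1,0,0,0,0,0,0, 1,0,0,0,0,0,0, 1,0,0,0,0,0,0, 0,0,0,0,0,0,0]' 40; python3 st.py
```

```text
time_s: 16.33
ee_pos: [445.6, -0.8, 39.6]
ee_rot: [0.5, 0.5, -0.5, 0.5]
wrist_force: [0.0, -0.9, -1.3]
grip_width: 36.8
t 16.33 tcp [445.6  -0.8  39.6] g 36.8 F [ 0.  -0.9 -1.3]
x [ 3.e-04 -4.e-04 -1.e+00] y [ 1.e+00 -2.e-04  3.e-04] az_y deg -0.01
```

```bash
python3 -m handwheel '[1,0,0,0,0,0,0, 1,0,0,0,0,0,0, 1,0,0,0,0,0,0, 0,0,0,0,0,0,0]' 40; python3 st.py
```

```text
time_s: 16.67
ee_pos: [445.5, -0.7, 36.6]
ee_rot: [-0.5, -0.5, 0.5, -0.5]
wrist_force: [0.4, -2.2, -1.8]
grip_width: 36.9
t 16.67 tcp [445.5  -0.7  36.6] g 36.9 F [ 0.4 -2.2 -1.8]
x [ 1.e-04 -3.e-04 -1.e+00] y [ 1.e+00 -2.e-04  1.e-04] az_y deg -0.01
```

```bash
python3 -m handwheel '[1,0,0,0,0,0,0, 1,0,0,0,0,0,0, 1,0,0,0,0,0,0, 0,0,0,0,0,0,0]' 40; python3 st.py
```

```text
time_s: 17.0
ee_pos: [445.5, -0.7, 33.6]
ee_rot: [0.5, 0.5, -0.5, 0.5]
wrist_force: [0.8, -3.3, -1.7]
grip_width: 37.1
t 17.0 tcp [445.5  -0.7  33.6] g 37.1 F [ 0.8 -3.3 -1.7]
x [ 2.e-04 -2.e-04 -1.e+00] y [ 1.e+00 -1.e-04  2.e-04] az_y deg -0.01
```

```bash
python3 -m handwheel '[0,0,0.7,0,0,0,0, 1,0,0,0,0,0,0, 1,0,0,0,0,0,0, 0,0,0,0,0,0,0]' 40; python3 st.py
```

```text
time_s: 17.33
ee_pos: [445.4, -1.1, 31.6]
ee_rot: [0.5, 0.5, -0.5, 0.5]
wrist_force: [0.3, -1.4, 0.0]
grip_width: 36.9
t 17.33 tcp [445.4  -1.1  31.6] g 36.9 F [ 0.3 -1.4  0. ]
x [-1.e-04  1.e-04 -1.e+00] y [ 1.e+00  1.e-04 -1.e-04] az_y deg 0.0
```

```bash
python3 -m handwheel '[1,0,0,0,0,0,0, 1,0,0,0,0,0,0, 0,0,0,0,0,0,0]' 40; python3 st.py
```

```text
time_s: 17.58
ee_pos: [445.5, -0.9, 30.6]
ee_rot: [0.5, 0.5, -0.5, 0.5]
wrist_force: [-4.4, -0.2, 20.1]
grip_width: 37.2
t 17.58 tcp [445.5  -0.9  30.6] g 37.2 F [-4.4 -0.2 20.1]
x [-1.0e-04  1.5e-03 -1.0e+00] y [ 1.e+00 -3.e-04 -1.e-04] az_y deg -0.02
```

```bash
python3 -m handwheel '[-1,0,0,0,0,0,0, 0,0,0,0,0,0,0.7, 0,0,0,0,0,0,0.7, 0,0,0,0,0,0,0.7, 0,0,0,0,0,0,0.7, -10,0,0,0,0,0,0.7, -20,0,0,0,0,0,0.7, -25,0,0,0,0,0,0.7, -25,0,0,0,0,0,0.7, 0,0,20,0,0,0,0.7, 0,2,35,0,0,0,0.7, 0,3,40,0,0,0,0.7]'; python3 st.py 463.9 -269.5 110
```

```text
time_s: 18.58
ee_pos: [450.9, -95.2, 111.9]
ee_rot: [0.499, 0.501, -0.498, 0.501]
wrist_force: [1.2, 0.1, -0.0]
grip_width: 59.9
t 18.58 tcp [450.9 -95.2 111.9] g 59.9 F [ 1.2  0.1 -0. ]
x [ 0.0014  0.0014 -1.    ] y [1.     0.005  0.0014] az_y deg 0.28
need world [  13.  -174.3   -1.9] tool [  1.7  12.1 174.3]
```

```bash
python3 -m handwheel '[0,3,40,0,0,0,0.7, 0,3,40,0,0,0,0.7, 0,3,38,0,0,0,0.7, 0,3,30,0,0,0,0.7, 0,1.5,18,0,0,0,0.7, 0,0,7,0,0,0,0.7, 0,0,0,1,0,0,0.7, 0,0,0,1,0,0,0.7, 0,0,0,1,0,0,0.7, 0,0,0,1,0,0,0.7, 0,0,0,1,0,0,0.7, 0,0,0,0,0,0,0.7]';python3 -m handwheel '[0,0,0,0,0,0,0.7, 0,0,0,0,0,0,0.7]'; python3 st.py 463.9 -269.8 8;python3 -c "
from h import *
S=robot.snapshot('scene');T=robot.snapshot('top')
for n,g in dict(fl2=(462,-271),fl1=(611,-109),sq2=(400,-374)).items(): print(n,fitcyl2(T,g)[:2],fitcyl2(S,g)[:2])
c=proj(S,[446,0,50])[0];crop(S,'g9s',*c,30,12)"; python3 st.py 463.9 -269.8 8
```

```text
time_s: 19.58
ee_pos: [464.0, -267.9, 110.9]
ee_rot: [-0.613, -0.353, 0.613, -0.352]
wrist_force: [-0.1, -0.3, -0.7]
grip_width: 59.9
time_s: 19.75
ee_pos: [464.0, -268.5, 110.9]
ee_rot: [0.612, 0.355, -0.612, 0.355]
wrist_force: [-0.1, -0.2, -0.5]
grip_width: 59.8
t 19.75 tcp [ 464.  -268.5  110.9] g 59.8 F [-0.1 -0.2 -0.5]
x [-1.e-04  4.e-04 -1.e+00] y [ 8.681e-01 -4.963e-01 -3.000e-04] az_y deg -29.76
need world [-1.000e-01 -1.300e+00 -1.029e+02] tool [102.9   0.6   1.2]
fl2 (array([ 465.55195298, -272.53244101]), np.float64(0.38470348394107745)) (array([ 453.5185444 , -274.75277002]), np.float64(4.623139341954889))
fl1 (array([ 613.98852449, -109.74085361]), np.float64(0.7795036072134849)) (array([ 609.66639817, -108.47262851]), np.float64(0.5941541542051887))
sq2 (array([ 383.60676844, -391.08524078]), np.float64(5.2597895622844115)) (array([ 387.44904612, -377.5133576 ]), np.float64(3.144481933342096))
t 19.85 tcp [ 464.  -268.8  110.9] g 59.8 F [-0.2 -0.3  0.1]
x [ 1.e-04  4.e-04 -1.e+00] y [ 8.673e-01 -4.977e-01 -1.000e-04] az_y deg -29.85
need world [-1.000e-01 -1.000e+00 -1.029e+02] tool [102.9   0.4   0.9]
```

View pics/g9s.png

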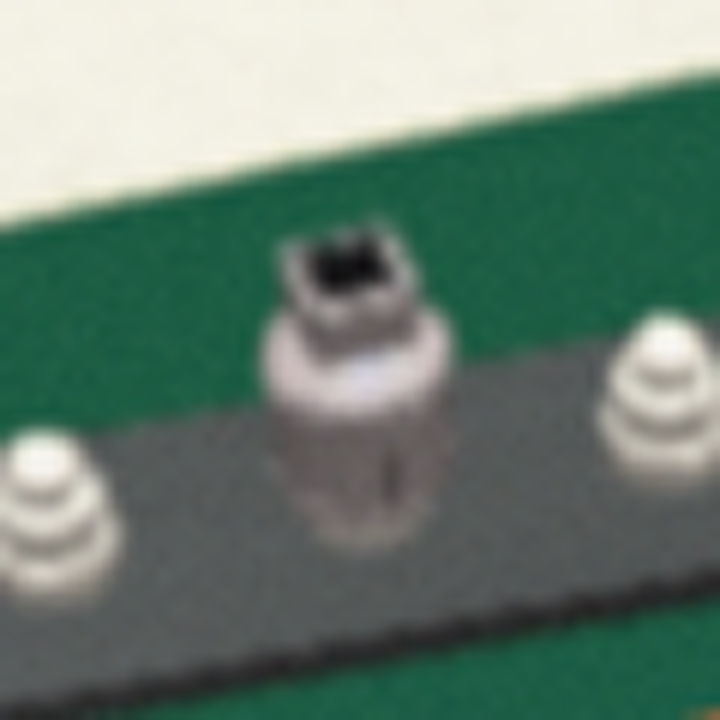

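```bash
python3 -m handwheel '[20,0.4,0.8,0,0,0,0.7, 25,0,0,0,0,0,0.7, 25,0,0,0,0,0,0.7, 18,0,0,0,0,0,0.7, 10,0,0,0,0,0,0.7, 5,0,0,0,0,0,0.7, 0,0,0,0,0,0,0.7, 0,0,0,0,0,0,0.7, 0,0,0,0,0,0,0, 0,0,0,0,0,0,0, 0,0,0,0,0,0,0, 0,0,0,0,0,0,0]' 40; python3 st.py; python3 -m handwheel '[0,0,0,0,0,0,0, -5,0,0,0,0,0,0, -20,0,0,0,0,0,0, -25,0,0,0,0,0,0, -20,0,0,0,0,0,0, -5,0,0,-1,0,0,0, 0,0,0,-1,0,0,0, 0,0,0,-1,0,0,0, 0,0,0,-1,0,0,0, 0,0,0,-1,0,0,0, 0,0,0,0,0,0,0, 0,0,0,0,0,0,0]' 40;python3 st.py 441.5 -71.2 83; python3 -c "
from h import *
S=robot.snapshot('scene')
c=proj(S,[464,-269,80])[0];crop(S,'g10s',*c,30,12)"; python3 st.py 441.5 -71.2 83
```

```text
time_s: 20.85
ee_pos: [464.6, -270.4, 9.1]
ee_rot: [0.613, 0.353, -0.612, 0.354]
wrist_force: [-1.3, 0.2, 7.2]
grip_width: 37.2
t 20.85 tcp [ 464.6 -270.4    9.1] g 37.2 F [-1.3  0.2  7.2]
x [ 2.e-03 -2.e-04 -1.e+00] y [ 0.8661 -0.4999  0.0018] az_y deg -30.0
time_s: 21.85
ee_pos: [464.0, -270.2, 83.3]
ee_rot: [0.501, 0.499, -0.501, 0.499]
wrist_force: [-0.1, -0.0, -0.9]
grip_width: 37.6
t 21.85 tcp [ 464.  -270.2   83.3] g 37.6 F [-0.1 -0.  -0.9]
x [ 9.e-04  1.e-04 -1.e+00] y [ 1.0e+00 -3.3e-03  9.0e-04] az_y deg -0.19
need world [-22.5 199.   -0.3] tool [   0.3  -23.1 -198.9]
t 21.9 tcp [ 463.9 -270.2   83.2] g 37.2 F [-0.7  0.3 -0.6]
x [ 6.e-04  1.e-04 -1.e+00] y [ 1.0e+00 -3.8e-03  6.0e-04] az_y deg -0.22
need world [-22.4 199.   -0.2] tool [   0.2  -23.2 -198.9]
```

View pics/g10s.png

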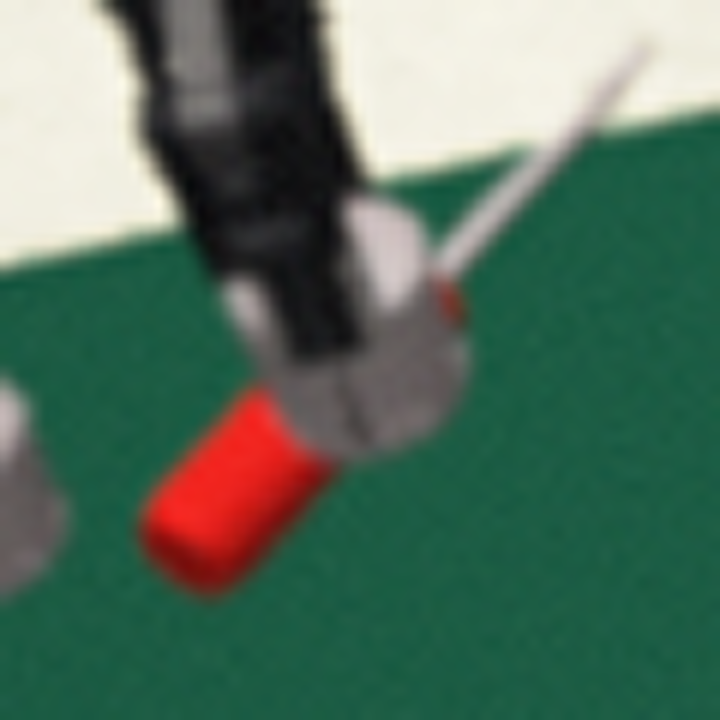

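```bash
python3 -m handwheel '[-15,0,-10,-0.04,0,0,0, 0,-3,-24,0,0,0,0, 0,-3,-32,0,0,0,0, 0,-4,-35,0,0,0,0, 0,-4,-35,0,0,0,0, 0,-4,-32,0,0,0,0, 0,-3.5,-20,0,0,0,0, 0,-1,-11,0,0,0,0, 0,0,0,0,0,0,0, 4,0,0,0,0,0,0, 8,0,0,0,0,0,0, 3,0,0,0,0,0,0]' 40; python3 -m handwheel '[0,0,0,0,0,0,0, 0,0,0,0,0,0,0]' 40;  python3 st.py 441.6 -71.3 48;python3 -c "
from h import *
S=robot.snapshot('scene')
c=proj(S,[442,-71,60])[0];crop(S,'g11s',*c,30,12)"; python3 st.py 441.6 -71.3 48
```

```text
time_s: 22.9
ee_pos: [440.2, -72.2, 81.8]
ee_rot: [0.499, 0.501, -0.5, 0.5]
wrist_force: [-0.0, -0.9, 0.1]
grip_width: 37.0
time_s: 23.07
ee_pos: [440.2, -72.2, 82.3]
ee_rot: [0.499, 0.501, -0.5, 0.5]
wrist_force: [0.8, 0.1, -1.3]
grip_width: 36.4
t 23.07 tcp [440.2 -72.2  82.3] g 36.4 F [ 0.8  0.1 -1.3]
x [-1.2e-03 -6.0e-04 -1.0e+00] y [ 1.      0.002  -0.0012] az_y deg 0.12
need world [  1.4   0.9 -34.3] tool [34.3  1.5 -1. ]
t 23.12 tcp [440.4 -72.1  82.6] g 37.1 F [-0.   0.2 -0.3]
x [-6.e-04 -4.e-04 -1.e+00] y [ 1.0e+00  2.3e-03 -6.0e-04] az_y deg 0.13
need world [  1.2   0.8 -34.6] tool [34.6  1.2 -0.8]
```

View pics/g11s.png

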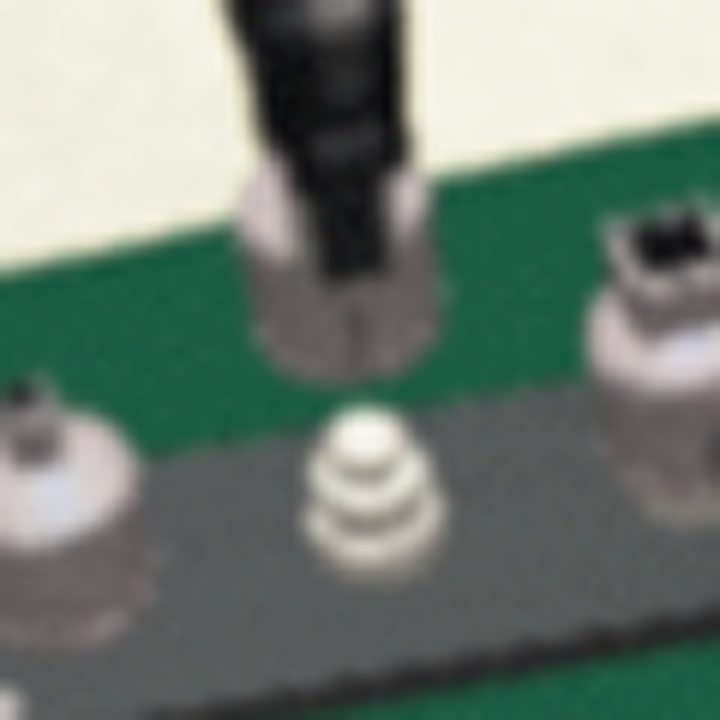

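```bash
python3 -m handwheel '[4,1.2,-0.9,0,0,0,0, 8,0,0,0,0,0,0, 8,0,0,0,0,0,0, 6,0,0,0,0,0,0, 4,0,0,0,0,0,0, 2,0,0,0,0,0,0, 1,0,0,0,0,0,0, 1,0,0,0,0,0,0, 0,0,0,0,0,0,0, 0,0,0,0,0,0,0]' 40; python3 st.py 441.6 -71.3 42;
```

```text
time_s: 23.95
ee_pos: [441.9, -70.3, 48.9]
ee_rot: [0.499, 0.501, -0.499, 0.501]
wrist_force: [-0.9, -0.2, -0.4]
grip_width: 37.2
t 23.95 tcp [441.9 -70.3  48.9] g 37.2 F [-0.9 -0.2 -0.4]
x [ 4.e-04  1.e-04 -1.e+00] y [1.0e+00 4.3e-03 4.0e-04] az_y deg 0.24
need world [-0.3 -1.  -6.9] tool [ 6.9 -0.3  1. ]
```

```bash
python3 -m handwheel '[1,-0.2,0.7,0.03,0,0,0, 1,0,0,0,0,0,0, 1,0,0,0,0,0,0, 1,0,0,0,0,0,0, 1,0,0,0,0,0,0, 1,0,0,0,0,0,0, 0,0,0,0,0,0,0]' 40; python3 st.py
```

```text
time_s: 24.53
ee_pos: [441.6, -70.9, 42.8]
ee_rot: [0.5, 0.5, -0.5, 0.5]
wrist_force: [-0.4, -0.9, 3.0]
grip_width: 37.2
t 24.53 tcp [441.6 -70.9  42.8] g 37.2 F [-0.4 -0.9  3. ]
x [ 0.e+00  3.e-04 -1.e+00] y [1.     0.0011 0.    ] az_y deg 0.06
```

```bash
python3 -m handwheel '[1,0,0,0,0,0,0, 1,0,0,0,0,0,0, 1,0,0,0,0,0,0, 0,0,0,0,0,0,0]' 40; python3 st.py
```

```text
time_s: 24.87
ee_pos: [441.7, -71.3, 39.6]
ee_rot: [0.5, 0.5, -0.5, 0.5]
wrist_force: [0.7, -1.6, -1.2]
grip_width: 37.1
t 24.87 tcp [441.7 -71.3  39.6] g 37.1 F [ 0.7 -1.6 -1.2]
x [ 2.e-04 -4.e-04 -1.e+00] y [1.e+00 9.e-04 2.e-04] az_y deg 0.05
```

```bash
python3 -m handwheel '[1,0,0.3,0,0,0,0, 1,0,0,0,0,0,0, 1,0,0,0,0,0,0, 1,0,0,0,0,0,0, 1,0,0,0,0,0,0, 1,0,0,0,0,0,0, 0,0,0,0,0,0,0]' 40; python3 st.py
```

```text
time_s: 25.45
ee_pos: [441.6, -71.4, 33.6]
ee_rot: [0.5, 0.5, -0.5, 0.5]
wrist_force: [0.8, -2.7, -1.3]
grip_width: 36.9
t 25.45 tcp [441.6 -71.4  33.6] g 36.9 F [ 0.8 -2.7 -1.3]
x [ 1.e-04 -2.e-04 -1.e+00] y [1.e+00 1.e-03 1.e-04] az_y deg 0.06
```

```bash
python3 -m handwheel '[1,0,0,0,0,0,0, 1,0,0,0,0,0,0, 0,0,0,0,0,0,0]' 40; python3 st.py
```

```text
time_s: 25.7
ee_pos: [441.7, -71.4, 31.7]
ee_rot: [0.5, 0.5, -0.5, 0.5]
wrist_force: [1.4, -2.2, -1.0]
grip_width: 36.8
t 25.7 tcp [441.7 -71.4  31.7] g 36.8 F [ 1.4 -2.2 -1. ]
x [ 2.e-04 -1.e-04 -1.e+00] y [1.0e+00 1.1e-03 2.0e-04] az_y deg 0.06
```

```bash
python3 -m handwheel '[1,0,0.5,0,0,0,0, 1,0,0,0,0,0,0, 0,0,0,0,0,0,0]' 40; python3 st.py
```

```text
time_s: 25.95
ee_pos: [441.8, -71.4, 30.7]
ee_rot: [0.5, 0.501, -0.499, 0.5]
wrist_force: [-4.1, -0.1, 20.3]
grip_width: 37.3
t 25.95 tcp [441.8 -71.4  30.7] g 37.3 F [-4.1 -0.1 20.3]
x [ 3.0e-04  1.8e-03 -1.0e+00] y [1.e+00 9.e-04 3.e-04] az_y deg 0.05
```

```bash
python3 -m handwheel '[-1,0,0,0,0,0,0, 0,0,0,0,0,0,0.7, 0,0,0,0,0,0,0.7, 0,0,0,0,0,0,0.7, 0,0,0,0,0,0,0.7, -10,0,0,0,0,0,0.7, -20,0,0,0,0,0,0.7, -25,0,0,0,0,0,0.7, -25,0,0,0,0,0,0.7, 0,0,20,0,0,0,0.7, 0,-2,35,0,0,0,0.7, 0,-6,40,0,0,0,0.7]'; python3 -m handwheel '[0,-6,40,0,0,0,0.7, 0,-6,40,0,0,0,0.7, 0,-7,40,0,0,0,0.7, 0,-7,38,0,0,0,0.7, 0,-5,28,0,0,0,0.7, 0,-2,14,0,0,0,0.7, 0,0,6,0,0,0,0.7, 0,0,0,0,0,0,0.7, 0,0,0,0,0,0,0.7, 0,0,0,0,0,0,0.7]'; python3 st.py 401 -372.6 8; python3 -c "
from h import *
S=robot.snapshot('scene');T=robot.snapshot('top')
for n,g in dict(sq2=(400,-374)).items(): print(n,fitcyl2(T,g)[:2],fitcyl2(S,g)[:2])
c=proj(S,[400,-373,50])[0];crop(S,'g12s',*c,30,10)
c=proj(T,[400,-373,50])[0];crop(T,'g12t',*c,30,10)
c=proj(S,[442,-71,50])[0];crop(S,'g13s',*c,30,10)"; python3 st.py 401 -372.6 8;
```

```text
time_s: 26.95
ee_pos: [435.0, -166.0, 112.0]
ee_rot: [0.499, 0.501, -0.498, 0.502]
wrist_force: [0.5, -0.6, 0.3]
grip_width: 60.1
time_s: 27.78
ee_pos: [401.5, -371.1, 110.7]
ee_rot: [0.5, 0.501, -0.499, 0.5]
wrist_force: [0.4, 0.1, -0.4]
grip_width: 59.9
t 27.78 tcp [ 401.5 -371.1  110.7] g 59.9 F [ 0.4  0.1 -0.4]
x [-2.0e-04  1.2e-03 -1.0e+00] y [ 1.0e+00  2.9e-03 -2.0e-04] az_y deg 0.17
need world [  -0.5   -1.5 -102.7] tool [102.7  -0.5   1.6]
sq2 (array([ 402.80627488, -375.17508449]), np.float64(0.6148415522892599)) (array([ 387.2945123 , -377.39226564]), np.float64(3.15323570812831))
t 27.88 tcp [ 401.6 -371.2  110.8] g 59.6 F [-0.1  1.1 -0.2]
x [ 1.e-04  9.e-04 -1.e+00] y [1.0e+00 3.3e-03 1.0e-04] az_y deg 0.19
need world [  -0.6   -1.4 -102.8] tool [102.8  -0.6   1.5]
```

View pics/g12s.png

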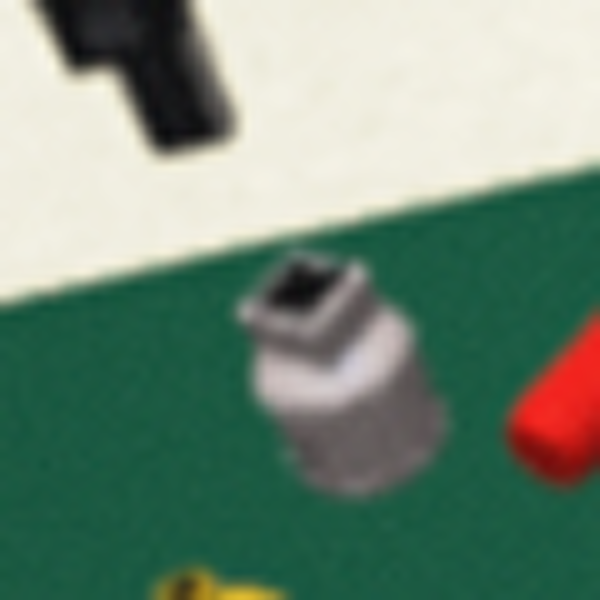

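View pics/g12t.png

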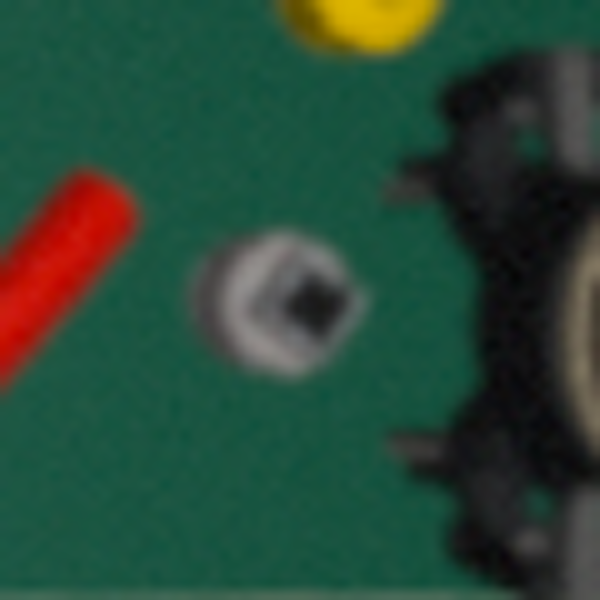

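View pics/g13s.png

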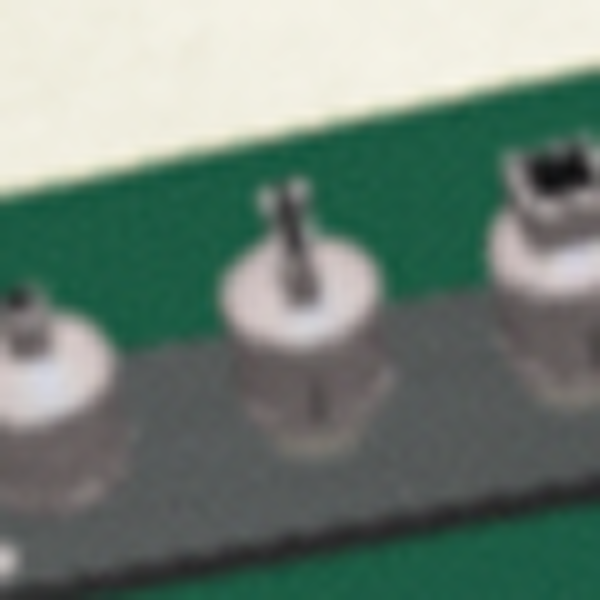

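Round is on the plate (pin 0), flat and square on lower step (pins 1, 2). Next the second square at (401,-372).

```bash
python3 -m handwheel '[20,-0.5,1.3,0.03,0,0,0.7, 25,0,0,0,0,0,0.7, 25,0,0,0,0,0,0.7, 18,0,0,0,0,0,0.7, 10,0,0,0,0,0,0.7, 5,0,0,0,0,0,0.7, 0,0,0,0,0,0,0.7, 0,0,0,0,0,0,0.7, 0,0,0,0,0,0,0, 0,0,0,0,0,0,0, 0,0,0,0,0,0,0, 0,0,0,0,0,0,0]' 40; python3 st.py; python3 -m handwheel '[0,0,0,0,0,0,0, -5,0,0,0,0,0,0, -20,0,0,0,0,0,0, -25,0,0,0,0,0,0, -25,0,0,0,0,0,0, -20,0,0,0,0,0,0, -5,0,0,0,0,0,0, 0,0,0,0,0,0,0, 0,0,0,0,0,0,0, 0,0,0,0,0,0,0]' 40;python3 st.py 449.4 69 108
```

```text
time_s: 28.88
ee_pos: [401.1, -374.6, 9.1]
ee_rot: [0.501, 0.499, -0.5, 0.5]
wrist_force: [-0.8, 1.0, 6.1]
grip_width: 37.5
t 28.88 tcp [ 401.1 -374.6    9.1] g 37.5 F [-0.8  1.   6.1]
x [ 1.9e-03 -7.0e-04 -1.0e+00] y [ 1.     -0.0022  0.0019] az_y deg -0.12
time_s: 29.72
ee_pos: [399.9, -373.4, 106.8]
ee_rot: [-0.5, -0.5, 0.5, -0.499]
wrist_force: [-0.4, 0.3, -0.7]
grip_width: 37.0
t 29.72 tcp [ 399.9 -373.4  106.8] g 37.0 F [-0.4  0.3 -0.7]
x [-0.0012  0.0011 -1.    ] y [ 1.     -0.0019 -0.0012] az_y deg -0.11
need world [ 49.5 442.4   1.2] tool [  -0.8   48.6 -442.5]
```

```bash
python3 -m handwheel '[0,1.4,-18,0,0,0,0, 0,4,-36,0,0,0,0, 0,4.5,-41,0,0,0,0, 0,4.5,-41,0,0,0,0, 0,4.5,-41,0,0,0,0, 0,4.5,-41,0,0,0,0, 0,4.5,-41,0,0,0,0, 0,4.5,-41,0,0,0,0, 0,4.5,-41,0,0,0,0, 0,4.5,-41,0,0,0,0, 0,4,-36,0,0,0,0, 0,4,-18,0,0,0,0]' 40; python3 -m handwheel '[0,0,-5,0,0,0,0, 8,0,0,0,0,0,0, 12,0,0,0,0,0,0, 4,0,0,0,0,0,0, 0,0,0,0,0,0,0, 0,0,0,0,0,0,0]' 40;  python3 st.py 449.3 67.8 48;python3 -c "
from h import *
S=robot.snapshot('scene')
c=proj(S,[449,68,60])[0];crop(S,'g14s',*c,30,10)"; python3 st.py 449.3 67.8 48
```

```text
time_s: 30.72
ee_pos: [449.8, 66.5, 106.7]
ee_rot: [0.499, 0.501, -0.5, 0.5]
wrist_force: [-0.5, -0.3, -0.6]
grip_width: 37.1
time_s: 31.22
ee_pos: [450.2, 65.1, 83.3]
ee_rot: [-0.501, -0.499, 0.502, -0.499]
wrist_force: [0.4, -0.2, -0.7]
grip_width: 36.9
t 31.22 tcp [450.2  65.1  83.3] g 36.9 F [ 0.4 -0.2 -0.7]
x [-0.0012 -0.001  -1.    ] y [ 1.     -0.0045 -0.0012] az_y deg -0.26
need world [ -0.9   2.7 -35.3] tool [35.3 -0.9 -2.7]
t 31.27 tcp [450.6  65.5  83.7] g 37.1 F [-0.3  0.1  0.1]
x [-4.e-04 -5.e-04 -1.e+00] y [ 1.0e+00 -4.2e-03 -4.0e-04] az_y deg -0.24
need world [ -1.3   2.3 -35.7] tool [35.7 -1.3 -2.3]
```

View pics/g14s.png

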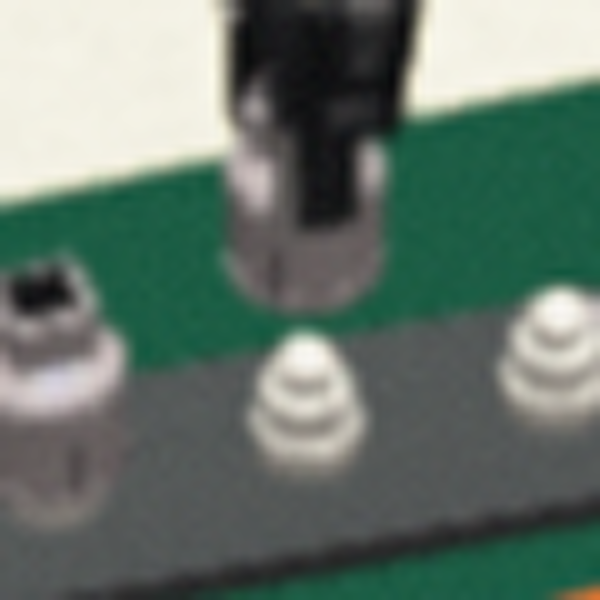

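```bash
python3 -m handwheel '[8,-0.5,0,-0.04,0,0,0, 8,0,0,0,0,0,0, 8,0,0,0,0,0,0, 4,0,0,0,0,0,0, 0,0,0,0,0,0,0, 0,0,0,0,0,0,0, 0,0,0,0,0,0,0]' 40;  python3 st.py 449.3 67.8 48;python3 -c "
from h import *
S=robot.snapshot('scene')
c=proj(S,[449,68,60])[0];crop(S,'g15s',*c,30,10)"; python3 st.py 449.3 67.8 48
```

```text
time_s: 31.85
ee_pos: [450.4, 66.7, 55.8]
ee_rot: [0.5, 0.5, -0.499, 0.501]
wrist_force: [-0.5, 0.6, -0.1]
grip_width: 37.3
t 31.85 tcp [450.4  66.7  55.8] g 37.3 F [-0.5  0.6 -0.1]
x [ 1.e-04 -1.e-04 -1.e+00] y [1.e+00 2.e-03 1.e-04] az_y deg 0.11
need world [-1.1  1.1 -7.8] tool [ 7.8 -1.1 -1.1]
t 31.9 tcp [450.4  66.8  55.9] g 36.8 F [-0.2 -0.1 -0.7]
x [ 3.e-04  1.e-04 -1.e+00] y [1.0e+00 2.1e-03 3.0e-04] az_y deg 0.12
need world [-1.1  1.  -7.9] tool [ 7.9 -1.1 -1. ]
```

View pics/g15s.png

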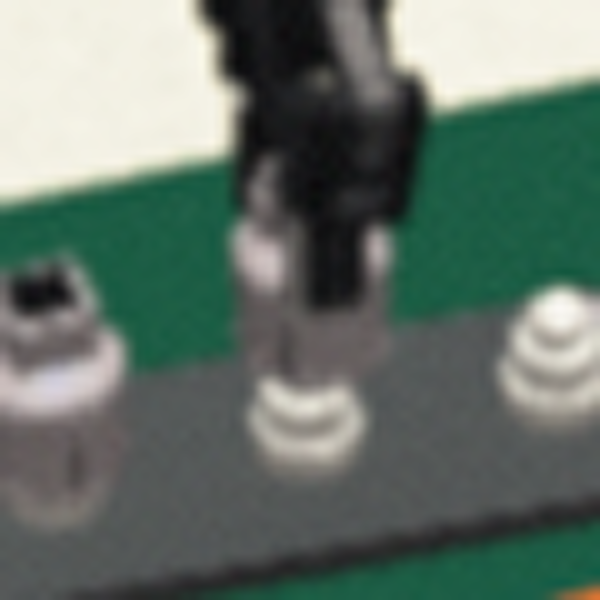

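```bash
python3 -m handwheel '[0,-0.9,1.4,0.02,0,0,0, 2,0,0,0,0,0,0, 2,0,0,0,0,0,0, 2,0,0,0,0,0,0, 1,0,0,0,0,0,0, 0,0,0,0,0,0,0, 0,0,0,0,0,0,0]' 40;  python3 st.py 449.3 65.4 48
```

```text
time_s: 32.48
ee_pos: [449.3, 65.3, 48.7]
ee_rot: [-0.5, -0.5, 0.5, -0.5]
wrist_force: [0.1, -0.3, -1.0]
grip_width: 36.9
t 32.48 tcp [449.3  65.3  48.7] g 36.9 F [ 0.1 -0.3 -1. ]
x [-1.e-04 -1.e-04 -1.e+00] y [ 1.e+00 -1.e-04 -1.e-04] az_y deg -0.0
need world [-0.   0.1 -0.7] tool [ 0.7 -0.  -0.1]
```

```bash
python3 -m handwheel '[1,0,0,0,0,0,0, 1,0,0,0,0,0,0, 1,0,0,0,0,0,0, 1,0,0,0,0,0,0, 1,0,0,0,0,0,0, 1,0,0,0,0,0,0, 0,0,0,0,0,0,0]' 40;  python3 st.py
```

```text
time_s: 33.07
ee_pos: [449.4, 65.4, 43.1]
ee_rot: [0.5, 0.5, -0.5, 0.5]
wrist_force: [-0.9, -0.5, 6.7]
grip_width: 37.4
t 33.07 tcp [449.4  65.4  43.1] g 37.4 F [-0.9 -0.5  6.7]
x [-1.e-04  5.e-04 -1.e+00] y [ 1.e+00 -1.e-04 -1.e-04] az_y deg -0.0
```

```bash
python3 -m handwheel '[1,0,0,0,0,0,0, 1,0,0,0,0,0,0, 0,0,0,0,0,0,0]' 40;  python3 st.py
```

```text
time_s: 33.32
ee_pos: [449.6, 65.6, 42.7]
ee_rot: [0.501, 0.501, -0.499, 0.499]
wrist_force: [-8.3, -1.4, 36.5]
grip_width: 37.1
t 33.32 tcp [449.6  65.6  42.7] g 37.1 F [-8.3 -1.4 36.5]
x [-0.      0.0026 -1.    ] y [ 1.e+00 -5.e-04 -0.e+00] az_y deg -0.03
```

```bash
python3 -m handwheel '[-2.5,0,0,0,0,0,0, 0,0,0,0,0,0,0, 0,0,-1,0,0,0,0, 0,0,0,0,0,0,0]' 40;  python3 st.py;python3 -m handwheel '[0,0,-1,0,0,0,0, 0,0,0,0,0,0,0, 0,0,0,0,0,0,0]' 40;  python3 st.py
```

```text
time_s: 33.65
ee_pos: [449.5, 66.1, 43.2]
ee_rot: [0.5, 0.5, -0.5, 0.5]
wrist_force: [-0.4, -0.5, 3.7]
grip_width: 37.4
t 33.65 tcp [449.5  66.1  43.2] g 37.4 F [-0.4 -0.5  3.7]
x [ 3.e-04 -4.e-04 -1.e+00] y [ 1.e+00 -0.e+00  3.e-04] az_y deg -0.0
time_s: 33.9
ee_pos: [449.5, 66.6, 43.2]
ee_rot: [-0.5, -0.5, 0.5, -0.5]
wrist_force: [1.2, -4.5, 5.3]
grip_width: 36.6
t 33.9 tcp [449.5  66.6  43.2] g 36.6 F [ 1.2 -4.5  5.3]
x [ 2.e-04 -9.e-04 -1.e+00] y [ 1.e+00 -6.e-04  2.e-04] az_y deg -0.03
```

```bash
python3 -m handwheel '[-1,0,0,0,0,0,0, 0,0,0,0,0,0,0]' 40;  python3 st.py;python3 -m handwheel '[0,0,-0.7,0,0,0,0, 0,0,0,0,0,0,0, 0,0,0,0,0,0,0]' 40;  python3 st.py
```

```text
time_s: 34.07
ee_pos: [449.5, 66.9, 44.1]
ee_rot: [-0.5, -0.5, 0.5, -0.5]
wrist_force: [1.9, -4.1, -1.8]
grip_width: 36.8
t 34.07 tcp [449.5  66.9  44.1] g 36.8 F [ 1.9 -4.1 -1.8]
x [ 2.e-04 -8.e-04 -1.e+00] y [ 1.e+00 -4.e-04  2.e-04] az_y deg -0.02
time_s: 34.32
ee_pos: [449.4, 67.5, 44.0]
ee_rot: [-0.5, -0.5, 0.5, -0.5]
wrist_force: [2.8, -4.4, -3.0]
grip_width: 37.1
t 34.32 tcp [449.4  67.5  44. ] g 37.1 F [ 2.8 -4.4 -3. ]
x [ 2.e-04 -1.e-03 -1.e+00] y [ 1.e+00 -3.e-04  2.e-04] az_y deg -0.02
```

```bash
python3 -m handwheel '[0,0,1,0,0,0,0, 0,0,1,0,0,0,0, 0,0,0,0,0,0,0]' 40;  python3 st.py;python3 -m handwheel '[0,0,1,0,0,0,0, 0,0,0,0,0,0,0, 0,0,0,0,0,0,0]' 40;  python3 st.py;python3 -m handwheel '[0,0,1,0,0,0,0, 0,0,0,0,0,0,0, 0,0,0,0,0,0,0]' 40;  python3 st.py
```

```text
time_s: 34.57
ee_pos: [449.4, 66.3, 44.3]
ee_rot: [0.5, 0.5, -0.5, 0.5]
wrist_force: [1.5, -1.6, -1.3]
grip_width: 36.9
t 34.57 tcp [449.4  66.3  44.3] g 36.9 F [ 1.5 -1.6 -1.3]
x [ 0.e+00  4.e-04 -1.e+00] y [1.e+00 2.e-04 0.e+00] az_y deg 0.01
time_s: 34.82
ee_pos: [449.1, 65.4, 44.2]
ee_rot: [0.5, 0.5, -0.5, 0.5]
wrist_force: [0.4, 0.3, -0.3]
grip_width: 37.4
t 34.82 tcp [449.1  65.4  44.2] g 37.4 F [ 0.4  0.3 -0.3]
x [-3.e-04  5.e-04 -1.e+00] y [ 1.e+00  4.e-04 -3.e-04] az_y deg 0.02
time_s: 35.07
ee_pos: [449.2, 64.3, 44.3]
ee_rot: [0.5, 0.5, -0.5, 0.5]
wrist_force: [0.9, 0.7, -1.7]
grip_width: 37.1
t 35.07 tcp [449.2  64.3  44.3] g 37.1 F [ 0.9  0.7 -1.7]
x [-3.e-04  3.e-04 -1.e+00] y [ 1.e+00  2.e-04 -3.e-04] az_y deg 0.01
```

```bash
python3 -m handwheel '[0.8,0,-0.9,0,0,0,0, 0,0,0,0,0,0,0.7, 0,0,0,0,0,0,0.7, 0,0,0,0,0,0,0.7, 0,0,0,0,0,0,0.7, -10,0,0,0,0,0,0.7, -20,0,0,0,0,0,0.7, -25,0,0,0,0,0,0.7, -25,5,20,0,0,0,0.7, 0,12,30,0,0,0,0.7, 0,18,40,0,0,0,0.7, 0,18,40,0,0,0,0.7]'; python3 -m handwheel '[0,18,25,0,0,0,0.7, 0,18,10,0,0,0,0.7, 0,18,0,0,0,0,0.7, 0,18,0,0,0,0,0.7, 0,18,0,0,0,0,0.7, 0,13,0,0,0,0,0.7, 0,0,0,0,0,0,0.7, 0,0,0,0,0,0,0.7]'; python3 st.py 611.9 -106.8 8; python3 -c "
from h import *
S=robot.snapshot('scene');T=robot.snapshot('top')
for n,g in dict(fl1=(611,-109)).items(): print(n,fitcyl2(T,g)[:2],fitcyl2(S,g)[:2])
c=proj(S,[446,20,50])[0];im=S['color'];cv2.imwrite('pics/g16s.png',cv2.resize(im[130:200,150:300,::-1],None,fx=5,fy=5,interpolation=cv2.INTER_CUBIC))
c=proj(S,[612,-107,50])[0];crop(S,'g17s',*c,30,10)"; python3 st.py 612 -106.8 8;
```

```text
time_s: 36.07
ee_pos: [501.4, -61.4, 125.0]
ee_rot: [0.5, 0.501, -0.498, 0.501]
wrist_force: [1.1, 1.5, 0.0]
grip_width: 59.6
time_s: 36.73
ee_pos: [603.4, -96.3, 123.7]
ee_rot: [-0.5, -0.5, 0.5, -0.5]
wrist_force: [-0.6, 0.5, 0.2]
grip_width: 59.6
t 36.73 tcp [603.4 -96.3 123.7] g 59.6 F [-0.6  0.5  0.2]
x [-5.e-04 -6.e-04 -1.e+00] y [ 1.e+00  0.e+00 -5.e-04] az_y deg 0.0
need world [   8.5  -10.5 -115.7] tool [115.7   8.6  10.5]
fl1 (array([ 613.27844627, -109.50403079]), np.float64(20.645492336665313)) (array([ 609.72917524, -108.42261417]), np.float64(0.6072998686212383))
t 36.83 tcp [602.5 -96.3 123.7] g 59.8 F [-0.7 -0.6  0.3]
x [-8.e-04 -0.e+00 -1.e+00] y [ 1.e+00 -5.e-04 -8.e-04] az_y deg -0.03
need world [   9.5  -10.5 -115.7] tool [115.7   9.6  10.5]
```

View pics/g16s.png

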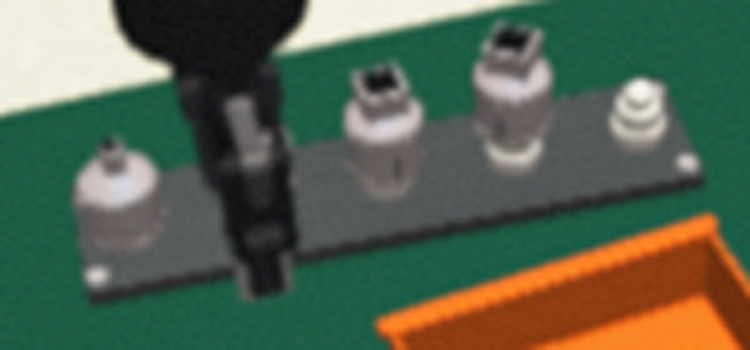

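View pics/g17s.png

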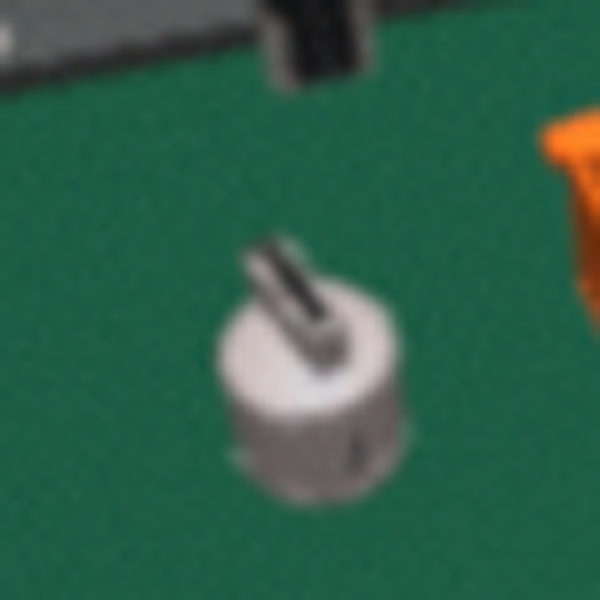

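```bash
python3 -m handwheel '[20,4.5,5,0,0,0,0.7, 25,5,5.5,0,0,0,0.7, 25,0,0,0,0,0,0.7, 20,0,0,0,0,0,0.7, 15,0,0,0,0,0,0.7, 7,0,0,0,0,0,0.7, 3.5,0,0,0,0,0,0.7, 0,0,0,0,0,0,0.7, 0,0,0,0,0,0,0.7]' 40; python3 st.py 612 -106.8 8
```

```text
time_s: 37.58
ee_pos: [613.4, -106.7, 9.0]
ee_rot: [0.5, 0.5, -0.5, 0.5]
wrist_force: [-0.4, -0.3, 0.2]
grip_width: 59.9
t 37.58 tcp [ 613.4 -106.7    9. ] g 59.9 F [-0.4 -0.3  0.2]
x [ 1.2e-03 -1.0e-04 -1.0e+00] y [ 1.0e+00 -1.0e-04  1.2e-03] az_y deg -0.01
need world [-1.4 -0.1 -1. ] tool [ 1.  -1.4  0.1]
```

```bash
python3 -m handwheel '[1,-0.5,0,0,0,0,0, 0,0,0,0,0,0,0, 0,0,0,0,0,0,0, 0,0,0,0,0,0,0, 0,0,0,0,0,0,0, -5,0,0,0,0,0,0, -20,0,0,0,0,0,0, -30,0,0,0,0,0,0, -30,0,0,0,0,0,0, -15,0,0,0,0,0,0, 0,0,0,0,0,0,0, 0,0,0,0,0,0,0]' 40; python3 -m handwheel '[0,0,0,0,0,0,0, 0,0,0,0,0,0,0]' 40;python3 st.py 453 137.5 108
```

```text
time_s: 38.58
ee_pos: [613.1, -106.4, 108.2]
ee_rot: [0.501, 0.5, -0.499, 0.501]
wrist_force: [-0.3, -0.1, -1.3]
grip_width: 37.2
time_s: 38.75
ee_pos: [611.6, -106.2, 105.7]
ee_rot: [0.5, 0.501, -0.5, 0.499]
wrist_force: [-0.2, -0.5, -1.1]
grip_width: 37.4
t 38.75 tcp [ 611.6 -106.2  105.7] g 37.4 F [-0.2 -0.5 -1.1]
x [-2.1e-03  3.0e-04 -1.0e+00] y [ 1.0e+00  2.0e-04 -2.1e-03] az_y deg 0.01
need world [-158.6  243.7    2.3] tool [  -1.9 -158.6 -243.7]
```

```bash
python3 -m handwheel '[0,-9.6,-15,0,0,0,0, 0,-19,-28,0,0,0,0, 0,-23,-35,0,0,0,0, 0,-23,-35,0,0,0,0, 0,-23,-35,0,0,0,0, 0,-23,-35,0,0,0,0, 0,-19,-30,0,0,0,0, 0,-12,-20,0,0,0,0, 0,-7,-11,0,0,0,0, 5,0,0,0,0,0,0, 12,0,0,0,0,0,0, 5,0,0,0,0,0,0]' 40; python3 -m handwheel '[0,0,0,0,0,0,0, 0,0,0,0,0,0,0, 0,0,0,0,0,0,0]' 40;  python3 st.py 453 138 48;python3 -c "
from h import *
S=robot.snapshot('scene')
c=proj(S,[453,138,60])[0];crop(S,'g18s',*c,30,10)"; python3 st.py 453 138 48
```

```text
time_s: 39.75
ee_pos: [453.8, 136.1, 83.5]
ee_rot: [-0.499, -0.5, 0.501, -0.5]
wrist_force: [-1.0, 0.0, -0.0]
grip_width: 37.5
time_s: 40.0
ee_pos: [454.8, 135.9, 85.0]
ee_rot: [-0.5, -0.5, 0.501, -0.5]
wrist_force: [0.4, -0.3, -0.3]
grip_width: 37.4
t 40.0 tcp [454.8 135.9  85. ] g 37.4 F [ 0.4 -0.3 -0.3]
x [-1.e-04 -6.e-04 -1.e+00] y [ 1.0e+00 -1.5e-03 -1.0e-04] az_y deg -0.08
need world [ -1.8   2.1 -37. ] tool [37.  -1.8 -2.1]
t 40.05 tcp [454.9 136.1  85.2] g 37.8 F [-0.2 -0.9 -0.2]
x [ 3.e-04 -2.e-04 -1.e+00] y [ 1.0e+00 -1.2e-03  3.0e-04] az_y deg -0.07
need world [ -1.9   1.9 -37.2] tool [37.2 -1.9 -1.9]
```

View pics/g18s.png

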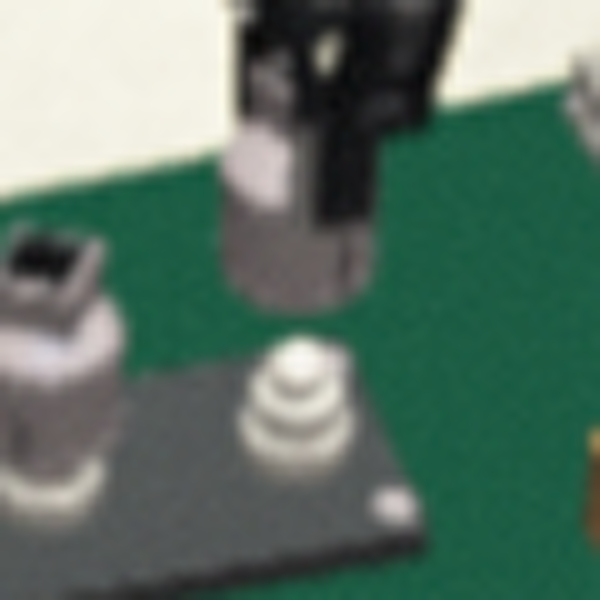

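```bash
python3 -m handwheel '[6,-1.7,-1.2,-0.01,0,0,0, 8,0,0,0,0,0,0, 8,0,0,0,0,0,0, 6,0,0,0,0,0,0, 4,0,0,0,0,0,0, 3,0,0,0,0,0,0, 1,0,0,0,0,0,0, 0,0,0,0,0,0,0, 0,0,0,0,0,0,0, 0,0,0,0,0,0,0]' 40;  python3 st.py 453 137.4 48
```

```text
time_s: 40.88
ee_pos: [452.8, 137.9, 49.2]
ee_rot: [0.5, 0.5, -0.5, 0.5]
wrist_force: [0.9, -0.4, -0.4]
grip_width: 37.2
t 40.88 tcp [452.8 137.9  49.2] g 37.2 F [ 0.9 -0.4 -0.4]
x [ 2.e-04  2.e-04 -1.e+00] y [1.e+00 1.e-03 2.e-04] az_y deg 0.06
need world [ 0.2 -0.5 -1.2] tool [1.2 0.2 0.5]
```

```bash
python3 -m handwheel '[1,0,0.3,0,0,0,0, 1,0,0,0,0,0,0, 1,0,0,0,0,0,0, 1,0,0,0,0,0,0, 1,0,0,0,0,0,0, 1,0,0,0,0,0,0, 0,0,0,0,0,0,0]' 40;  python3 st.py
```

```text
time_s: 41.47
ee_pos: [452.8, 137.6, 42.8]
ee_rot: [0.5, 0.5, -0.5, 0.5]
wrist_force: [1.2, -0.2, -1.2]
grip_width: 37.1
t 41.47 tcp [452.8 137.6  42.8] g 37.1 F [ 1.2 -0.2 -1.2]
x [ 2.e-04 -1.e-04 -1.e+00] y [1.0e+00 1.1e-03 2.0e-04] az_y deg 0.06
```

```bash
python3 -m handwheel '[1,0,0,0,0,0,0, 1,0,0,0,0,0,0, 0,0,0,0,0,0,0]' 40;  python3 st.py
```

```text
time_s: 41.72
ee_pos: [453.0, 138.0, 42.1]
ee_rot: [0.5, 0.501, -0.499, 0.5]
wrist_force: [-4.7, -2.1, 19.6]
grip_width: 37.3
t 41.72 tcp [453.  138.   42.1] g 37.3 F [-4.7 -2.1 19.6]
x [ 0.      0.0016 -1.    ] y [1.e+00 8.e-04 0.e+00] az_y deg 0.05
```

```bash
python3 -m handwheel '[-2.5,0,0,0,0,0,0, 0,0,1.5,0,0,0,0, 0,0,0,0,0,0,0, 0,0,0,0,0,0,0]' 40;  python3 st.py;python3 -m handwheel '[0,0,1.3,0,0,0,0, 0,0,0,0,0,0,0, 0,0,0,0,0,0,0]' 40;  python3 st.py
```

```text
time_s: 42.05
ee_pos: [453.0, 136.2, 43.5]
ee_rot: [0.5, 0.5, -0.5, 0.5]
wrist_force: [1.6, 1.6, 0.5]
grip_width: 37.2
t 42.05 tcp [453.  136.2  43.5] g 37.2 F [1.6 1.6 0.5]
x [ 5.e-04  1.e-04 -1.e+00] y [1.0e+00 1.1e-03 5.0e-04] az_y deg 0.06
time_s: 42.3
ee_pos: [452.9, 135.1, 43.4]
ee_rot: [0.5, 0.5, -0.5, 0.5]
wrist_force: [2.0, 1.4, -2.4]
grip_width: 37.3
t 42.3 tcp [452.9 135.1  43.4] g 37.3 F [ 2.   1.4 -2.4]
x [ 4.e-04  2.e-04 -1.e+00] y [1.0e+00 1.2e-03 4.0e-04] az_y deg 0.07
```

```bash
python3 -m handwheel '[-0.7,0,-1.5,0,0,0,0, 0,0,-1,0,0,0,0, 0,0,0,0,0,0,0, 0,0,0,0,0,0,0]' 40;  python3 st.py;python3 -m handwheel '[0,0,-1,0,0,0,0, 0,0,0,0,0,0,0, 0,0,0,0,0,0,0]' 40;  python3 st.py;python3 -m handwheel '[0,0,-1,0,0,0,0, 0,0,0,0,0,0,0, 0,0,0,0,0,0,0]' 40;  python3 st.py
```

```text
time_s: 42.63
ee_pos: [452.8, 137.1, 44.2]
ee_rot: [0.5, 0.5, -0.5, 0.5]
wrist_force: [2.4, 0.3, -0.5]
grip_width: 37.4
t 42.63 tcp [452.8 137.1  44.2] g 37.4 F [ 2.4  0.3 -0.5]
x [ 2.e-04 -3.e-04 -1.e+00] y [1.e+00 1.e-03 2.e-04] az_y deg 0.06
time_s: 42.88
ee_pos: [452.7, 138.2, 44.2]
ee_rot: [0.5, 0.5, -0.5, 0.5]
wrist_force: [2.9, -0.5, -0.1]
grip_width: 37.3
t 42.88 tcp [452.7 138.2  44.2] g 37.3 F [ 2.9 -0.5 -0.1]
x [ 0.e+00 -2.e-04 -1.e+00] y [1.    0.001 0.   ] az_y deg 0.06
time_s: 43.13
ee_pos: [452.7, 139.2, 44.2]
ee_rot: [0.5, 0.5, -0.5, 0.5]
wrist_force: [2.7, -1.2, -1.2]
grip_width: 37.3
t 43.13 tcp [452.7 139.2  44.2] g 37.3 F [ 2.7 -1.2 -1.2]
x [ 1.e-04 -2.e-04 -1.e+00] y [1.e+00 1.e-03 1.e-04] az_y deg 0.06
```

```bash
python3 -m handwheel '[0,1,1.6,0,0,0,0, 0,0,0,0,0,0,0, 0,0,0,0,0,0,0]' 40;  python3 st.py;python3 -m handwheel '[1,0,0,0,0,0,0, 1,0,0,0,0,0,0, 1,0,0,0,0,0,0, 0,0,0,0,0,0,0]' 40;  python3 st.py
```

```text
time_s: 43.38
ee_pos: [453.0, 137.7, 44.0]
ee_rot: [0.499, 0.501, -0.5, 0.5]
wrist_force: [0.3, 0.6, -1.1]
grip_width: 37.2
t 43.38 tcp [453.  137.7  44. ] g 37.2 F [ 0.3  0.6 -1.1]
x [-0.0013 -0.     -1.    ] y [ 1.      0.0011 -0.0013] az_y deg 0.06
time_s: 43.72
ee_pos: [453.4, 138.0, 42.1]
ee_rot: [0.5, 0.501, -0.5, 0.5]
wrist_force: [-6.0, -1.3, 18.6]
grip_width: 37.3
t 43.72 tcp [453.4 138.   42.1] g 37.3 F [-6.  -1.3 18.6]
x [-0.001   0.0014 -1.    ] y [ 1.     0.001 -0.001] az_y deg 0.06
```

```bash
python3 -m handwheel '[-2,0,0.9,0,0,0,0, 0,0,0,0,0,0,0, 1,0,0,0,0,0,0, 0.7,0,0,0,0,0,0, 0,0,0,0,0,0,0]' 40;  python3 st.py; python3 -m handwheel '[0,0,0.8,0,0,0,0, 0,0,0,0,0,0,0, 0,0,0,0,0,0,0]' 40;  python3 st.py;
```

```text
time_s: 44.13
ee_pos: [453.8, 137.0, 42.2]
ee_rot: [0.5, 0.501, -0.5, 0.5]
wrist_force: [-4.0, -1.4, 16.8]
grip_width: 37.5
t 44.13 tcp [453.8 137.   42.2] g 37.5 F [-4.  -1.4 16.8]
x [-2.e-04  1.e-03 -1.e+00] y [ 1.e+00  9.e-04 -2.e-04] az_y deg 0.05
time_s: 44.38
ee_pos: [453.8, 136.8, 42.2]
ee_rot: [0.5, 0.501, -0.499, 0.5]
wrist_force: [-3.2, 0.7, 15.9]
grip_width: 37.3
t 44.38 tcp [453.8 136.8  42.2] g 37.3 F [-3.2  0.7 15.9]
x [-1.0e-04  1.6e-03 -1.0e+00] y [ 1.0e+00  1.4e-03 -1.0e-04] az_y deg 0.08
```

```bash
python3 -m handwheel '[-1.5,-0.3,-0.5,0,0,0,0, 0,0,0,0,0,0,0.7, 0,0,0,0,0,0,0.7, 0,0,0,0,0,0,0.7, 0,0,0,0,0,0,0.7, -10,0,0,0,0,0,0.7, -20,0,0,0,0,0,0.7, -25,0,0,0,0,0,0.7, -25,0,0,0,0,0,0.7, -25,0,0,0,0,0,0.7, -25,0,-10,0,0,0,0.7, 0,0,-30,0,0,0,0.7]'; python3 -m handwheel '[0,0,-40,0,0,0,0.7, 0,0,-40,0,0,0,0.7, 0,0,0,0,0,0,0.7]';python3 - <<'E'
from h import *
S=robot.snapshot('scene');T=robot.snapshot('top')
cv2.imwrite('pics/g19s.png',cv2.resize(S['color'][120:210,150:300,::-1],None,fx=5,fy=5,interpolation=cv2.INTER_CUBIC))
cv2.imwrite('pics/g19f.png',cv2.resize(S['color'][:,:,::-1],(800,600),interpolation=cv2.INTER_CUBIC))
cv2.imwrite('pics/g19t.png',cv2.resize(T['color'][:,:,::-1],(800,600),interpolation=cv2.INTER_CUBIC))
E
python3 st.py
```

```text
time_s: 45.38
ee_pos: [456.3, 173.4, 178.2]
ee_rot: [0.504, 0.498, -0.499, 0.499]
wrist_force: [1.1, 0.1, 0.2]
grip_width: 59.7
time_s: 45.63
ee_pos: [452.1, 265.2, 173.5]
ee_rot: [0.498, 0.503, -0.496, 0.502]
wrist_force: [-0.2, 1.0, -0.6]
grip_width: 60.0
t 45.73 tcp [452.8 258.  173.2] g 59.8 F [-0.5 -1.   0.1]
x [ 1.e-04 -7.e-04 -1.e+00] y [1.0e+00 4.5e-03 1.0e-04] az_y deg 0.26
```

View pics/g19s.png

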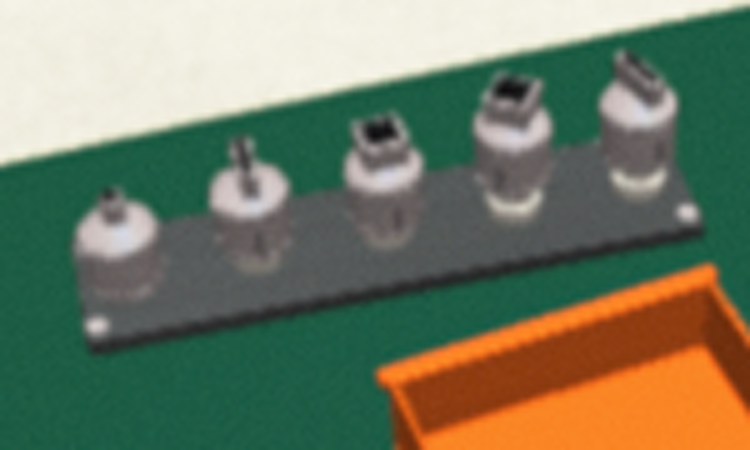

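View pics/g19f.png

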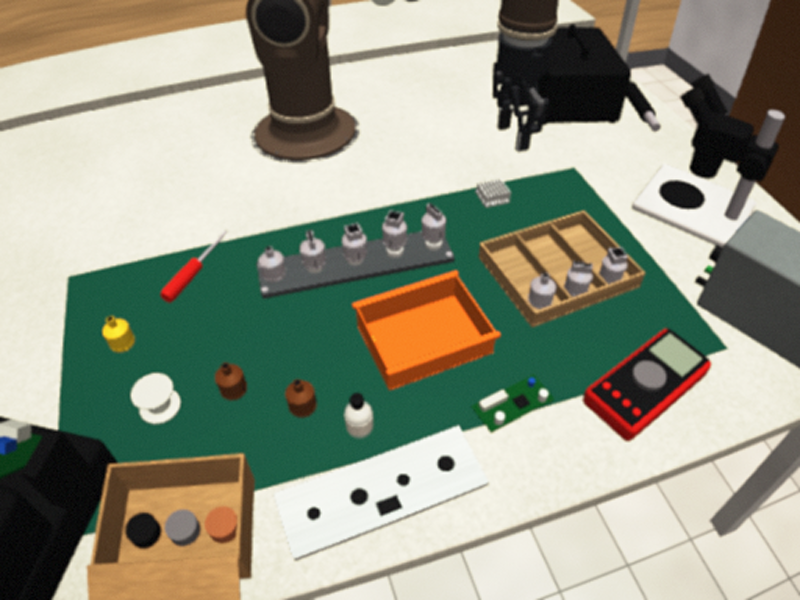

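View pics/g19t.png

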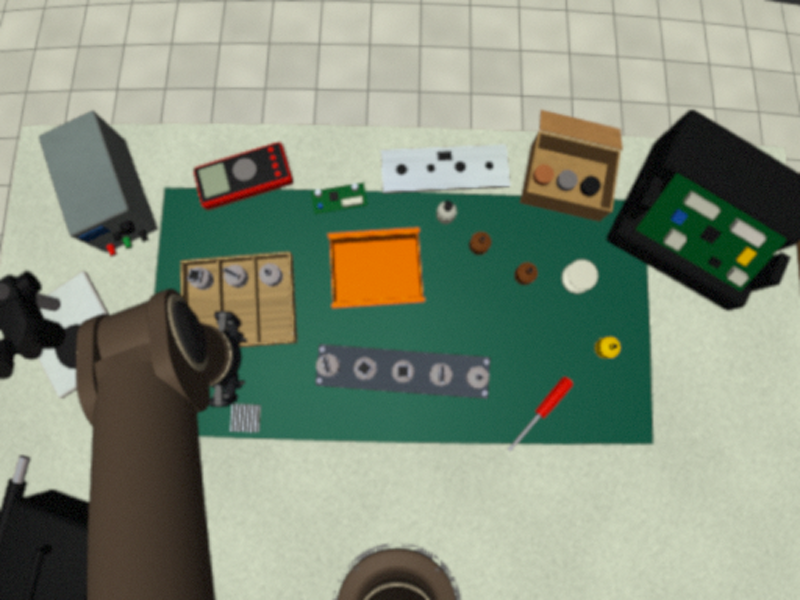

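```bash
python3 -m handwheel '[0,0,20,0.04,0,0,0.7, 0,0,40,0,0,0,0.7, 0,0,38,0,0,0,0.7, 0,0,20,0,0,0,0.7, 15,0,3,0,0,0,0.7, 20,0,0,0,0,0,0.7, 15,0,0,0,0,0,0.7, 0,0,0,0,0,0,0.7, 0,0,0,0,0,0,0.7, 0,0,0,0,0,0,0.7]';python3 st.py 453.3 137.3 43
```

```text
time_s: 46.57
ee_pos: [453.4, 134.5, 123.9]
ee_rot: [0.501, 0.499, -0.501, 0.499]
wrist_force: [0.3, -0.5, 0.7]
grip_width: 60.2
t 46.57 tcp [453.4 134.5 123.9] g 60.2 F [ 0.3 -0.5  0.7]
x [ 7.e-04  1.e-04 -1.e+00] y [ 1.0e+00 -4.8e-03  7.0e-04] az_y deg -0.28
need world [ -0.1   2.8 -80.9] tool [80.9 -0.1 -2.8]
```

```bash
python3 -m handwheel '[20,0,-2.5,-0.04,0,0,0.7, 25,0,0,0,0,0,0.7, 20,0,0,0,0,0,0.7, 10,0,0,0,0,0,0.7, 6,0,0,0,0,0,0.7, 0,0,0,0,0,0,0.7, 0,0,0,0,0,0,0.7]';python3 st.py 453.3 137.3 43;  python3 -m handwheel '[0,0,0,0,0,0,0, 0,0,0,0,0,0,0, 0,0,0,0,0,0,0, 0,0,0,0,0,0,0, -3,0,0,0,0,0,0, -12,0,0,0,0,0,0, -20,0,0,0,0,0,0, -25,0,0,0,0,0,0, -5,0,0,0,0,0,0, 0,0,0,0,0,0,0]' 40; python3 st.py 642 99 70
python3 - <<'E'
from h import *
T=robot.snapshot('top');S=robot.snapshot('scene')
for n,s in(("top",T),("scene",S)):
    hsv=cv2.cvtColor(s["color"],cv2.COLOR_RGB2HSV);m=((hsv[...,0]>5)&(hsv[...,0]<22)&(hsv[...,1]>200)&(hsv[...,2]>120)).astype(np.uint8)
    k,l,st,ce=cv2.connectedComponentsWithStats(m);i=1+st[1:,4].argmax()
    c=cv2.findContours((l==i).astype(np.uint8),0,1)[0];c=max(c,key=len)
    q=cv2.minAreaRect(c);print(n,q,onz(s,cv2.boxPoints(q),50)[:,:2].round(0).tolist(),onz(s,[q[0]],25).round(0))
E
```

```text
time_s: 47.15
ee_pos: [453.6, 138.0, 42.8]
ee_rot: [0.5, 0.5, -0.5, 0.5]
wrist_force: [-0.1, 0.8, -0.1]
grip_width: 60.0
t 47.15 tcp [453.6 138.   42.8] g 60.0 F [-0.1  0.8 -0.1]
x [ 9.e-04  4.e-04 -1.e+00] y [1.e+00 7.e-04 9.e-04] az_y deg 0.04
need world [-0.3 -0.7  0.2] tool [-0.2 -0.3  0.7]
time_s: 47.98
ee_pos: [454.2, 138.7, 108.8]
ee_rot: [0.501, 0.5, -0.498, 0.501]
wrist_force: [0.3, -0.8, -0.4]
grip_width: 37.1
t 47.98 tcp [454.2 138.7 108.8] g 37.1 F [ 0.3 -0.8 -0.4]
x [ 0.0032  0.0025 -1.    ] y [1.     0.0014 0.0032] az_y deg 0.08
need world [187.8 -39.7 -38.8] tool [ 39.3 187.6  40.1]
top ((240.02658081054688, 170.89822387695312), (47.1619758605957, 57.272857666015625), 86.18592071533203) [[705.0, 145.0], [721.0, -26.0], [578.0, -37.0], [563.0, 130.0]] [[646.  54.  25.]]
scene ((273.89141845703125, 208.39593505859375), (59.329734802246094, 81.86427307128906), 70.34617614746094) [[579.0, -41.0], [549.0, 168.0], [729.0, 142.0], [745.0, -42.0]] [[636.  61.  25.]]
```

```bash
python3 -m handwheel '[0,12,2,0,0,0,0, 0,25,4.5,0,0,0,0, 0,32,6,0,0,0,0, 0,36,7,0,0,0,0, 0,34,6,0,0,0,0, 0,26,5,0,0,0,0, 0,14,3,0,0,0,0, 5,2.5,0,0,0,0,0, 20,0,0,0,0,0,0, 25,0,0,0,0,0,0, 20,0,0,0,0,0,0, 10,0,0,0,0,0,0]' 40; python3 -m handwheel '[0,0,0,0,0,0,0, 0,0,0,0,0,0,0]';python3 st.py 635.5 105 14;python3 -c "
from h import *
S=robot.snapshot('scene')
c=proj(S,[640,80,30])[0];crop(S,'g20s',*c,45,8)"
```

```text
time_s: 49.08
ee_pos: [631.8, 104.6, 22.8]
ee_rot: [0.498, 0.501, -0.501, 0.499]
wrist_force: [-0.4, -0.5, -0.5]
grip_width: 37.2
time_s: 49.25
ee_pos: [634.0, 104.5, 26.4]
ee_rot: [0.499, 0.5, -0.5, 0.5]
wrist_force: [0.3, 0.3, -0.1]
grip_width: 36.8
t 49.25 tcp [634.  104.5  26.4] g 36.8 F [ 0.3  0.3 -0.1]
x [-1.6e-03 -5.0e-04 -1.0e+00] y [ 1.0e+00  9.0e-04 -1.6e-03] az_y deg 0.05
need world [  1.5   0.5 -12.4] tool [12.4  1.6 -0.5]
```

View pics/g20s.png

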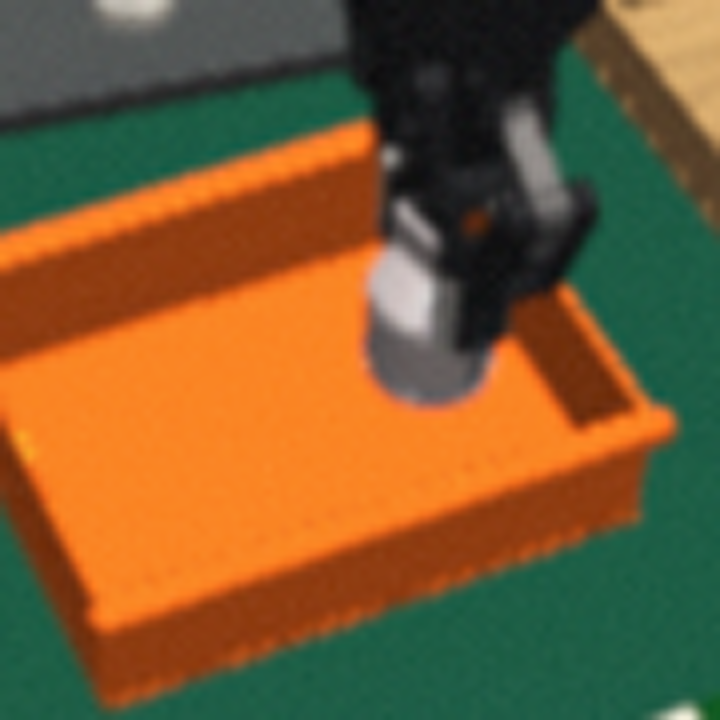

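```bash
python3 -m handwheel '[5,0,0,0,0,0,0, 5,0,0,0,0,0,0, 2,0,0,0,0,0,0, 0,0,0,0,0,0,0.7, 0,0,0,0,0,0,0.7, 0,0,0,0,0,0,0.7, 0,0,0,0,0,0,0.7, -10,0,0,0,0,0,0.7, -25,0,0,0,0,0,0.7, -30,0,0,0,0,0,0.7, -30,0,0,0,0,0,0.7, -15,-10,2,0,0,0,0.7]';python3 -m handwheel '[0,-25,5,0,0,0,0.7, 0,-35,7,0,0,0,0.7, 0,-38,7,0,0,0,0.7, 0,-35,7,0,0,0,0.7, 0,-25,6,0,0,0,0.7, 0,-14,4,0,0,0,0.7, 0,-4,1,0,0,0,0.7, 0,0,0,0,0,0,0.7, 0,0,0,0,0,0,0.7, 0,0,0,0,0,0,0.7]';python3 st.py 449.3 65.3 43
```

```text
time_s: 50.3
ee_pos: [627.4, 102.8, 129.5]
ee_rot: [0.501, 0.499, -0.498, 0.501]
wrist_force: [0.9, 0.5, 0.5]
grip_width: 59.9
time_s: 51.13
ee_pos: [450.1, 65.9, 125.4]
ee_rot: [0.5, 0.5, -0.499, 0.501]
wrist_force: [0.6, 1.2, -1.1]
grip_width: 59.6
t 51.13 tcp [450.1  65.9 125.4] g 59.6 F [ 0.6  1.2 -1.1]
x [ 0.0015 -0.     -1.    ] y [1.     0.0014 0.0015] az_y deg 0.08
need world [ -0.8  -0.6 -82.4] tool [82.4 -0.9  0.6]
```

```bash
python3 -m handwheel '[20,-0.5,0.5,0,0,0,0.7, 25,0,0,0,0,0,0.7, 20,0,0,0,0,0,0.7, 11,0,0,0,0,0,0.7, 6,0,0,0,0,0,0.7, 0,0,0,0,0,0,0.7, 0,0,0,0,0,0,0.7, 0,0,0,0,0,0,0, 0,0,0,0,0,0,0, 0,0,0,0,0,0,0, 0,0,0,0,0,0,0]' 40;python3 st.py 449.3 65.3 43;  python3 -m handwheel '[0,0,0,0,0,0,0, -3,0,0,0,0,0,0, -12,0,0,0,0,0,0, -20,0,0,0,0,0,0, -25,0,0,0,0,0,0, -5,0,0,0,0,0,0, 0,0,0,0,0,0,0, 0,0,0,0,0,0,0]' 40; python3 st.py 640 55 14
```

```text
time_s: 52.05
ee_pos: [449.0, 65.3, 44.1]
ee_rot: [0.5, 0.5, -0.499, 0.5]
wrist_force: [0.1, -0.2, 4.8]
grip_width: 37.0
t 52.05 tcp [449.   65.3  44.1] g 37.0 F [ 0.1 -0.2  4.8]
x [ 0.002   0.0011 -1.    ] y [1.     0.0011 0.002 ] az_y deg 0.07
need world [ 0.3 -0.  -1.1] tool [1.1 0.3 0. ]
time_s: 52.72
ee_pos: [447.9, 65.6, 108.0]
ee_rot: [0.5, 0.501, -0.499, 0.5]
wrist_force: [-0.1, 0.6, -1.0]
grip_width: 36.5
t 52.72 tcp [447.9  65.6 108. ] g 36.5 F [-0.1  0.6 -1. ]
x [ 6.0e-04  1.1e-03 -1.0e+00] y [1.0e+00 1.8e-03 6.0e-04] az_y deg 0.1
need world [192.1 -10.6 -94. ] tool [ 94.1 192.   11. ]
```

```bash
python3 -m handwheel '[0,12,1,-0.015,0,0,0, 0,25,2,0,0,0,0, 0,33,2.5,0,0,0,0, 0,37,2.5,0,0,0,0, 0,35,2.5,0,0,0,0, 0,28,2,0,0,0,0, 0,16,1,0,0,0,0, 5,6,0,0,0,0,0, 15,0,0,0,0,0,0, 25,0,0,0,0,0,0, 20,0,0,0,0,0,0, 12,0,0,0,0,0,0]' 40; python3 -m handwheel '[6,0,0,0,0,0,0, 3,0,0,0,0,0,0, 0,0,0,0,0,0,0, 0,0,0,0,0,0,0]';python3 st.py 640 55 14;python3 -m handwheel '[3,0,0,0,0,0,0, 0,0,0,0,0,0,0.7, 0,0,0,0,0,0,0.7, 0,0,0,0,0,0,0.7, 0,0,0,0,0,0,0.7, -10,0,0,0,0,0,0.7, -25,0,0,0,0,0,0.7, -30,0,0,0,0,0,0.7, -30,0,0,0,0,0,0.7, -15,-10,2,0,0,0,0.7, 0,-20,10,0,0,0,0.7, 0,-30,28,0,0,0,0.7]' ; python3 st.py 437.3 -141.5 21.5
```

```text
time_s: 53.72
ee_pos: [637.1, 52.1, 27.1]
ee_rot: [0.498, 0.502, -0.501, 0.499]
wrist_force: [-0.2, -0.0, -1.2]
grip_width: 36.5
time_s: 54.05
ee_pos: [640.5, 52.0, 22.7]
ee_rot: [0.5, 0.5, -0.499, 0.501]
wrist_force: [-0.8, -0.5, 0.1]
grip_width: 37.2
t 54.05 tcp [640.5  52.   22.7] g 37.2 F [-0.8 -0.5  0.1]
x [ 1.e-03  2.e-04 -1.e+00] y [1.     0.0026 0.001 ] az_y deg 0.15
need world [-0.5  3.  -8.7] tool [ 8.7 -0.5 -3. ]
time_s: 55.05
ee_pos: [582.4, 15.9, 130.7]
ee_rot: [0.499, 0.502, -0.496, 0.503]
wrist_force: [0.3, -0.2, 0.2]
grip_width: 59.5
t 55.05 tcp [582.4  15.9 130.7] g 59.5 F [ 0.3 -0.2  0.2]
x [ 0.0043  0.0021 -1.    ] y [1.     0.0089 0.0043] az_y deg 0.51
need world [-145.1 -157.4 -109.2] tool [ 108.2 -146.9  156.3]
```

```bash
python3 -m handwheel '[0,-32,34,0.04,0,0,0.7, 0,-34,36,0,0,0,0.7, 0,-32,34,0,0,0,0.7, 0,-25,27,0,0,0,0.7, 0,-13,15,0,0,0,0.7, 0,-5,7,0,0,0,0.7, 0,0,0,0,0,0,0.7, 0,0,0,0,0,0,0.7, 0,0,0,0,0,0,0.7]' ; python3 st.py 437.3 -141.5 21.5; python3 -c "
from h import *
S=robot.snapshot('scene')
c=proj(S,[640,40,30])[0];crop(S,'g21s',*c,45,8)"; python3 st.py 437.3 -141.5 21.5
```

```text
time_s: 55.8
ee_pos: [452.8, -126.8, 129.2]
ee_rot: [0.5, 0.5, -0.5, 0.5]
wrist_force: [0.2, 0.6, -0.4]
grip_width: 60.0
t 55.8 tcp [ 452.8 -126.8  129.2] g 60.0 F [ 0.2  0.6 -0.4]
x [ 8.e-04  1.e-04 -1.e+00] y [1.e+00 4.e-04 8.e-04] az_y deg 0.02
need world [ -15.5  -14.7 -107.7] tool [107.7 -15.6  14.7]
t 55.85 tcp [ 452.6 -126.8  129. ] g 59.9 F [-0.2 -0.  -0.5]
x [ 3.e-04 -1.e-04 -1.e+00] y [1.e+00 7.e-04 3.e-04] az_y deg 0.04
need world [ -15.3  -14.7 -107.5] tool [107.5 -15.4  14.7]
```

View pics/g21s.png

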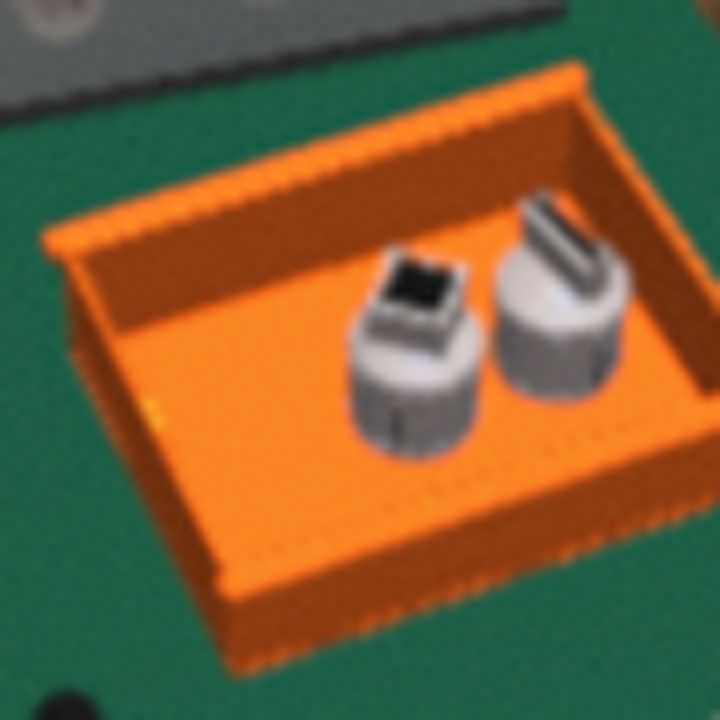

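```bash
python3 -m handwheel '[0,-8,8,0,0,0,0.7, 15,-7,6.5,0,0,0,0.7, 25,0,0,0,0,0,0.7, 30,0,0,0,0,0,0.7, 20,0,0,0,0,0,0.7, 11,0,0,0,0,0,0.7, 6,0,0,0,0,0,0.7, 0,0,0,0,0,0,0.7, 0,0,0,0,0,0,0.7]';python3 st.py 437.3 -141.5 21.5; python3 -m handwheel '[0,0,0,0,0,0,0, 0,0,0,0,0,0,0, 0,0,0,0,0,0,0, 0,0,0,0,0,0,0, -3,0,0,0,0,0,0, -12,0,0,0,0,0,0, -25,0,0,0,0,0,0, -30,0,0,0,0,0,0, -20,0,0,0,0,0,0, 0,0,0,0,0,0,0, 0,0,0,0,0,0,0]' 40; python3 st.py 645 2 14
```

```text
time_s: 56.6
ee_pos: [436.7, -142.8, 22.5]
ee_rot: [0.5, 0.499, -0.5, 0.5]
wrist_force: [-0.7, 0.5, -0.1]
grip_width: 60.2
t 56.6 tcp [ 436.7 -142.8   22.5] g 60.2 F [-0.7  0.5 -0.1]
x [ 4.e-04 -2.e-04 -1.e+00] y [ 1.0e+00 -1.7e-03  4.0e-04] az_y deg -0.1
need world [ 0.6  1.3 -1. ] tool [ 1.   0.6 -1.3]
time_s: 57.52
ee_pos: [437.3, -142.1, 113.1]
ee_rot: [0.501, 0.499, -0.499, 0.5]
wrist_force: [-0.4, 0.3, -0.9]
grip_width: 36.1
t 57.52 tcp [ 437.3 -142.1  113.1] g 36.1 F [-0.4  0.3 -0.9]
x [ 3.2e-03  7.0e-04 -1.0e+00] y [ 1.0e+00 -6.0e-04  3.2e-03] az_y deg -0.04
need world [207.7 144.1 -99.1] tool [  99.9  207.3 -144.2]
```

```bash
python3 -m handwheel '[0,14,-10,0,0,0,0, 0,28,-20,0,0,0,0, 0,34,-24,0,0,0,0, 0,34,-24,0,0,0,0, 0,34,-24,0,0,0,0, 0,30,-20,0,0,0,0, 0,20,-14,0,0,0,0, 0,12,-8,0,0,0,0, 20,0,0,0,0,0,0, 25,0,0,0,0,0,0, 20,0,0,0,0,0,0, 12,0,0,0,0,0,0]' 40; python3 -m handwheel '[8,0,0,0,0,0,0, 5,0,0,0,0,0,0, 3,0,0,0,0,0,0, 0,0,0,0,0,0,0, 0,0,0,0,0,0,0]';python3 st.py 645 2 14
```

```text
time_s: 58.52
ee_pos: [640.4, 2.0, 30.6]
ee_rot: [-0.499, -0.501, 0.502, -0.498]
wrist_force: [-0.3, -0.0, -0.9]
grip_width: 36.0
time_s: 58.93
ee_pos: [643.2, 1.1, 19.7]
ee_rot: [0.501, 0.499, -0.5, 0.5]
wrist_force: [-0.6, -0.0, -0.0]
grip_width: 36.3
t 58.93 tcp [643.2   1.1  19.7] g 36.3 F [-0.6 -0.  -0. ]
x [ 1.2e-03  2.0e-04 -1.0e+00] y [ 1.     -0.0017  0.0012] az_y deg -0.1
need world [ 1.8  0.9 -5.7] tool [ 5.8  1.8 -0.9]
```

```bash
python3 -m handwheel '[4,0,0,0,0,0,0, 2,0,0,0,0,0,0, 0,0,0,0,0,0,0.7, 0,0,0,0,0,0,0.7, 0,0,0,0,0,0,0.7, 0,0,0,0,0,0,0.7, -10,0,0,0,0,0,0.7, -25,0,0,0,0,0,0.7, -30,0,0,0,0,0,0.7, -30,0,0,0,0,0,0.7, -20,-15,0,0,0,0,0.7, 0,-32,0,0,0,0,0.7]'; python3 -m handwheel '[0,-38,0,0,0,0,0.7, 0,-38,0.5,0,0,0,0.7, 0,-33,0.5,0,0,0,0.7, 0,-24,0.5,0,0,0,0.7, 0,-12,0.5,0,0,0,0.7, 0,-5,0,0,0,0,0.7, 0,0,0,0,0,0,0.7, 0,0,0,0,0,0,0.7, 0,0,0,0,0,0,0.7]'; python3 st.py 445.4 -1.1 30.5;  python3 - <<'E'
from h import *
S=robot.snapshot('scene');T=robot.snapshot('top')
cv2.imwrite('pics/g22f.png',cv2.resize(S['color'][:,:,::-1],(800,600),interpolation=cv2.INTER_CUBIC))
c=proj(T,[570,310,20])[0];crop(T,'g22t',*c,40,12)
# far (+x) and near box rim corners, refine stored nozzle positions
for n,g in dict(b0=(630,245),b1=(625,315),b2=(615,385)).items():
    print(n,[ (fitcyl2(s,g,z0=4,thr=1000)[0] if 0 else None) for s in (T,)])
E
```

```text
time_s: 59.93
ee_pos: [600.5, 0.7, 133.1]
ee_rot: [0.503, 0.497, -0.498, 0.502]
wrist_force: [-0.4, 0.0, 0.9]
grip_width: 60.0
time_s: 60.68
ee_pos: [447.0, -0.5, 128.4]
ee_rot: [0.501, 0.499, -0.5, 0.5]
wrist_force: [0.8, 0.4, -0.8]
grip_width: 59.4
t 60.68 tcp [447.   -0.5 128.4] g 59.4 F [ 0.8  0.4 -0.8]
x [ 1.4e-03 -3.0e-04 -1.0e+00] y [ 1.     -0.0014  0.0014] az_y deg -0.08
need world [ -1.6  -0.6 -97.9] tool [97.9 -1.7  0.6]
b0 [None]
b1 [None]
b2 [None]
```

View pics/g22f.png

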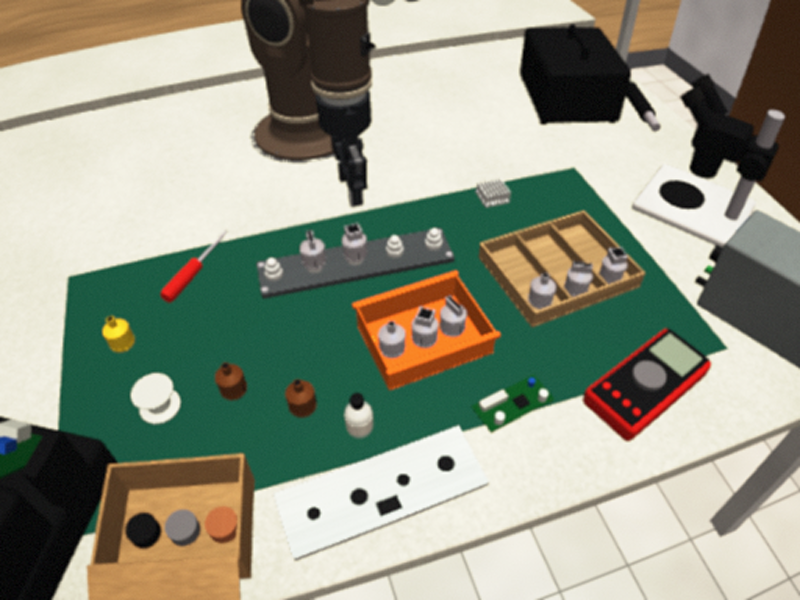

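View pics/g22t.png

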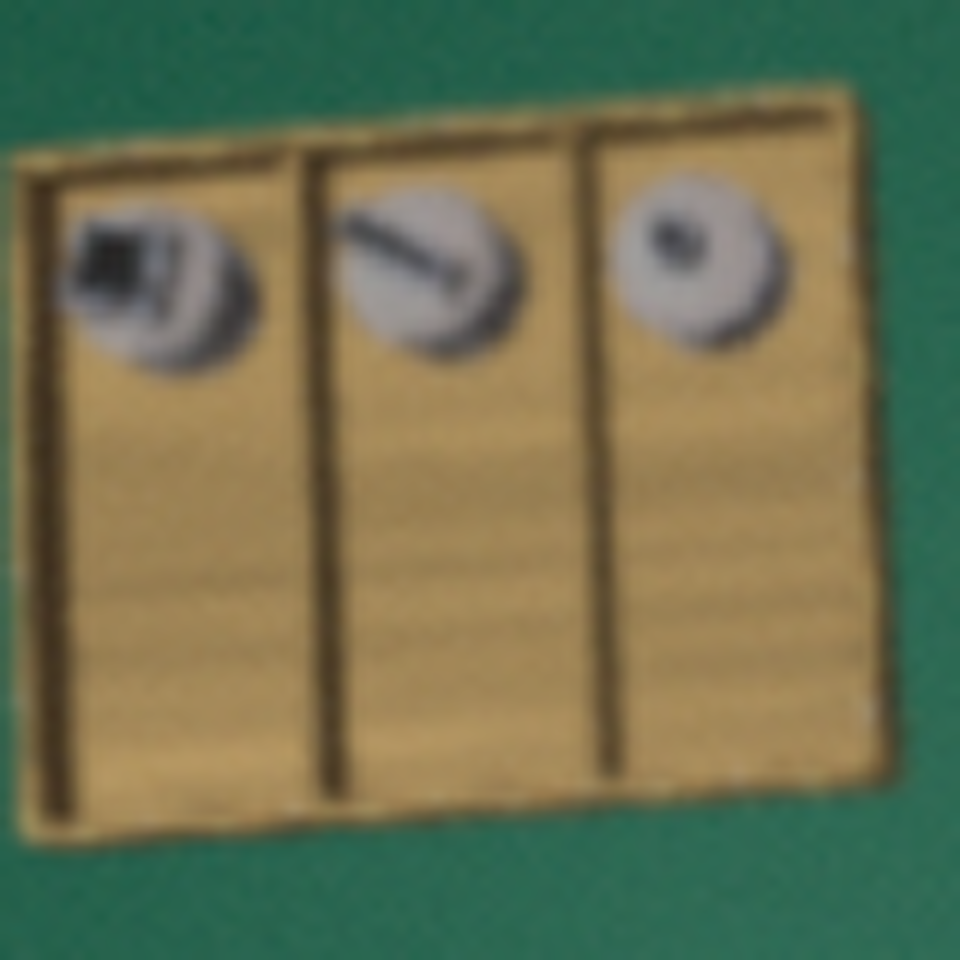

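```bash
python3 - <<'E'
from h import *
T=robot.snapshot('top')
c=proj(T,[570,310,20])[0].astype(int)
f=lambda p,z:onz(T,[(np.array(p)+.5)/12-.5+(c-40)],z)[0,:2]
print("left outer rim corners z34:",f((15,160),34).round(1),f((28,840),34).round(1),"right:",f((855,90),34).round(1),f((893,785),34).round(1))
for n,a,b in(("bay2",(66,200),(72,800)),("bay1",(328,180),(345,790)),("bay0",(602,160),(615,770))):
    print(n,"left floor line",f(a,4).round(1),f(b,4).round(1))
P=[f((15,160),34),f((28,840),34),f((893,785),34),f((855,90),34)]
ct=np.mean(P,axis=0);d1=(P[0]-P[1]);d2=P[3]-P[2];ux=(d1+d2);ux/=np.linalg.norm(ux);uy=np.array([-ux[1],ux[0]])
print("ctr",ct.round(1),"lens",np.linalg.norm(d1),np.linalg.norm(d2),np.linalg.norm(P[0]-P[3]),np.linalg.norm(P[1]-P[2]),"yaw",np.degrees(np.arctan2(ux[1],ux[0])))
for k in(0,1,2):
    b=ct+uy*(k-1)*70.7;print("bay",k,b.round(1),"stored",(b+48*ux).round(1),"place -45",(b-45*ux).round(1))
E
```

```text
left outer rim corners z34: [648.7 433.4] [476.8 416.7] right: [671. 219.] [496.1 200.8]
bay2 left floor line [644.6 430.8] [488.7 417.3]
bay1 left floor line [651.2 361.5] [493.2 346.4]
bay0 left floor line [657.9 289.8] [500.1 277.3]
ctr [573.2 317.5] lens 172.7350920791883 175.81974095738903 215.63784312413233 216.74021842917995 yaw 5.751018655950319
bay 0 [580.2 247.1] stored [628.  251.9] place -45 [535.5 242.6]
bay 1 [573.2 317.5] stored [620.9 322.3] place -45 [528.4 313. ]
bay 2 [566.1 387.8] stored [613.8 392.6] place -45 [521.3 383.3]
```

```bash
python3 -m handwheel '[15,-1.5,0.6,0.01,0,0,0.7, 25,0,0,0,0,0,0.7, 25,0,0,0,0,0,0.7, 18,0,0,0,0,0,0.7, 10,0,0,0,0,0,0.7, 4,0,0,0,0,0,0.7, 0,0,0,0,0,0,0.7, 0,0,0,0,0,0,0.7]';python3 st.py 445.4 -1.1 30.5; python3 -m handwheel '[0,0,0,0,0,0,0, 0,0,0,0,0,0,0, 0,0,0,0,0,0,0, 0,0,0,0,0,0,0, -3,0,0,0,0,0,0, -12,0,0,0,0,0,0, -25,0,0,0,0,0,0, -30,0,0,0,0,0,0, -15,0,0,0,0,0,0, 0,0,0,0,0,0,0, 0,0,0,0,0,0,0]' 40; python3 st.py 529.6 385 60
```

```text
time_s: 61.5
ee_pos: [444.7, -1.4, 31.5]
ee_rot: [0.501, 0.499, -0.501, 0.499]
wrist_force: [0.3, -0.5, 0.2]
grip_width: 59.6
t 61.5 tcp [444.7  -1.4  31.5] g 59.6 F [ 0.3 -0.5  0.2]
x [ 6.e-04 -1.e-04 -1.e+00] y [ 1.0e+00 -3.1e-03  6.0e-04] az_y deg -0.18
need world [ 0.7  0.3 -1. ] tool [ 1.   0.7 -0.3]
time_s: 62.42
ee_pos: [444.6, -0.5, 116.8]
ee_rot: [0.501, 0.499, -0.499, 0.5]
wrist_force: [-0.6, -0.4, -1.1]
grip_width: 36.8
t 62.42 tcp [444.6  -0.5 116.8] g 36.8 F [-0.6 -0.4 -1.1]
x [ 0.0022  0.0017 -1.    ] y [ 1.     -0.0017  0.0022] az_y deg -0.1
need world [ 85.  385.5 -56.8] tool [  57.6   84.2 -385.5]
```

```bash
python3 -m handwheel '[0,4,-18,0,0,0,0, 0,8,-34,0,0,0,0, 0,8.5,-40,0,0,0,0, 0,9,-41,0,0,0,0, 0,9,-41,0,0,0,0, 0,9,-41,0,0,0,0, 0,9,-41,0,0,0,0, 0,9,-41,0,0,0,0, 0,8.5,-38,0,0,0,0, 0,7,-30,0,0,0,0, 0,4,-20,0,0,0,0, 0,0,0,-0.95,0,0,0]' 40; python3 -m handwheel '[10,0,0,0,0,0,0, 20,0,0,0,0,0,0, 20,0,0,0,0,0,0, 8,0,0,0,0,0,0, 0,0,0,0,0,0,0, 0,0,0,0,0,0,0, 0,0,0,0,0,0,0]';python3 st.py 529.6 385 13;python3 -c "
from h import *
S=robot.snapshot('scene')
c=proj(S,[560,340,30])[0];crop(S,'g23s',*c,45,8)"
```

```text
time_s: 63.42
ee_pos: [527.9, 388.0, 113.0]
ee_rot: [0.473, 0.525, -0.474, 0.524]
wrist_force: [-1.1, 0.6, -2.0]
grip_width: 36.8
time_s: 64.0
ee_pos: [530.4, 381.9, 58.7]
ee_rot: [0.476, 0.523, -0.475, 0.523]
wrist_force: [0.2, -0.5, -0.6]
grip_width: 36.5
t 64.0 tcp [530.4 381.9  58.7] g 36.5 F [ 0.2 -0.5 -0.6]
x [ 8.e-04  5.e-04 -1.e+00] y [9.954e-01 9.530e-02 8.000e-04] az_y deg 5.47
need world [ -0.8   3.1 -45.7] tool [45.7 -0.5 -3.2]
```

View pics/g23s.png

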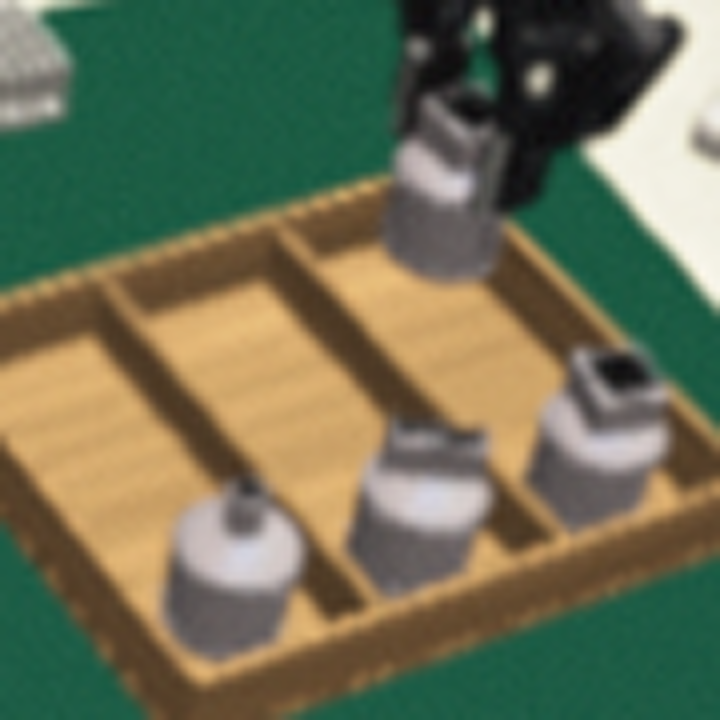

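```bash
python3 -m handwheel '[5,0,-1.5,0,0,0,0, 10,0,0,0,0,0,0, 10,0,0,0,0,0,0, 8,0,0,0,0,0,0, 5,0,0,0,0,0,0, 4,0,0,0,0,0,0, 0,0,0,0,0,0,0, 0,0,0,0,0,0,0]' 40;python3 st.py 529.6 385 13; python3 -m handwheel '[1,0,0,0,0,0,0, 1,0,0,0,0,0,0, 1,0,0,0,0,0,0, 0,0,0,0,0,0,0]' 40; python3 st.py
```

```text
time_s: 64.72
ee_pos: [529.7, 383.5, 15.8]
ee_rot: [0.475, 0.524, -0.475, 0.524]
wrist_force: [0.4, -0.4, -0.3]
grip_width: 36.8
t 64.72 tcp [529.7 383.5  15.8] g 36.8 F [ 0.4 -0.4 -0.3]
x [-1.e-04 -2.e-04 -1.e+00] y [ 9.953e-01  9.650e-02 -1.000e-04] az_y deg 5.54
need world [-0.1  1.5 -2.8] tool [ 2.8  0.  -1.5]
time_s: 65.05
ee_pos: [530.1, 383.8, 14.4]
ee_rot: [0.476, 0.524, -0.475, 0.523]
wrist_force: [-2.8, -1.7, 9.3]
grip_width: 36.7
t 65.05 tcp [530.1 383.8  14.4] g 36.7 F [-2.8 -1.7  9.3]
x [ 6.0e-04  1.1e-03 -1.0e+00] y [9.953e-01 9.650e-02 7.000e-04] az_y deg 5.54
```

```bash
python3 -m handwheel '[-1,0,0,0,0,0,0.6, 0,0,0,0,0,0,0.6, 0,0,0,0,0,0,0.6, 0,0,0,0,0,0,0.6, -5,0,0,0,0,0,0.6, -15,0,0,0,0,0,0.6, -25,0,0,0,0,0,0.6, -30,0,0,0,0,0,0.6, -25,0,0,0,0,0,0.7, -10,0,0,0.93,0,0,0.7, 0,-4,20,0,0,0,0.7, 0,-7,36,0,0,0,0.7]'; python3 -m handwheel '[0,-8,41,0,0,0,0.7, 0,-8,41,0,0,0,0.7, 0,-8,41,0,0,0,0.7, 0,-8,41,0,0,0,0.7, 0,-8,41,0,0,0,0.7, 0,-8,41,0,0,0,0.7, 0,-8,41,0,0,0,0.7, 0,-8,41,0,0,0,0.7, 0,-7,36,0,0,0,0.7, 0,-5,24,0,0,0,0.7, 0,-2,10,0,0,0,0.7, 0,0,0,0,0,0,0.7]'; python3 -m handwheel '[0,0,0,0,0,0,0.7, 0,0,0,0,0,0,0.7]'; python3 st.py 441.7 -71.4 30.5;python3 -c "
from h import *
S=robot.snapshot('scene')
c=proj(S,[560,340,30])[0];crop(S,'g24s',*c,45,8)"; python3 st.py 441.7 -71.4 30.5
```

```text
time_s: 66.05
ee_pos: [518.9, 331.9, 126.0]
ee_rot: [0.5, 0.501, -0.497, 0.501]
wrist_force: [0.8, -0.8, -0.4]
grip_width: 59.8
time_s: 67.05
ee_pos: [440.4, -71.8, 125.0]
ee_rot: [0.502, 0.498, -0.501, 0.499]
wrist_force: [-0.0, -0.2, -0.5]
grip_width: 59.6
time_s: 67.22
ee_pos: [441.1, -68.0, 124.2]
ee_rot: [0.5, 0.5, -0.499, 0.5]
wrist_force: [0.5, 0.3, 0.4]
grip_width: 60.0
t 67.22 tcp [441.1 -68.  124.2] g 60.0 F [0.5 0.3 0.4]
x [ 3.e-04  7.e-04 -1.e+00] y [1.0e+00 1.2e-03 3.0e-04] az_y deg 0.07
need world [  0.6  -3.4 -93.7] tool [93.7  0.6  3.5]
t 67.27 tcp [441.  -67.8 124.1] g 59.4 F [0.3 0.9 0.3]
x [ 0.e+00  4.e-04 -1.e+00] y [1.     0.0021 0.    ] az_y deg 0.12
need world [  0.7  -3.6 -93.6] tool [93.5  0.6  3.6]
```

View pics/g24s.png

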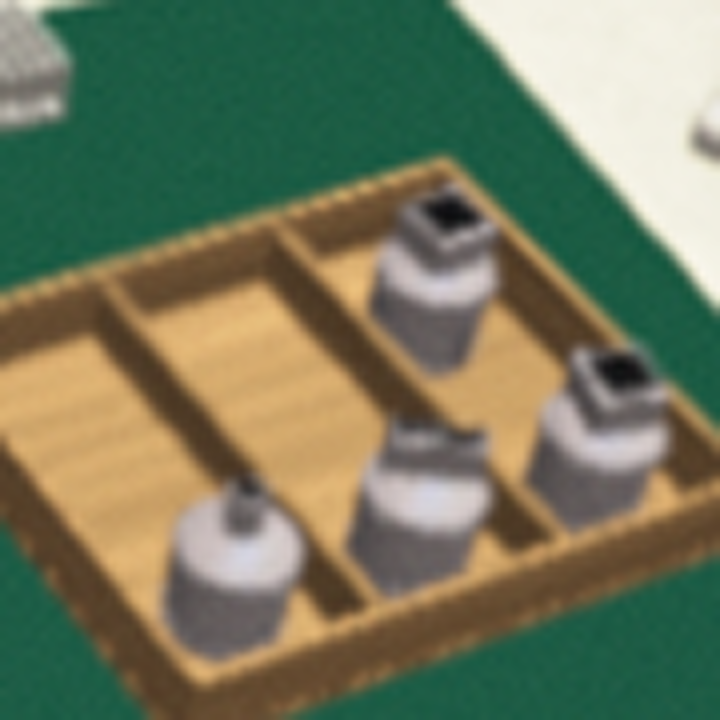

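```bash
python3 -m handwheel '[15,0.6,3.3,0.02,0,0,0.7, 25,0,0,0,0,0,0.7, 25,0,0,0,0,0,0.7, 15,0,0,0,0,0,0.7, 9,0,0,0,0,0,0.7, 3.5,0,0,0,0,0,0.7, 0,0,0,0,0,0,0.7, 0,0,0,0,0,0,0.7]';python3 st.py 441.7 -71.4 30.5; python3 -m handwheel '[0,0,0,0,0,0,0, 0,0,0,0,0,0,0, 0,0,0,0,0,0,0, 0,0,0,0,0,0,0, -3,0,0,0,0,0,0, -12,0,0,0,0,0,0, -25,0,0,0,0,0,0, -30,0,0,0,0,0,0, -15,0,0,0,0,0,0, 0,0,0,0,0,0,0, 0,0,0,0,0,0,0]' 40; python3 st.py 536.7 314.5 60
```

```text
time_s: 67.93
ee_pos: [441.7, -72.5, 32.0]
ee_rot: [0.501, 0.499, -0.5, 0.5]
wrist_force: [-1.0, -0.5, -0.7]
grip_width: 59.5
t 67.93 tcp [441.7 -72.5  32. ] g 59.5 F [-1.  -0.5 -0.7]
x [ 6.e-04  0.e+00 -1.e+00] y [ 1.0e+00 -2.1e-03  6.0e-04] az_y deg -0.12
need world [ 0.   1.1 -1.5] tool [ 1.5  0.  -1.1]
time_s: 68.85
ee_pos: [441.8, -72.3, 117.3]
ee_rot: [0.501, 0.499, -0.5, 0.5]
wrist_force: [-1.0, 0.4, -0.3]
grip_width: 37.1
t 68.85 tcp [441.8 -72.3 117.3] g 37.1 F [-1.   0.4 -0.3]
x [ 0.0024  0.0013 -1.    ] y [ 1.     -0.0019  0.0024] az_y deg -0.11
need world [ 94.9 386.8 -57.3] tool [  58.    94.1 -386.9]
```

```bash
python3 -m handwheel '[0,4,-18,0,0,0,0, 0,9,-34,0,0,0,0, 0,10,-40,0,0,0,0, 0,10,-41,0,0,0,0, 0,10,-41,0,0,0,0, 0,10,-41,0,0,0,0, 0,10,-41,0,0,0,0, 0,10,-41,0,0,0,0, 0,10,-40,0,0,0,0, 0,7.5,-30,0,0,0,0, 0,4,-19,0,0,0,0, 0,0,0,-0.96,0,0,0]' 40; python3 -m handwheel '[10,0,0,0,0,0,0, 20,0,0,0,0,0,0, 20,0,0,0,0,0,0, 8,0,0,0,0,0,0, 0,0,0,0,0,0,0, 0,0,0,0,0,0,0, 0,0,0,0,0,0,0]';python3 st.py 536.7 314.5 13;python3 -c "
from h import *
S=robot.snapshot('scene')
c=proj(S,[560,340,30])[0];crop(S,'g25s',*c,45,8)"
```

```text
time_s: 69.85
ee_pos: [534.6, 316.2, 113.8]
ee_rot: [0.473, 0.526, -0.474, 0.525]
wrist_force: [-1.0, 0.1, -0.3]
grip_width: 37.1
time_s: 70.43
ee_pos: [536.6, 310.0, 59.1]
ee_rot: [0.476, 0.523, -0.475, 0.524]
wrist_force: [-0.6, 0.7, -0.1]
grip_width: 36.7
t 70.43 tcp [536.6 310.   59.1] g 36.7 F [-0.6  0.7 -0.1]
x [ 7.e-04  3.e-04 -1.e+00] y [9.954e-01 9.630e-02 8.000e-04] az_y deg 5.53
need world [  0.1   4.5 -46.1] tool [46.1  0.5 -4.4]
```

View pics/g25s.png

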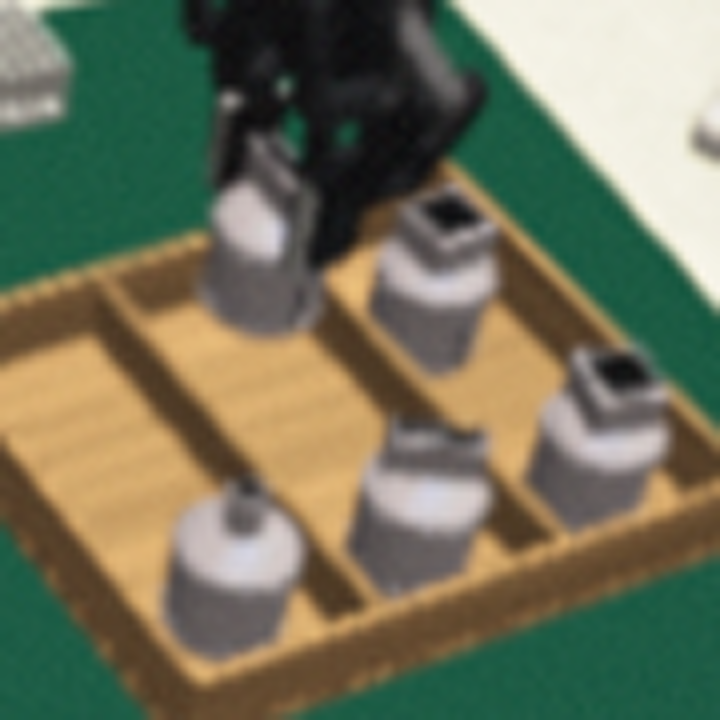

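```bash
python3 -m handwheel '[5,0,-2.5,0,0,0,0, 10,0,0,0,0,0,0, 10,0,0,0,0,0,0, 8,0,0,0,0,0,0, 5,0,0,0,0,0,0, 4,0,0,0,0,0,0, 0,0,0,0,0,0,0, 0,0,0,0,0,0,0]' 40;python3 st.py 536.7 314.5 13; python3 -m handwheel '[1,0,0,0,0,0,0, 1,0,0,0,0,0,0, 1,0,0,0,0,0,0, 0,0,0,0,0,0,0]' 40; python3 st.py
```

```text
time_s: 71.15
ee_pos: [535.8, 312.7, 16.3]
ee_rot: [0.475, 0.524, -0.475, 0.524]
wrist_force: [0.5, 0.9, -0.0]
grip_width: 37.0
t 71.15 tcp [535.8 312.7  16.3] g 37.0 F [ 0.5  0.9 -0. ]
x [-2.e-04 -3.e-04 -1.e+00] y [ 9.952e-01  9.760e-02 -2.000e-04] az_y deg 5.6
need world [ 0.9  1.8 -3.3] tool [ 3.3  1.1 -1.7]
time_s: 71.48
ee_pos: [536.1, 313.0, 14.7]
ee_rot: [0.475, 0.524, -0.475, 0.524]
wrist_force: [-2.3, -1.5, 8.4]
grip_width: 36.5
t 71.48 tcp [536.1 313.   14.7] g 36.5 F [-2.3 -1.5  8.4]
x [ 4.0e-04  1.1e-03 -1.0e+00] y [9.952e-01 9.760e-02 5.000e-04] az_y deg 5.6
```

```bash
python3 -m handwheel '[-1,0,0,0,0,0,0.6, 0,0,0,0,0,0,0.6, 0,0,0,0,0,0,0.6, 0,0,0,0,0,0,0.6, -5,0,0,0,0,0,0.6, -15,0,0,0,0,0,0.6, -25,0,0,0,0,0,0.6, -30,0,0,0,0,0,0.6, -30,0,0,0,0,0,0.7, -30,0,0,0,0,0,0.7, -10,-10,0,0,0,0,0.7, 0,-20,0,0,0,0,0.7]'; python3 -m handwheel '[0,-30,0,0,0,0,0.7, 0,-35,0,0,0,0,0.7, 0,-30,0,0,0,0,0.7, 0,-10,0,0,0,0,0.7, 0,0,0,0,0,0,0.7, 0,0,0,0,0,0,0.7, 0,0,0,0,0,0,0.7, 0,0,0,0,0,0,0.7]'; python3 st.py;python3 -c "
from h import *
S=robot.snapshot('scene');T=robot.snapshot('top')
cv2.imwrite('pics/fin.png',cv2.resize(S['color'][:,:,::-1],(800,600),interpolation=cv2.INTER_CUBIC))
cv2.imwrite('pics/fint.png',cv2.resize(T['color'][90:290,80:460,::-1],None,fx=2.1,fy=2.1,interpolation=cv2.INTER_CUBIC))
c=proj(S,[560,340,30])[0];crop(S,'g26s',*c,45,8)"
```

```text
time_s: 72.48
ee_pos: [509.2, 310.2, 163.3]
ee_rot: [0.478, 0.523, -0.473, 0.524]
wrist_force: [-0.2, -0.9, 0.2]
grip_width: 59.9
time_s: 73.15
ee_pos: [402.8, 299.6, 159.7]
ee_rot: [0.476, 0.523, -0.475, 0.524]
wrist_force: [0.4, 0.0, 0.1]
grip_width: 60.0
t 73.15 tcp [402.8 299.6 159.7] g 60.0 F [0.4 0.  0.1]
x [ 0.0013 -0.     -1.    ] y [0.9953 0.0967 0.0013] az_y deg 5.55
```

View pics/fin.png

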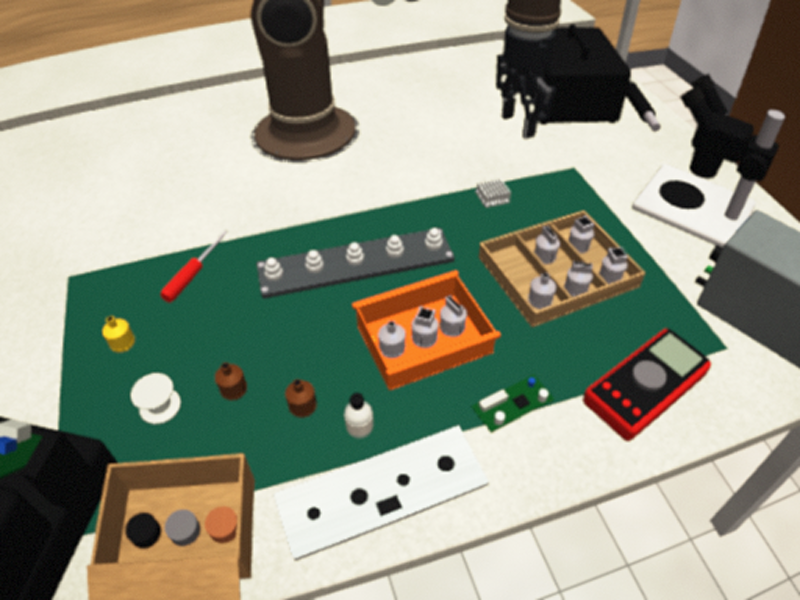

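View pics/fint.png

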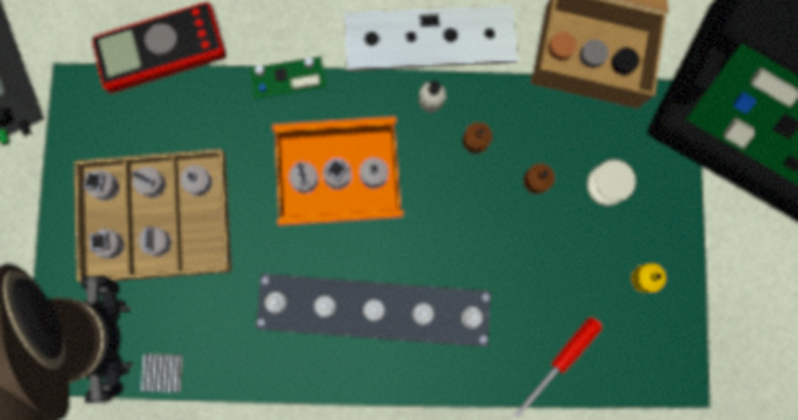

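View pics/g26s.png

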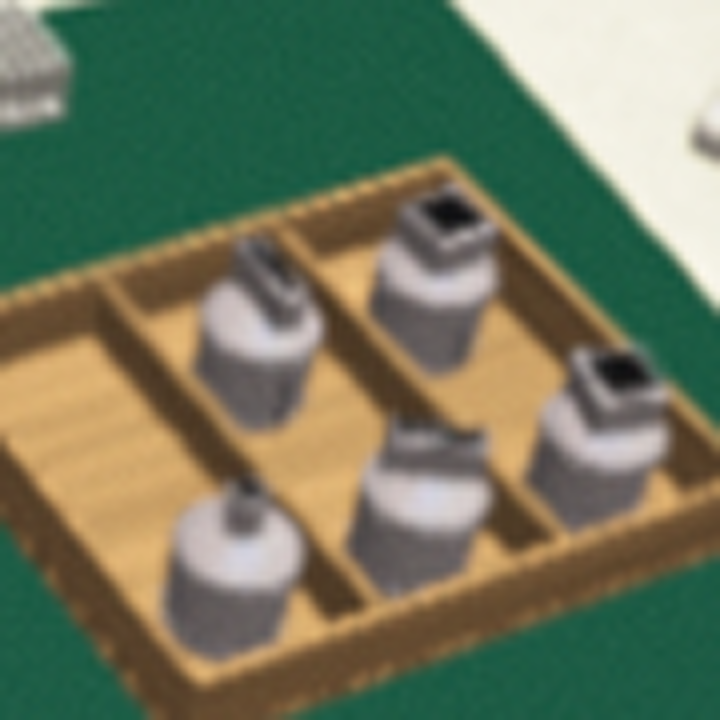

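```bash
python3 -c "
from rig import robot
print(robot.hand_in())"
```

```text
the job is handed in; nothing more can be done
None
```

I tested all five loose nozzles on the gauge bar, each on its own pin, then sorted them and handed the job in at about 73 s of robot time.

| Nozzle | Pin | Came to rest on | Reading | Now in |
|---|---|---|---|---|
| Round | 0 | plate | too loose | orange bin |
| Flat, the one nearer the screwdriver | 1 | lower step | fits | middle bay, beside the stored flat nozzle |
| Square, the one farther from the robot | 2 | lower step | fits | left bay, beside the stored square nozzle |
| Square, the one nearer the robot | 3 | upper step | too tight | orange bin |
| Flat, the one nearer the bin | 4 | upper step | too tight | orange bin |

- **Depth readings:** the contact heights I felt while lowering each nozzle agreed with the picture of all five on the bar.
- **Last pictures:** both fitting nozzles stand upright in their bays and the three misfits stand in the bin. The stored nozzles, look-alikes and other things on the bench look where they were at the start, judged by eye.

Three measurements did not agree cleanly:
- **Camera offset:** the two cameras disagreed by about 4 mm in x, and both read about 2 mm off the arm in y. I corrected each placing by picture and by feel.
- **Contact while testing:** pressing down to find the step gave up to 36 N for a moment on pin 3, then I backed off.
- **Pin 4 sideways check:** the forces were weak, about 1 to 3 N. I took it as too tight because it stopped at the same height at several positions.

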